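# Pack a hardness block up to the gauge line and edge-stamp it

### The arm

A 6-joint arm with a two-finger parallel gripper is mounted at the origin on a cart in front of the work surface, level with it; the furniture and walls round the work are solid. World frame = base frame: x ahead of the robot, y to its left, z up, the work surface at z = 0. Lengths are in mm, angles in rad, forces in N, time in s.
With the tool pointing down it reaches from about 350 to 975 mm from the base axis. Payload 7.1 kg.
Tool frame: the origin (TCP) lies at the very end of the fingers, on their centre line; the grasp point (between the pads) lies 19 mm behind it; z points along the fingers, x is the direction in which the jaws open and shut, and the axes are right-handed (so a half turn about z gives the same grasp; the last joint's range is limited). The gripper opens to 88 mm and grips with 3 to 60 N. Pads are 20 mm wide; open, the fingers measure 115 mm over their backs; the gripper's body (75 mm by 178 mm) begins 61 mm behind the grasp point.
Start: joints at [-1.177, 0.423, 1.63, -0, 1.089, -0.019], TCP at [250.75, -572.476, 189.375] pointing down, gripper open.
Joint ranges: [-3, 3], [-0.9, 2.11], [0.09, 2.58], [-1.31, 4.45], [0.11, 2.69], [-2.54, 2.54]. Speed limits (rad/s): [2.39, 2.39, 3.01, 3.14, 3.14, 3.14].

### API

Orientations are given as a rotation vector (axis times angle).
In Python, from workcell import ctrl gives the robot as it stands. The module is installed in compiled form; this text tells all that it offers.
- The arm moves only by the tool move_arm, never from a script. Its argument "motion" is a list of rows, each a list of 2 entries, a list of its own where there are three numbers: the shift along the tool's x, y, z normalised to -1 to 1, where 1 is 150 mm, then the turn, a rotation vector about the tool's x, y, z normalised to -1 to 1, where 1 is 60 degrees. In form: [[[x, y, z], [rx, ry, rz]], ...]. A call has exactly 5 rows; each row is the pose to reach, as a shift and turn from the pose commanded when the call began, along the tool's axes at that moment; what a row does not reach only later rows make up. A row lasts 1/8 s, in which the tool goes at most 62.5 mm and 10.7 degrees, less where a joint would pass 70% of its speed; a pose out of reach is approached as far as the arm can. A call with a number of a shift or a turn outside -1 to 1 is refused whole. A call with a gripper value outside its range is refused whole. "gripper" is the opening, from 0 (shut) to 1 (fully open), set as the call begins (left out, the last holds). The fingers move at their own pace and stop on an object; the grip force is fixed at half the most. Time passes only in rows, so rows that repeat a pose let the fingers close, or fill a call up. It gives the time, the measured TCP pose, the force and the opening at its end, in the units of the state.
- ctrl.get_obs(): the state, without advancing time (a new reading comes with each control period).
- ctrl.get_image(name): name is "scene" or "side" or "wrist"; returns a dict with "pixels" (384x512x3 uint8, red, green, blue), "camera_matrix" (3x3 intrinsics, pixels), "D" ([k1, k2, p1, p2, k3] as OpenCV has them; the pictures are not rectified), "R" (3x3) and "t" (3): a world point X has camera coordinates R X + t; the wrist camera has in their place "mount" (4x4, takes a point from camera to tool coordinates, whose origin is the TCP and whose axes are the tool frame's). Camera axes: x right, y down, z forward; pixel columns grow to the right and rows downward; lengths in mm; the calibration is good to about 2 mm. A picture is of the moment at which its call begins: read the wrist's pose just before it. There is no depth.
- ctrl.close_job(): hands the job in, once; it reports no verdict.
Trained networks look in the newest picture that a camera, given by its name, has taken for a name from the list of things; names that differ only in an ending like _2 or _b are one class to them, and where a whole thing is asked for, a point or a joint stands for the part that bears it (a point fixed in the world has none). Each returns a list of dicts, best first, with "p" (0 to 1); they miss things now and then, are a little off and sometimes report something else, mostly with a low value. They report only what shows in the picture. A call takes as long as a camera call.
- ctrl.boxes_of(camera, name): "location" ([x, y, z] in mm, in world coordinates, good to about 4 mm: the middle of the surface that is visible of it).
- ctrl.regions_of(camera, name): "mask" (384x512 bool, what is visible of it).
- ctrl.pinpoint(camera, name): "location" ([x, y, z] in mm, in world coordinates, good to about 4 mm: a listed point, or the origin of a listed thing).
The state is a dict: "t": time; "qpos": joint angles; "qvel": joint speeds; "joint_torque": joint torques, N m; "ee_pos": TCP position; "orientation": TCP orientation; "ft_force": force on the tool from outside, world axes, zero at the start; "moment": the same for the moment, N m; "width": finger opening in mm.
Only numpy, scipy, OpenCV 4.12 (cv2) and the standard library are available. Lean on these libraries where they do the work, as an engineer would, in place of code of your own. Each camera call takes 0.05 s, during which the arm holds its last target.

### The job

Mark the loose steel hardness block on its edge with the spring stamp: draw the stamp's black knob back until the sear catches, build up grey and brass packing plates in the scribed nest and lay the block flat on top so that its top face comes level with the red gauge line (the top of the V anvil), then press the red thumb pad so that the striker hits the block. Afterwards draw the knob back until the sear catches again and leave it so, put the stamped block flat in the blue tray, and clear all the packing off the stamp and lay it flat on the bench, as the next block is of another thickness. Do not knock the loupe or the dial gauge about.

Things in the scene. Friction and masses are not known exactly. Their poses are not given: they have to be found in the camera images.
- stamp: edge-marking stamp, fixed, place and yaw vary; grey base plate 100 x 262 x 12 mm. Origin on the bench under the nest's middle; +y: the way the stamp strikes, from the blue striker housing to the V anvil; -y: the way the striker is drawn; x across (base +-50 mm), z up. Housing 44 mm wide, y = -62 to -178 mm, 64 mm high. Nothing stands beside the nest in x
- nest (a point): middle of the nest, a 44 mm square scribed in the stamp's base plate, at floor height (12 mm above the bench); axes as stamp. Plates go here, square to the axes. Steel V anvil behind it: apex of its 120 degree V at y = +34 mm, the V's ends at x = +-18, y = +24 mm. Aluminium gauge post 10 x 14 mm at x = -38, y = +46 mm, 78 mm above the bench
- mark (a point): 45.5 mm straight above nest, axes as stamp: the height of the red line round the gauge post, which is also the height of the ground flat top of the V anvil. The block's top face has to come level with it. For every block some sum of plates, of those present, does it within 1 mm
- striker (a joint): travel of the sprung striker in m: 0 = fully forward (relaxed, as at the start), growing as it is drawn back along the stamp's -y; the sear catches it at 0.040, its stop is at 0.047. The spring pulls it forward with 7.5 N at 0, rising to 14 N
- knob (a point): middle of the black ball knob on the striker (28 mm across; its top is 13 mm above this point, its underside 14 mm below, then a 10 mm stem), 118 mm above the bench; moves with the striker. When the striker is drawn, the sear's tooth end lies 32 mm lower and 14 mm behind this point
- stamp_face (a point): middle of the front face of the striker's nose (8 mm across), 40 mm above the nest floor, at y = -14 mm from the nest when fully forward (in the way of loading), -54 mm when caught. After a strike the spring keeps it pressed on the block's rim, with about 8 N, until it is drawn back
- thumb_pad (a point): middle of the top of the red thumb pad (24 x 26 mm) on the sear's rear end, 87 mm above the bench, 199 mm behind the nest along the stamp's -y. Pressed down 7 to 10 mm, with 4 to 9 N, it lifts the sear's tooth and lets a caught striker fly; it springs back when let go
- sear (a joint): angle of the sear in rad: 0 = tooth down (at rest, or holding the striker), about 0.2 = tooth lifted clear, stop at 0.35; sprung towards 0
- block_9: bright steel hardness block, a disc 48 mm across and 9 mm thick, flat on the bench at the start; one only of the three kinds (9, 16, 22 mm) is present. Either face may be up. Origin at the middle of the face that is down at the start, z up. Further blocks in the wooden case at the back are fixed and no part of the job
- block_16: bright steel hardness block, a disc 56 mm across and 16 mm thick, flat on the bench at the start; one only of the three kinds (9, 16, 22 mm) is present. Either face may be up. Origin at the middle of the face that is down at the start, z up
- block_22: bright steel hardness block, a disc 50 mm across and 22 mm thick, flat on the bench at the start; one only of the three kinds (9, 16, 22 mm) is present. Either face may be up. Origin at the middle of the face that is down at the start, z up
- tray: blue parts tray, loose, 104 (its x) x 150 (its y) mm, rim 26 mm high and 3 mm thick, floor 2 mm thick; origin at the middle of its underside
- loupe: black loupe standing on the bench, 35 mm across and 41 mm high, a bystander; origin at the middle of its underside
- dial_gauge: dial gauge lying on the bench, 100 x 60 x 20 mm, a bystander; origin at the middle of its underside
- thick_1: grey steel packing plate, 40 x 40 x 12 mm, flat on the bench at the start; origin at the middle of the face that is down at the start, x and y along its edges, z up. Either face may be up. Some plates are absent in some starts
- thick_2: grey steel packing plate, 40 x 40 x 12 mm, flat on the bench at the start; origin at the middle of the face that is down at the start, x and y along its edges, z up. Either face may be up. Some plates are absent in some starts
- thick_3: grey steel packing plate, 40 x 40 x 12 mm, flat on the bench at the start; origin at the middle of the face that is down at the start, x and y along its edges, z up. Either face may be up. Some plates are absent in some starts
- thin_1: yellow brass packing plate, 40 x 40 x 6 mm, flat on the bench at the start; origin at the middle of the face that is down at the start, x and y along its edges, z up. Either face may be up. Some plates are absent in some starts
- thin_2: yellow brass packing plate, 40 x 40 x 6 mm, flat on the bench at the start; origin at the middle of the face that is down at the start, x and y along its edges, z up. Either face may be up. Some plates are absent in some starts
- thin_3: yellow brass packing plate, 40 x 40 x 6 mm, flat on the bench at the start; origin at the middle of the face that is down at the start, x and y along its edges, z up. Either face may be up. Some plates are absent in some starts

How it is judged:
By the outcome, as a careful person would: the job done as asked, in the order asked, and still so for the second after the job is handed in, with the robot touching nothing.
Of thick_1, thick_2, thick_3 only 2 to 3 are there at a start; the rules pass over those that are not, and their reading is None.
Of thin_1, thin_2, thin_3 only 2 to 3 are there at a start; the rules pass over those that are not, and their reading is None.
Of block_9, block_16, block_22 only 1 to 1 are there at a start; the rules pass over those that are not, and their reading is None.
At some moment in a run one of tray may be knocked a few centimetres aside while the robot is not near it.
Once in a run the grip may slacken for a moment while it holds something.
It also fails if it takes over 210 s, if anything falls off the work surface, if the arm or the gripper's body presses on something with over 40 N, if the wrist force passes 120 N, or if a joint passes its speed limit or range.

## Working session

There is one attempt and no reset: what is moved stays moved. The work goes in short steps, Python scripts to look and compute and a tool call to move; the robot and the scene stay as the last step left them, time stands still between calls to the robot, and variables do not carry over. Pictures are saved under pics/ and viewed, and the job is handed in when it is done.

Besides the shell and the picture viewer there is one more tool, called after "Emit:" as name([rows], argument=value, ...), one row to a line, values as JSON. move_arm: Moves the arm, as the interface text tells. Its arguments: {"type":"object","properties":{"motion":{"type":"array","items":{"type":"array"}},"gripper":{"type":"number"}},"required":["motion"]}

```bash
mkdir -p pics; ls; cat > h.py <<'E'
import numpy as np, cv2
from workcell import ctrl
from scipy.spatial.transform import Rotation as R
def save(cam,fn):
    im=ctrl.get_image(cam); cv2.imwrite('pics/'+fn,cv2.cvtColor(im['pixels'],cv2.COLOR_RGB2BGR)); return im
E
python3 - <<'E'
from h import *
o=ctrl.get_obs(); print(o)
save('scene','s0.png');
for n in ['nest','mark','knob','thumb_pad','stamp_face','stamp','block_9','block_16','block_22','tray','loupe','dial_gauge','thick_1','thin_1']:
    print(n,[(round(d['p'],2),np.round(d['location'],1).tolist()) for d in ctrl.pinpoint('scene',n)])
save('side','d0.png'); save('wrist','w0.png')
for n in ['nest','mark','knob','thumb_pad','stamp_face','stamp','block_9','block_16','block_22','tray','loupe','dial_gauge','thick_1','thin_1']:
    print(n,[(round(d['p'],2),np.round(d['location'],1).tolist()) for d in ctrl.pinpoint('side',n)])
E
```

```text
pics
{'t': 0.0, 'qpos': array([-1.17701706e+00,  4.23857764e-01,  1.63070185e+00, -3.24630802e-05,
        1.08857786e+00, -1.90145559e-02]), 'qvel': array([-6.01981454e-04, -7.15217129e-05,  9.00088536e-04,  5.10082679e-04,
        1.59216843e-04, -1.25574692e-03]), 'joint_torque': array([ 7.09977894e-05, -5.44623435e+01, -2.73663890e+01,  6.42080256e-02,
        2.26752117e-02, -9.85087399e-05]), 'ee_pos': array([ 250.50220565, -571.93330258,  188.58651005]), 'orientation': array([-2.62884743e+00,  1.71855949e+00,  2.03035066e-03]), 'ft_force': array([-0.23801493, -0.05484259,  0.35919185]), 'moment': array([-0.05120751, -0.0322346 ,  0.04047136]), 'width': 87.55198183037402}
nest [(0.74, [416.3, 173.7, 2.4]), (0.2, [590.3, 134.4, 56.0])]
mark [(0.97, [591.7, 137.8, 55.9])]
knob [(0.58, [604.3, 65.1, 111.9]), (0.34, [590.9, 132.9, 2.9])]
thumb_pad [(0.49, [631.4, -60.9, 90.2])]
stamp_face [(0.68, [593.6, 118.4, 55.5])]
stamp [(0.94, [589.2, 134.3, 2.1])]
block_9 [(0.56, [413.9, 175.0, 2.8])]
block_16 [(0.56, [413.9, 175.0, 2.8])]
block_22 [(0.56, [413.9, 175.0, 2.8])]
tray [(0.92, 
[... 398 characters left out ...]
18.8])]
thumb_pad [(0.62, [628.4, -60.7, 90.9])]
stamp_face [(0.63, [598.2, 119.6, 51.6])]
stamp [(0.87, [585.4, 132.0, -0.3])]
block_9 [(0.58, [413.9, 169.3, -0.0]), (0.35, [595.6, 134.4, 57.0])]
block_16 [(0.58, [413.9, 169.3, -0.0]), (0.35, [595.6, 134.4, 57.0])]
block_22 [(0.58, [413.9, 169.3, -0.0]), (0.35, [595.6, 134.4, 57.0])]
tray [(0.62, [551.5, 339.1, 4.1]), (0.45, [415.9, 96.7, 1.9]), (0.29, [722.4, 206.1, 2.8])]
loupe [(0.68, [594.9, 135.8, 57.0]), (0.49, [722.4, 209.4, 1.6])]
dial_gauge [(0.79, [736.0, 317.0, 0.5])]
thick_1 [(0.71, [421.0, -97.2, -4.8]), (0.62, [413.1, 97.8, -0.1])]
thin_1 [(0.78, [421.2, -188.4, -2.1]), (0.73, [623.3, -175.3, 2.8]), (0.64, [424.9, -4.4, 1.0])]
```

View pics/s0.png

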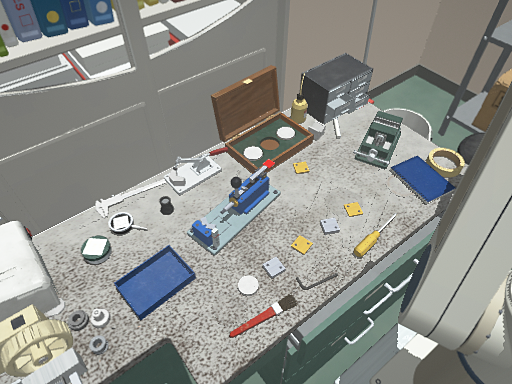

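View pics/d0.png

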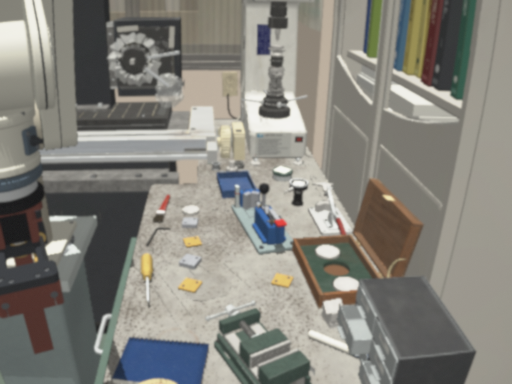

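View pics/w0.png

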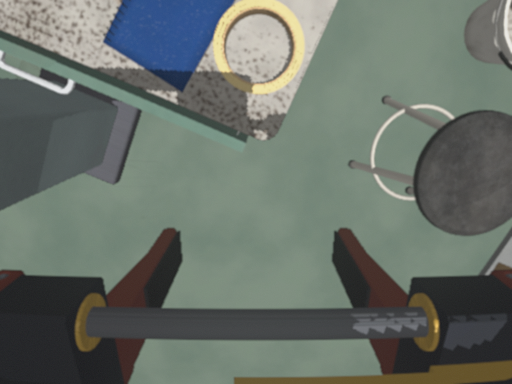

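```bash
cat >> h.py <<'E'
import json,os
CF='cmd.json'
def Rphi(phi):
    c,s=np.cos(phi),np.sin(phi); return np.array([[c,s,0],[s,-c,0],[0,0,-1.]])
def cmd():
    if os.path.exists(CF):
        d=json.load(open(CF)); return np.array(d['p']),np.array(d['R'])
    return np.array([250.75,-572.476,189.375]),R.from_rotvec(ctrl.get_obs()['orientation']).as_matrix()
def setcmd(p,Rm): json.dump({'p':list(map(float,p)),'R':np.array(Rm).tolist()},open(CF,'w'))
def plan(p,phi,upd=True,frac=(.2,.4,.6,.8,1)):
    """rows toward pose p, tool-down heading phi; one call's worth; prints final row"""
    p0,R0=cmd(); d=R0.T@(np.array(p,float)-p0)/150
    # nearest equivalent half turn
    rv=(R.from_matrix(R0.T@Rphi(phi))).as_rotvec()/(np.pi/3)
    k=min(1,1/max(1e-9,abs(d).max()),0.85/max(1e-9,abs(rv).max()))
    d=np.round(d*k,3); rv=np.round(rv*k,3)
    rows=[[np.round(d*f,3).tolist(),np.round(rv*f,3).tolist()] for f in frac]
    rows=json.dumps([[[float(x)+0 for x in a],[float(x)+0 for x in b]] for a,b in rows])
    print(rows.replace('-0.0,','0,').replace('-0.0]','0]').replace('0.0,','0,').replace('0.0]','0]'))
    pn=p0+R0@(d*150); Rn=R0@R.from_rotvec(rv*np.pi/3).as_matrix()
    print('k',round(k,2),'->',pn.round(1),'phi',round(float(np.arctan2(Rn[1,0],Rn[0,0])),3))
    if upd: setcmd(pn,Rn)
def path(*ts):
    """ts: (p,phi) list; continues multi calls till reached"""
    for t in ts:
        for _ in range(8):
            plan(*t); p0,R0=cmd()
            if np.linalg.norm(p0-np.array(t[0]))<.5 and np.linalg.norm(R.from_matrix(R0.T@Rphi(t[1])).as_rotvec())<.01: break
def st():
    o=ctrl.get_obs(); p0,R0=cmd(); print(round(o['t'],2),'ee',o['ee_pos'].round(1),'err',(o['ee_pos']-p0).round(1),'F',o['ft_force'].round(1),'w',round(o['width'],1),'q',o['qpos'].round(2))
E
python3 - <<'E'
from h import *
print(ctrl.get_image('wrist')['mount'].round(2))
path(((430,-120,330),-1.37),((470,20,400),-1.37))
E
```

```text
[[   1.     -0.      0.     -0.51]
 [  -0.      0.95    0.3   -82.09]
 [  -0.     -0.3     0.95 -195.86]
 [   0.      0.      0.      1.  ]]
[[[-0.198, -0.2, -0.081], [0, 0, 0.018]], [[-0.396, -0.4, -0.163], [0, 0, 0.035]], [[-0.595, -0.6, -0.244], [0, 0, 0.053]], [[-0.793, -0.8, -0.326], [0, 0, 0.07]], [[-0.991, -1.0, -0.407], [0, 0, 0.088]]]
k 0.43 -> [ 328.5 -376.1  250.4] phi -1.25
[[[-0.2, -0.168, -0.075], [0, 0, 0.016]], [[-0.4, -0.336, -0.151], [0, 0, 0.032]], [[-0.6, -0.503, -0.226], [0, 0, 0.049]], [[-0.8, -0.671, -0.302], [0, 0, 0.065]], [[-1.0, -0.839, -0.377], [0, 0, 0.081]]]
k 0.71 -> [ 400.7 -194.1  307. ] phi -1.335
[[[-0.087, -0.061, -0.031], [0, 0, 0.007]], [[-0.174, -0.122, -0.062], [0, 0, 0.013]], [[-0.261, -0.184, -0.092], [0, 0, 0.02]], [[-0.348, -0.245, -0.123], [0, 0, 0.026]], [[-0.435, -0.306, -0.154], [0, 0, 0.033]]]
k 1 -> [ 430.  -119.9  330.1] phi -1.37
[[[-0.172, -0.089, -0.093], [0, 0, 0]], [[-0.344, -0.179, -0.186], [0, 0, 0]], [[-0.517, -0.268, -0.28], [0, 0, 0]], [[-0.689, -0.358, -0.373], [0, 0, 0]], [[-0.861, -0.447, -0.466], [0, 0, 0]]]
k 1 -> [469.9  20.  400. ] phi -1.37
```

Emit:
move_arm([
  [[-0.198,-0.2,-0.081],[0,0,0.018]],
  [[-0.396,-0.4,-0.163],[0,0,0.035]],
  [[-0.595,-0.6,-0.244],[0,0,0.053]],
  [[-0.793,-0.8,-0.326],[0,0,0.07]],
  [[-0.991,-1.0,-0.407],[0,0,0.088]],
], gripper=1)

```text
t: 2.22
ee_pos: [328.9, -374.9, 250.9]
orientation: [-2.547, 1.839, -0.001]
ft_force: [0.2, -0.5, 0.2]
width: 87.9
```

Emit:
move_arm([
  [[-0.2,-0.168,-0.075],[0,0,0.016]],
  [[-0.4,-0.336,-0.151],[0,0,0.032]],
  [[-0.6,-0.503,-0.226],[0,0,0.049]],
  [[-0.8,-0.671,-0.302],[0,0,0.065]],
  [[-1.0,-0.839,-0.377],[0,0,0.081]],
])

```text
t: 2.85
ee_pos: [401.0, -192.9, 307.6]
orientation: [-2.467, 1.945, -0.001]
ft_force: [-0.2, -0.3, -0.4]
width: 87.6
```

Emit:
move_arm([
  [[-0.087,-0.061,-0.031],[0,0,0.007]],
  [[-0.174,-0.122,-0.062],[0,0,0.013]],
  [[-0.261,-0.184,-0.092],[0,0,0.02]],
  [[-0.348,-0.245,-0.123],[0,0,0.026]],
  [[-0.435,-0.306,-0.154],[0,0,0.033]],
])

```text
t: 3.48
ee_pos: [430.2, -119.4, 330.3]
orientation: [-2.433, 1.987, -0.0]
ft_force: [-0.6, -0.7, 0.3]
width: 88.4
```

Emit:
move_arm([
  [[-0.172,-0.089,-0.093],[0,0,0]],
  [[-0.344,-0.179,-0.186],[0,0,0]],
  [[-0.517,-0.268,-0.28],[0,0,0]],
  [[-0.689,-0.358,-0.373],[0,0,0]],
  [[-0.861,-0.447,-0.466],[0,0,0]],
])

```text
t: 4.1
ee_pos: [470.0, 20.9, 400.6]
orientation: [-2.433, 1.987, -0.0]
ft_force: [0.9, 0.0, -0.1]
width: 87.6
```

```bash
cat >> h.py <<'E'
def wcam(im,o):
    M=im['mount']; T=np.eye(4); T[:3,:3]=R.from_rotvec(o['orientation']).as_matrix(); T[:3,3]=o['ee_pos']
    return T@M
def pix2plane(im,T,uv,z):
    n=cv2.undistortPoints(np.array(uv,float).reshape(-1,1,2),im['camera_matrix'],np.array(im['D'],float)).reshape(-1,2)
    d=np.c_[n,np.ones(len(n))]@T[:3,:3].T; c=T[:3,3]; return c+d*((z-c[2])/d[:,2])[:,None]
def proj(im,T,X):
    Ti=np.linalg.inv(T); r,_=cv2.Rodrigues(Ti[:3,:3]); u,_=cv2.projectPoints(np.array(X,float).reshape(-1,1,3),r,Ti[:3,3],im['camera_matrix'],np.array(im['D'],float)); return u.reshape(-1,2)
E
python3 - <<'E'
from h import *
o=ctrl.get_obs(); im=save('wrist','w1.png')
np.savez('w1.npz',T=wcam(im,o),**im)
for n in ['nest','mark','knob','thumb_pad','stamp_face','block_9','thick_1','thin_1']:
    print(n,[(round(d['p'],2),np.round(d['location'],1).tolist()) for d in ctrl.pinpoint('wrist',n)])
E
```

```text
nest [(0.97, [590.4, 133.8, 13.3])]
mark [(0.96, [591.0, 133.5, 54.5])]
knob [(0.65, [606.9, 63.5, 113.9])]
thumb_pad [(0.89, [625.0, -61.8, 86.4])]
stamp_face [(0.74, [589.8, 120.4, 48.5])]
block_9 [(0.84, [413.6, 174.3, -0.8])]
thick_1 [(0.92, [411.4, 94.1, 1.6]), (0.75, [585.9, 135.4, 3.8]), (0.66, [418.4, -92.1, -1.2])]
thin_1 [(0.94, [421.8, -183.1, 1.7]), (0.91, [623.4, -176.4, -4.5])]
```

View pics/w1.png

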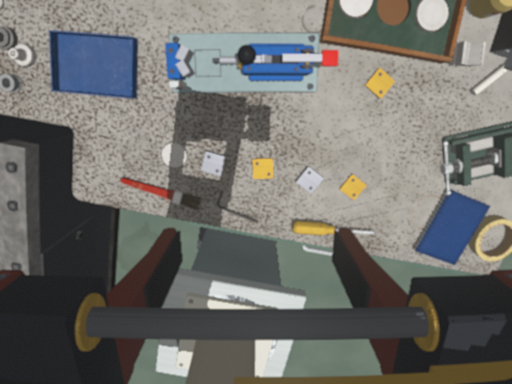

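```bash
python3 - <<'E'
from h import *
im=cv2.imread('pics/w1.png')
c=cv2.resize(im[20:110,150:350],None,fx=4,fy=4,interpolation=cv2.INTER_CUBIC)
cv2.imwrite('pics/c1.png',c)
c=cv2.resize(im[60:210,150:400],None,fx=3.2,fy=3.2,interpolation=cv2.INTER_CUBIC)
cv2.imwrite('pics/c2.png',c)
E
```

```text
(no output)
```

View pics/c1.png

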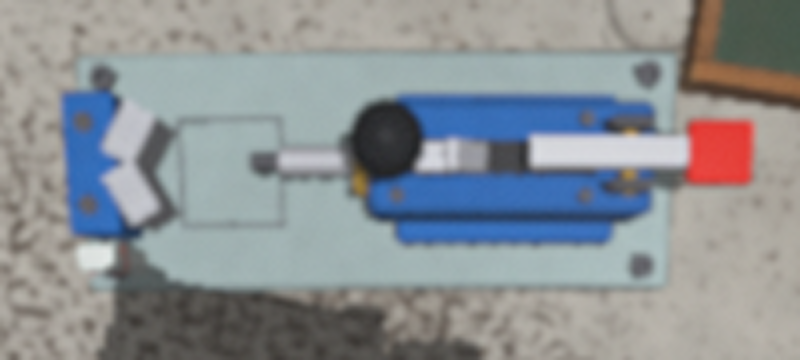

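View pics/c2.png

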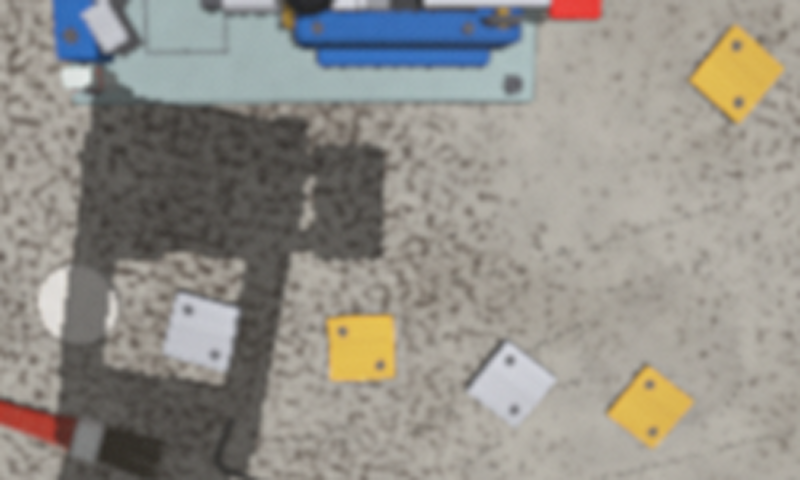

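```bash
python3 - <<'E'
from h import *
d=np.load('w1.npz'); im={k:d[k] for k in d.files}; T=d['T']
def c1(p): return (np.array(p,float)+.5)/4-.5+[150,20]
def c2(p): return (np.array(p,float)+.5)/3.2-.5+[150,60]
def rep(n,P):
    c=P.mean(0); e=[np.linalg.norm(P[i]-P[i-1]) for i in range(4)]
    a=np.array([np.arctan2(*(P[(i+1)%4]-P[i])[1::-1]) for i in range(4)])
    print(n,c.round(1),'edges',np.round(e,1),'ang',a.round(3), 'mod90', np.round((np.angle(np.exp(4j*a).mean())/4),3))
rep('base',pix2plane(im,T,c1([(78,55),(678,52),(665,288),(92,287)]),12))
rep('nest',pix2plane(im,T,c1([(180,118),(282,117),(284,225),(182,226)]),12))
rep('pad',pix2plane(im,T,c1([(690,122),(752,122),(752,183),(690,183)]),87))
rep('A thick',pix2plane(im,T,c2([(180,292),(240,308),(226,370),(163,352)]),12))
rep('B thin',pix2plane(im,T,c2([(328,316),(394,314),(396,380),(330,382)]),6))
rep('C thick',pix2plane(im,T,c2([(505,341),(555,380),(516,426),(467,383)]),12))
rep('D thin',pix2plane(im,T,c2([(648,364),(693,404),(652,447),(607,404)]),6))
rep('E thin',pix2plane(im,T,c2([(737,25),(784,71),(737,123),(690,75)]),6))
for z in (9,16,22): 
    P=pix2plane(im,T,c2([(38,304),(118,304),(78,264),(78,345),(78,304)]),z); print(z,P[4].round(1),np.linalg.norm(P[0]-P[1]),np.linalg.norm(P[2]-P[3]))
K=pix2plane(im,T,c1([(387,138)]),118);print('knob',K)
E
```

```text
base [603.8  70.9  12. ] edges [ 97.5 259.8  98.9 258.7] ang [-1.367 -2.952  1.769  0.2  ] mod90 0.198
nest [590.7 133.9  12. ] edges [45.2 44.7 45.1 45.6] ang [-1.37  -2.948  1.774  0.174] mod90 0.193
pad [630.4 -61.   87. ] edges [22.2 23.8 22.2 24.1] ang [-1.355 -2.879  1.785  0.251] mod90 0.236
A thick [414.2  95.2  12. ] edges [38.3 36.6 39.1 39.3] ang [-1.637  3.095  1.483 -0.117] mod90 -0.079
B thin [421.4  -1.1   6. ] edges [41.  39.7 41.  40.5] ang [-1.339 -2.895  1.803  0.227] mod90 0.234
C thick [419.9 -93.8  12. ] edges [34.1 39.9 36.9 41.6] ang [-2.021  2.692  1.054 -0.498] mod90 -0.479
D thin [ 422.3 -184.1    6. ] edges [34.7 40.  36.6 41.8] ang [-2.062  2.653  1.033 -0.541] mod90 -0.515
E thin [ 621.7 -177.8    6. ] edges [37.  38.5 38.3 39.7] ang [-2.052  2.644  1.057 -0.528] mod90 -0.505
9 [414.9 171.4   9. ] 48.36956237455778 49.18713674739727
16 [416.5 169.8  16. ] 47.79319323738888 48.601025437409064
22 [417.9 168.4  22. ] 47.299162548386946 48.09864431456209
knob [[605.57507474  63.7527956  118.        ]]
```

```bash
python3 - <<'E'
from h import *
im=cv2.imread('pics/s0.png'); a=cv2.resize(im[265:305,220:280],None,fx=8,fy=8,interpolation=cv2.INTER_CUBIC)
im=cv2.imread('pics/d0.png'); b=cv2.resize(im[195:235,160:220],None,fx=8,fy=8,interpolation=cv2.INTER_CUBIC)
cv2.imwrite('pics/c3.png',np.vstack([a,b])[:, :])
s=ctrl.get_image('scene'); T=np.eye(4); T[:3,:3]=s['R'];T[:3,3]=s['t']; T=np.linalg.inv(T)
for z in (0,9,16,22): print(z,proj(s,T,[(414.9,171.4,z)]))
path(((604.7,63.7,190),-1.374),((604.7,63.7,104),-1.374))
E
```

```text
0 [[248.0095404  285.11647141]]
9 [[247.95241907 283.28844839]]
16 [[247.90738624 281.8473608 ]]
22 [[247.86835728 280.59845469]]
[[[-0.015, -0.134, 0.2], [0, 0, 0.001]], [[-0.03, -0.268, 0.4], [0, 0, 0.001]], [[-0.046, -0.403, 0.6], [0, 0, 0.002]], [[-0.061, -0.537, 0.8], [0, 0, 0.002]], [[-0.076, -0.671, 1.0], [0, 0, 0.003]]]
k 0.71 -> [566.3  51.3 250. ] phi -1.373
[[[-0.006, -0.054, 0.08], [0, 0, 0]], [[-0.012, -0.107, 0.16], [0, 0, 0]], [[-0.019, -0.161, 0.24], [0, 0, 0.001]], [[-0.025, -0.214, 0.32], [0, 0, 0.001]], [[-0.031, -0.268, 0.4], [0, 0, 0.001]]]
k 1 -> [604.8  63.8 190. ] phi -1.374
[[[0, 0, 0.115], [0, 0, 0]], [[0, 0, 0.229], [0, 0, 0]], [[0, 0.001, 0.344], [0, 0, 0]], [[0, 0.001, 0.458], [0, 0, 0]], [[0, 0.001, 0.573], [0, 0, 0]]]
k 1 -> [604.6  63.7 104. ] phi -1.374
```

View pics/c3.png

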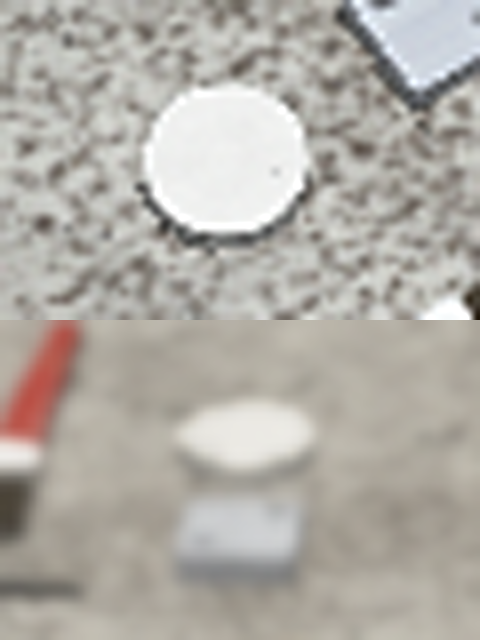

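Emit:
move_arm([
  [[-0.015,-0.134,0.2],[0,0,0.001]],
  [[-0.03,-0.268,0.4],[0,0,0.001]],
  [[-0.046,-0.403,0.6],[0,0,0.002]],
  [[-0.061,-0.537,0.8],[0,0,0.002]],
  [[-0.076,-0.671,1.0],[0,0,0.003]],
])

```text
t: 5.22
ee_pos: [566.8, 50.9, 248.8]
orientation: [2.429, -1.992, -0.0]
ft_force: [0.6, 0.4, -0.8]
width: 88.0
```

Emit:
move_arm([
  [[-0.006,-0.054,0.08],[0,0,0]],
  [[-0.012,-0.107,0.16],[0,0,0]],
  [[-0.019,-0.161,0.24],[0,0,0.001]],
  [[-0.025,-0.214,0.32],[0,0,0.001]],
  [[-0.031,-0.268,0.4],[0,0,0.001]],
])

```text
t: 5.85
ee_pos: [605.4, 63.9, 189.6]
orientation: [-2.429, 1.992, -0.001]
ft_force: [-0.1, -0.6, -0.0]
width: 87.6
```

Emit:
move_arm([
  [[0,0,0.115],[0,0,0]],
  [[0,0,0.229],[0,0,0]],
  [[0,0.001,0.344],[0,0,0]],
  [[0,0.001,0.458],[0,0,0]],
  [[0,0.001,0.573],[0,0,0]],
])

```text
t: 6.48
ee_pos: [604.5, 63.7, 102.8]
orientation: [2.429, -1.992, -0.0]
ft_force: [0.3, 0.5, 0.3]
width: 87.8
```

Emit:
move_arm([
  [[0,0,0],[0,0,0]],
  [[0,0,0],[0,0,0]],
  [[0,0,0],[0,0,0]],
  [[0,0,0],[0,0,0]],
  [[0,0,0],[0,0,0]],
], gripper=0.1)

```text
t: 7.1
ee_pos: [604.8, 63.8, 104.4]
orientation: [-2.429, 1.992, -0.001]
ft_force: [-0.1, 0.3, 0.6]
width: 41.5
```

Emit:
move_arm([
  [[0,0,0],[0,0,0]],
  [[0,0,0],[0,0,0]],
  [[0,0,0],[0,0,0]],
  [[0,0,0],[0,0,0]],
  [[0,0,0],[0,0,0]],
])

```text
t: 7.72
ee_pos: [604.6, 63.7, 104.0]
orientation: [-2.429, 1.992, -0.0]
ft_force: [0.1, -0.6, 0.1]
width: 9.1
```

```bash
python3 - <<'E'
from h import *
st()
a=save('scene','s1.png')['pixels'][130:260,170:300]; b=save('side','d1.png')['pixels'][150:270,200:320]; save('wrist','w2.png')
a=cv2.resize(a,(500,500),interpolation=cv2.INTER_CUBIC)[:, :390]; b=cv2.resize(b,(500,500),interpolation=cv2.INTER_CUBIC)[:, :400]
cv2.imwrite('pics/c4.png',cv2.cvtColor(np.hstack([a,b]),cv2.COLOR_RGB2BGR))
E
```

```text
7.72 ee [604.6  63.7 104. ] err [ 0. -0.  0.] F [ 0.1 -0.6  0.1] w 9.1 q [ 0.09  0.5   1.73 -0.    0.91  1.46]
```

View pics/c4.png

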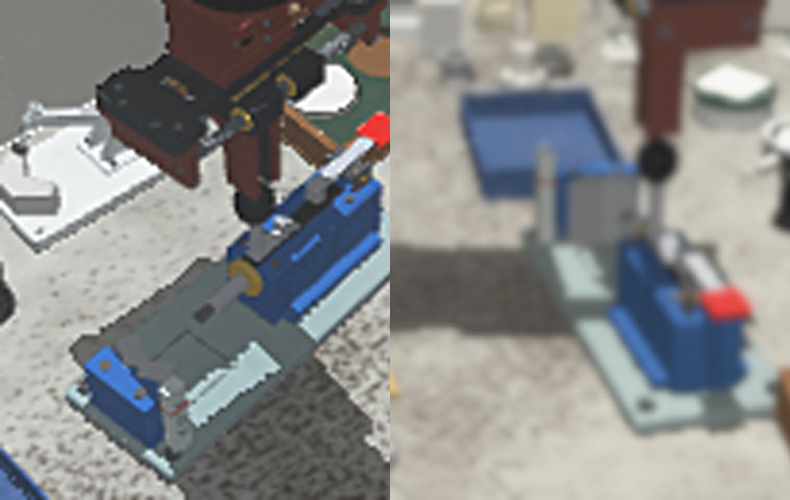

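View pics/w2.png

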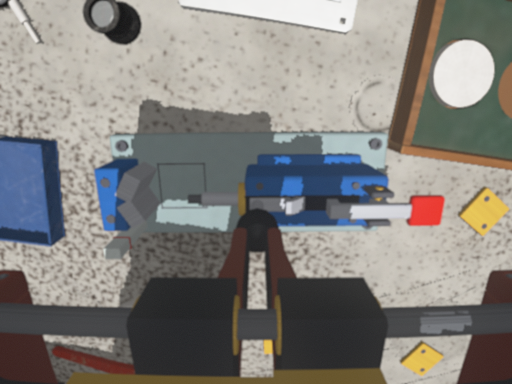

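```bash
python3 - <<'E'
from h import *
o=ctrl.get_obs(); im=ctrl.get_image('wrist');T=wcam(im,o)
print(proj(im,T,[o['ee_pos'],o['ee_pos']+[0,0,19],o['ee_pos']+[0,0,-20]]), o['ee_pos'])
for z in (80,90,100,110,118,125): print(z,pix2plane(im,T,[(258,230)],z))
s=ctrl.get_image('side'); S=np.eye(4); S[:3,:3]=s['R'];S[:3,3]=s['t']; S=np.linalg.inv(S)
print(S[:3,3],proj(s,S,[o['ee_pos'],(604.6,63.7,118)]))
g=cv2.imread('pics/d1.png'); hh=cv2.inRange(g[160:215,250:285],(0,0,0),(40,40,40)); ys,xs=np.nonzero(hh); print(xs.min()+250,xs.max()+250,ys.min()+160,ys.max()+160)
for z in (110,118): print(pix2plane(s,S,[(264,188)],z))
for c in('scene','side','wrist'):
  print(ctrl.pinpoint(c,'knob')[:1],ctrl.boxes_of(c,'knob')[:2])
E
```

```text
[[257.13240412 222.40863662]
 [257.19539333 234.22848888]
 [257.07668719 211.96146966]] [604.61380948  63.73296472 104.01191581]
80 [[588.69832591  59.8146429   80.        ]]
90 [[593.07551049  60.74296059  90.        ]]
100 [[597.45269508  61.67127829 100.        ]]
110 [[601.82987966  62.59959598 110.        ]]
118 [[605.33162733  63.34225014 118.        ]]
125 [[608.39565654  63.99207252 125.        ]]
[  462.69359618 -1024.3167068    603.69107028] [[263.76581127 193.06584718]
 [263.94714639 188.06139614]]
261 266 185 191
[[607.11901792  82.0046254  110.        ]]
[[604.77868113  64.07727935 118.        ]]
[{'location': [605.9, 69.2, 117.0], 'p': 0.62}] [{'location': [414.5, -183.9, 5.7], 'p': 0.57}, {'location': [600.7, 69.9, 69.5], 'p': 0.56}]
[{'location': [604.4, 64.3, 117.0], 'p': 0.46}] [{'location': [602.5, 54.5, 104.6], 'p': 0.62}, {'location': [598.0, 21.0, 26.8], 'p': 0.42}]
[{'location': [605.6, 59.2, 116.8], 'p': 0.89}] [{'location': [610.8, 64.1, 74.0], 'p': 0.86}, {'location': [554.3, 289.0, -2.9], 'p': 0.49}]
```

```bash
python3 - <<'E'
from h import *
a=cv2.imread('pics/w2.png')[180:260,200:310]; b=cv2.imread('pics/s1.png')[150:200,215:270]; c=cv2.imread('pics/d1.png')[150:205,240:290]
a=cv2.resize(a,(400,300),interpolation=cv2.INTER_NEAREST);b=cv2.resize(b,(400,360),interpolation=cv2.INTER_NEAREST);c=cv2.resize(c,(330,360),interpolation=cv2.INTER_NEAREST)
cv2.imwrite('pics/c5.png',np.hstack([b,c])); cv2.imwrite('pics/c6.png',a)
E
```

```text
(no output)
```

View pics/c5.png

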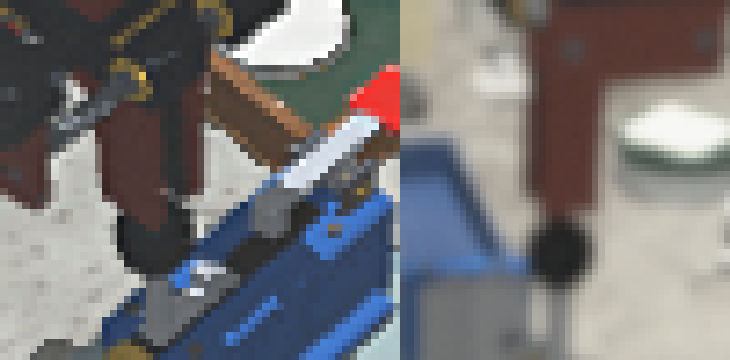

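View pics/c6.png

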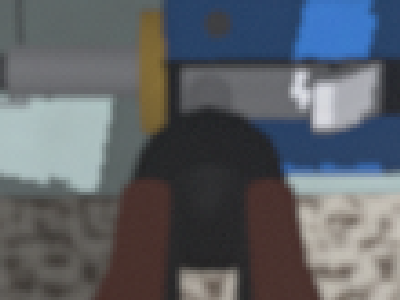

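Emit:
move_arm([
  [[0.02,0,0],[0,0,0]],
  [[0.04,0,0],[0,0,0]],
  [[0.06,0,0],[0,0,0]],
  [[0.067,0,0],[0,0,0]],
  [[0.067,0,0],[0,0,0]],
])

```text
t: 8.9
ee_pos: [606.6, 53.7, 104.0]
orientation: [-2.429, 1.992, 0.0]
ft_force: [0.0, 0.7, 0.2]
width: 9.3
```

```bash
python3 - <<'E'
from h import *
p,Rm=cmd(); setcmd(p+Rm@[10.05,0,0],Rm); st()
a=save('scene','s2.png')['pixels'][150:200,215:270]; save('wrist','w3.png'); c=save('side','d2.png')['pixels'][150:205,240:290]
a=cv2.resize(a,(400,360),interpolation=cv2.INTER_NEAREST);c=cv2.resize(c,(330,360),interpolation=cv2.INTER_NEAREST)
cv2.imwrite('pics/c7.png',cv2.cvtColor(np.hstack([a,c]),4))
E
```

```text
8.9 ee [606.6  53.7 104. ] err [ 0.  -0.1  0. ] F [0.  0.7 0.2] w 9.3 q [0.07 0.51 1.72 0.   0.91 1.44]
```

View pics/c7.png

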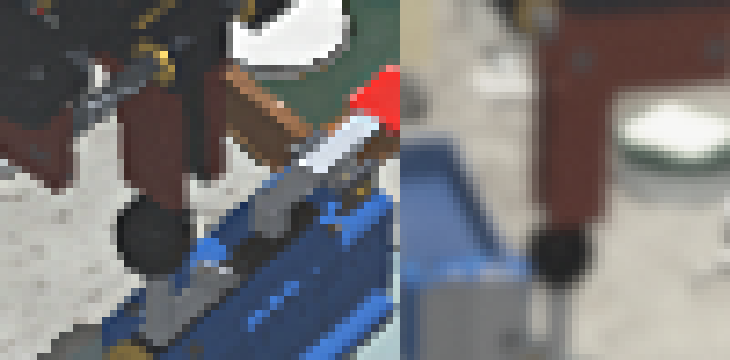

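View pics/w3.png

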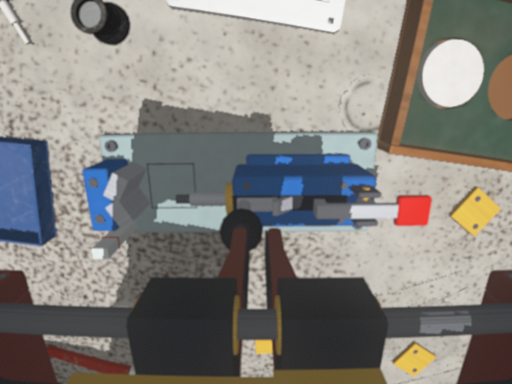

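```bash
python3 - <<'E'
from h import *
d=np.load('w1.npz'); im={k:d[k] for k in d.files}
M=im['mount']
for z in (0,-10,-19,-30):
  print(z,[proj(im,M,[(x,y,z)])[0].round(0).tolist() for x in (44,57) for y in (-10,0,10)])
a=cv2.imread('pics/w1.png')[200:320,310:430]; b=cv2.imread('pics/w2.png')
cv2.imwrite('pics/c8.png',cv2.resize(a,None,fx=4,fy=4,interpolation=cv2.INTER_NEAREST))
o=ctrl.get_obs()
for cam in('side','scene'):
  s=ctrl.get_image(cam); S=np.eye(4); S[:3,:3]=s['R'];S[:3,3]=s['t']; S=np.linalg.inv(S)
  p=cmd()[0]; 
  for z in (0,10,20,30,40): print(cam,S[:3,3].round(),z,proj(s,S,[p+[0,0,z]]).round(1))
E
```

```text
0 [[323.0, 209.0], [322.0, 222.0], [321.0, 236.0], [342.0, 209.0], [340.0, 222.0], [339.0, 236.0]]
-10 [[326.0, 214.0], [325.0, 228.0], [324.0, 242.0], [346.0, 214.0], [344.0, 228.0], [343.0, 242.0]]
-19 [[329.0, 219.0], [328.0, 234.0], [326.0, 248.0], [350.0, 219.0], [348.0, 234.0], [347.0, 248.0]]
-30 [[333.0, 226.0], [332.0, 242.0], [330.0, 257.0], [355.0, 226.0], [353.0, 242.0], [352.0, 257.0]]
side [  463. -1024.   604.] 0 [[265.  194.7]]
side [  463. -1024.   604.] 10 [[265.1 191.1]]
side [  463. -1024.   604.] 20 [[265.3 187.4]]
side [  463. -1024.   604.] 30 [[265.4 183.8]]
side [  463. -1024.   604.] 40 [[265.5 180.1]]
scene [ 72. 414. 829.] 0 [[238.9 182.9]]
scene [ 72. 414. 829.] 10 [[238.8 180.2]]
scene [ 72. 414. 829.] 20 [[238.7 177.4]]
scene [ 72. 414. 829.] 30 [[238.5 174.7]]
scene [ 72. 414. 829.] 40 [[238.4 171.8]]
```

View pics/c8.png

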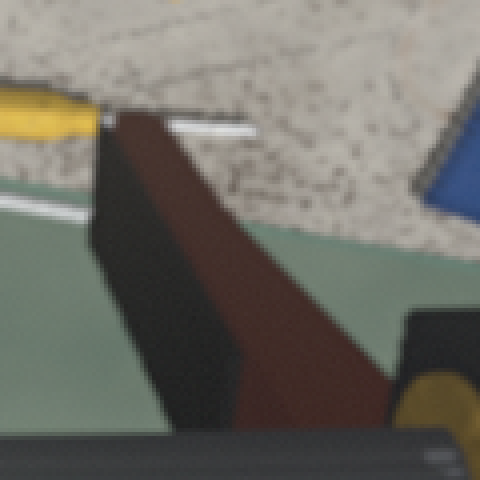

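```bash
python3 - <<'E'
from h import *
plan((604.7,63.7,104),-1.374); plan((604.7,63.7,92),-1.374); plan((604.7,63.7,79),-1.374)
E
```

```text
[[[-0.013, 0, 0], [0, 0, 0]], [[-0.027, 0, 0], [0, 0, 0]], [[-0.04, 0, 0], [0, 0, 0]], [[-0.054, 0, 0], [0, 0, 0]], [[-0.067, 0, 0], [0, 0, 0]]]
k 1 -> [604.6  63.7 104. ] phi -1.374
[[[0, 0, 0.016], [0, 0, 0]], [[0, 0, 0.032], [0, 0, 0]], [[0, 0, 0.048], [0, 0, 0]], [[0, 0, 0.064], [0, 0, 0]], [[0, 0, 0.08], [0, 0, 0]]]
k 1 -> [604.6  63.7  92. ] phi -1.374
[[[0, 0, 0.017], [0, 0, 0]], [[0, 0, 0.035], [0, 0, 0]], [[0, 0, 0.052], [0, 0, 0]], [[0, 0, 0.07], [0, 0, 0]], [[0, 0, 0.087], [0, 0, 0]]]
k 1 -> [604.6  63.7  79. ] phi -1.374
```

Emit:
move_arm([
  [[-0.013,0,0],[0,0,0]],
  [[-0.027,0,0],[0,0,0]],
  [[-0.04,0,0],[0,0,0]],
  [[-0.054,0,0],[0,0,0]],
  [[-0.067,0,0],[0,0,0]],
], gripper=0.7)

```text
t: 9.78
ee_pos: [604.6, 63.9, 104.0]
orientation: [2.429, -1.992, -0.0]
ft_force: [-1.0, -0.7, 0.1]
width: 55.3
```

Emit:
move_arm([
  [[0,0,0.016],[0,0,0]],
  [[0,0,0.032],[0,0,0]],
  [[0,0,0.048],[0,0,0]],
  [[0,0,0.064],[0,0,0]],
  [[0,0,0.08],[0,0,0]],
])

```text
t: 10.4
ee_pos: [604.6, 63.7, 91.8]
orientation: [2.429, -1.992, -0.0]
ft_force: [0.1, -0.4, -0.7]
width: 61.2
```

Emit:
move_arm([
  [[0,0,0.017],[0,0,0]],
  [[0,0,0.035],[0,0,0]],
  [[0,0,0.052],[0,0,0]],
  [[0,0,0.07],[0,0,0]],
  [[0,0,0.087],[0,0,0]],
])

```text
t: 11.02
ee_pos: [604.6, 63.7, 78.8]
orientation: [2.429, -1.992, -0.0]
ft_force: [0.6, 0.4, 0.6]
width: 61.2
```

Emit:
move_arm([
  [[0,0,0],[0,0,0]],
  [[0,0,0],[0,0,0]],
  [[0,0,0],[0,0,0]],
  [[0,0,0],[0,0,0]],
  [[0,0,0],[0,0,0]],
], gripper=0.1)

```text
t: 11.65
ee_pos: [604.7, 63.6, 79.1]
orientation: [-2.429, 1.992, -0.0]
ft_force: [-0.7, -1.8, 0.5]
width: 26.6
```

Emit:
move_arm([
  [[0.06,0,0],[0,0,0]],
  [[0.12,0,0],[0,0,0]],
  [[0.18,0,0],[0,0,0]],
  [[0.24,0,0],[0,0,0]],
  [[0.29,0,0],[0,0,0]],
])

```text
t: 12.28
ee_pos: [612.8, 24.3, 79.0]
orientation: [-2.426, 1.991, 0.006]
ft_force: [-1.7, 16.9, 1.4]
width: 26.4
```

```bash
python3 - <<'E'
from h import *
p,Rm=cmd(); setcmd(p+Rm@[43.5,0,0],Rm); st()
save('wrist','w4.png')
E
```

```text
12.28 ee [612.8  24.3  79. ] err [-0.3  3.2  0. ] F [-1.7 16.9  1.4] w 26.4 q [0.02 0.55 1.72 0.01 0.87 1.39]
```

View pics/w4.png

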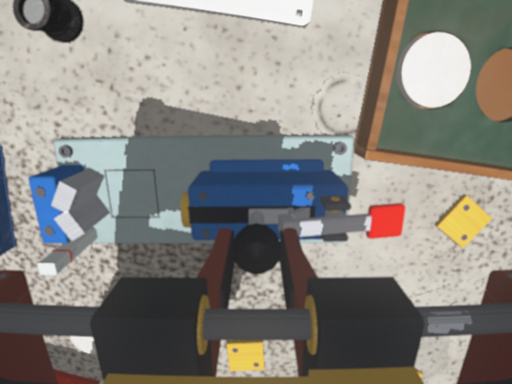

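Emit:
move_arm([
  [[0.01,0,0],[0,0,0]],
  [[0.02,0,0],[0,0,0]],
  [[0.02,0,0],[0,0,0]],
  [[0.02,0,0],[0,0,0]],
  [[0.02,0,0],[0,0,0]],
])

```text
t: 12.95
ee_pos: [613.5, 21.2, 79.0]
orientation: [-2.426, 1.991, 0.005]
ft_force: [-0.7, 14.1, 2.0]
width: 25.9
```

Emit:
move_arm([
  [[-0.01,0,0],[0,0,0]],
  [[-0.02,0,0],[0,0,0]],
  [[-0.025,0,0],[0,0,0]],
  [[-0.025,0,0],[0,0,0]],
  [[-0.025,0,0],[0,0,0]],
])

```text
t: 13.58
ee_pos: [612.8, 24.4, 79.0]
orientation: [-2.427, 1.991, 0.004]
ft_force: [-1.2, 13.2, 0.6]
width: 26.4
```

Emit:
move_arm([
  [[-0.01,0,0],[0,0,0]],
  [[-0.015,0,0],[0,0,0]],
  [[-0.02,0,0],[0,0,0]],
  [[-0.02,0,0],[0,0,0]],
  [[-0.02,0,0],[0,0,0]],
])

```text
t: 14.2
ee_pos: [612.8, 24.6, 79.1]
orientation: [-2.429, 1.992, -0.001]
ft_force: [2.4, 2.2, -0.1]
width: 26.2
```

Emit:
move_arm([
  [[0,0,0],[0,0,0]],
  [[0,0,0],[0,0,0]],
  [[0,0,0],[0,0,0]],
  [[0,0,0],[0,0,0]],
  [[0,0,-0.05],[0,0,0]],
], gripper=0.8)

```text
t: 14.82
ee_pos: [611.9, 24.7, 86.2]
orientation: [2.428, -1.992, -0.002]
ft_force: [0.1, 0.2, -0.1]
width: 69.8
```

```bash
python3 - <<'E'
from h import *
o=ctrl.get_obs(); p,Rm=cmd()
u=Rm[:,0]; p=np.array([604.64,63.69,79])+u*39.75+[0,0,7.5]; setcmd(p,Rm); st()
# plate A thick: angle mod90 -0.079; jaws aligned
save('wrist','w5.png')
E
```

```text
14.82 ee [611.9  24.7  86.2] err [-0.6  0.  -0.3] F [ 0.1  0.2 -0.1] w 69.8 q [ 0.02  0.54  1.72 -0.    0.88  1.39]
```

View pics/w5.png

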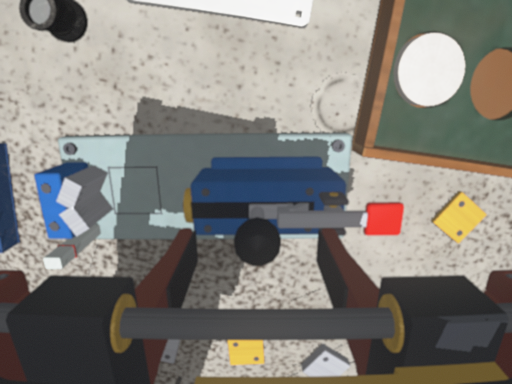

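```bash
python3 - <<'E'
from h import *
path(((575,50,130),-1.0),((414.2,95.2,60),-0.08),((414.2,95.2,5),-0.08))
E
```

```text
[[[-0.043, 0.042, -0.058], [0, 0, -0.071]], [[-0.086, 0.085, -0.116], [0, 0, -0.143]], [[-0.128, 0.127, -0.174], [0, 0, -0.214]], [[-0.171, 0.17, -0.232], [0, 0, -0.286]], [[-0.214, 0.212, -0.29], [0, 0, -0.357]]]
k 1 -> [575.  50. 130.] phi -1.0
[[[-0.161, 0.143, 0.09], [0, 0, -0.17]], [[-0.322, 0.286, 0.181], [0, 0, -0.34]], [[-0.484, 0.429, 0.271], [0, 0, -0.51]], [[-0.645, 0.572, 0.362], [0, 0, -0.68]], [[-0.806, 0.715, 0.452], [0, 0, -0.85]]]
k 0.97 -> [419.4  93.7  62.2] phi -0.11
[[[-0.007, -0.001, 0.003], [0, 0, -0.006]], [[-0.014, -0.002, 0.006], [0, 0, -0.011]], [[-0.021, -0.004, 0.009], [0, 0, -0.017]], [[-0.028, -0.005, 0.012], [0, 0, -0.022]], [[-0.035, -0.006, 0.015], [0, 0, -0.028]]]
k 1 -> [414.3  95.2  59.9] phi -0.08
[[[0, 0, 0.073], [0, 0, 0]], [[0, 0, 0.146], [0, 0, 0]], [[0, 0, 0.22], [0, 0, 0]], [[0, 0, 0.293], [0, 0, 0]], [[0, 0, 0.366], [0, 0, 0]]]
k 1 -> [414.3  95.2   5. ] phi -0.08
```

Emit:
move_arm([
  [[0,0,-0.15],[0,0,0]],
  [[0,0,-0.29],[0,0,0]],
  [[-0.07,0.07,-0.29],[0,0,-0.12]],
  [[-0.14,0.14,-0.29],[0,0,-0.24]],
  [[-0.214,0.212,-0.29],[0,0,-0.357]],
], gripper=0.9)

```text
t: 15.5
ee_pos: [574.8, 50.2, 130.5]
orientation: [-2.76, 1.5, -0.001]
ft_force: [-0.0, 0.2, -0.3]
width: 78.8
```

Emit:
move_arm([
  [[-0.161,0.143,0.09],[0,0,-0.17]],
  [[-0.322,0.286,0.181],[0,0,-0.34]],
  [[-0.484,0.429,0.271],[0,0,-0.51]],
  [[-0.645,0.572,0.362],[0,0,-0.68]],
  [[-0.806,0.715,0.452],[0,0,-0.85]],
])

```text
t: 16.12
ee_pos: [418.9, 94.1, 62.3]
orientation: [-3.137, 0.163, -0.002]
ft_force: [0.3, 0.8, -0.9]
width: 79.2
```

Emit:
move_arm([
  [[-0.035,-0.006,0.073],[0,0,-0.028]],
  [[-0.035,-0.006,0.146],[0,0,-0.028]],
  [[-0.035,-0.006,0.23],[0,0,-0.028]],
  [[-0.035,-0.006,0.3],[0,0,-0.028]],
  [[-0.035,-0.006,0.381],[0,0,-0.028]],
])

```text
t: 16.75
ee_pos: [414.8, 95.1, 4.2]
orientation: [-3.139, 0.128, -0.0]
ft_force: [-0.1, 0.6, 0.6]
width: 79.0
```

```bash
python3 - <<'E'
from h import *
st()
save('wrist','w6.png')
o=ctrl.get_obs(); im=ctrl.get_image('wrist'); T=wcam(im,o); np.savez('w6.npz',T=T,**im)
E
```

```text
16.75 ee [414.8  95.1   4.2] err [ 0.5 -0.1 -0.8] F [-0.1  0.6  0.6] w 79.0 q [0.2  0.49 2.16 0.   0.5  0.28]
```

View pics/w6.png

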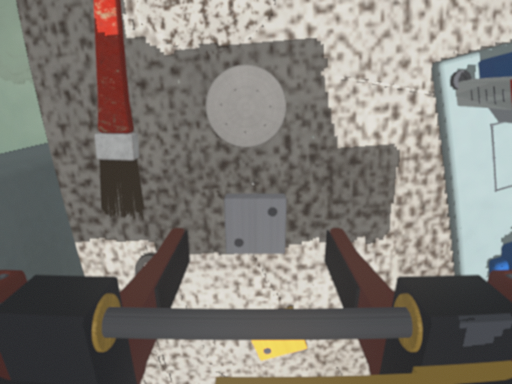

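```bash
cat >> h.py <<'E'
def rep(n,P):
    c=P.mean(0); e=[np.linalg.norm(P[i]-P[i-1]) for i in range(4)]
    a=np.array([np.arctan2(*(P[(i+1)%4]-P[i])[1::-1]) for i in range(4)])
    print(n,c.round(1),'edges',np.round(e,1),'mod90', np.round(a-np.round(a/(np.pi/2))*np.pi/2,3),np.round((np.angle(np.exp(4j*a).mean())/4),3))
def quad(mask):
    cs,_=cv2.findContours(mask.astype(np.uint8),cv2.RETR_EXTERNAL,cv2.CHAIN_APPROX_NONE); c=max(cs,key=cv2.contourArea)
    return cv2.boxPoints(cv2.minAreaRect(c))
E
python3 - <<'E'
from h import *
d=np.load('w6.npz'); im={k:d[k] for k in d.files}; T=d['T']
rep('A',pix2plane(im,T,[(225,196),(286,194),(286,252),(227,253)],12))
for z in (9,16): 
  P=pix2plane(im,T,[(207,105),(286,105),(246,65),(246,146)],z); print(P.mean(0),np.linalg.norm(P[0]-P[1]),np.linalg.norm(P[2]-P[3]))
cv2.imwrite('pics/c9.png',cv2.resize(cv2.cvtColor(im['pixels'][180:265,150:360],4),None,fx=3.8,fy=3.8))
E
```

```text
A [413.1  97.7  12. ] edges [40.3 38.6 40.9 39.7] mod90 [-0.046 -0.052 -0.061 -0.08 ] -0.06
[413.47023112 172.62495366   9.        ] 46.76465346677599 46.721358182370835
[413.72343007 172.80391695  16.        ] 45.041305951553774 44.99960616321814
```

View pics/c9.png

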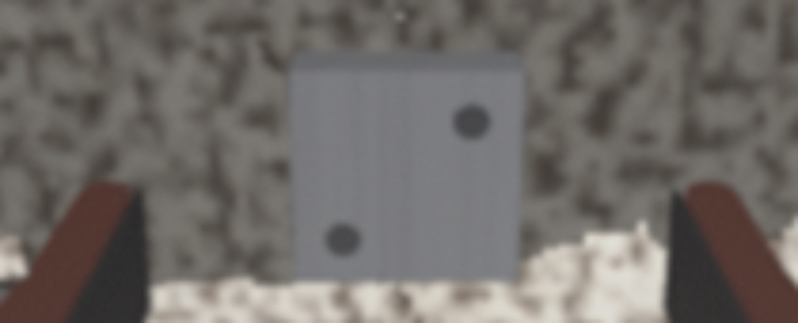

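```bash
python3 - <<'E'
from h import *
path(((413.5,96.3,-24),-0.07))
E
```

```text
[[[-0.001, -0.001, 0.039], [0, 0, -0.002]], [[-0.002, -0.003, 0.078], [0, 0, -0.004]], [[-0.004, -0.004, 0.116], [0, 0, -0.006]], [[-0.005, -0.006, 0.155], [0, 0, -0.008]], [[-0.006, -0.007, 0.194], [0, 0, -0.01]]]
k 1 -> [413.4  96.3 -24.1] phi -0.07
```

Emit:
move_arm([
  [[-0.006,-0.007,0.039],[0,0,-0.01]],
  [[-0.006,-0.007,0.078],[0,0,-0.01]],
  [[-0.006,-0.007,0.116],[0,0,-0.01]],
  [[-0.006,-0.007,0.155],[0,0,-0.01]],
  [[-0.006,-0.007,0.194],[0,0,-0.01]],
])

```text
t: 17.48
ee_pos: [413.5, 96.4, -24.4]
orientation: [-3.14, 0.11, -0.0]
ft_force: [0.4, 0.1, 0.7]
width: 79.1
```

Emit:
move_arm([
  [[0,0,0.007],[0,0,0]],
  [[0,0,0.014],[0,0,0]],
  [[0,0,0.02],[0,0,0]],
  [[0,0,0.027],[0,0,0]],
  [[0,0,0.027],[0,0,0]],
])

```text
t: 18.1
ee_pos: [413.4, 96.3, -28.1]
orientation: [-3.14, 0.11, -0.0]
ft_force: [-0.9, -0.8, 0.4]
width: 79.1
```

Step down by 1 mm to find the bench contact.

Emit:
move_arm([
  [[0,0,0.007],[0,0,0]],
  [[0,0,0.013],[0,0,0]],
  [[0,0,0.013],[0,0,0]],
  [[0,0,0.013],[0,0,0]],
  [[0,0,0.013],[0,0,0]],
])

```text
t: 18.73
ee_pos: [413.5, 96.4, -30.1]
orientation: [-3.14, 0.11, -0.0]
ft_force: [0.6, 0.2, 0.2]
width: 79.1
```

```bash
python3 - <<'E'
from h import *
setcmd([413.4,96.3,-30.1],Rphi(-.07)); st()
im=save('side','d3.png')
cv2.imwrite('pics/c10.png',cv2.cvtColor(cv2.resize(im['pixels'][150:250,130:250],None,fx=5,fy=5),4))
S=np.eye(4); S[:3,:3]=im['R'];S[:3,3]=im['t']; S=np.linalg.inv(S)
print(proj(im,S,[(453,96.3,0),(374,96.3,0)]))
E
```

```text
18.73 ee [413.5  96.4 -30.1] err [0.1 0.1 0. ] F [0.6 0.2 0.2] w 79.1 q [ 0.2   0.56  2.17 -0.    0.41  0.27]
[[204.90118619 224.23308447]
 [175.36405763 224.81278695]]
```

View pics/c10.png

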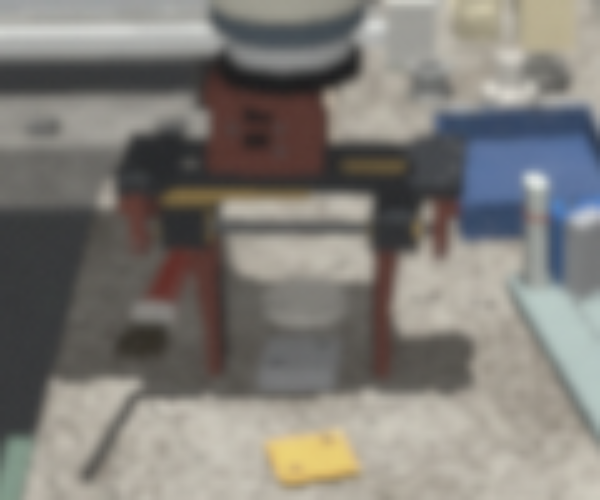

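Emit:
move_arm([
  [[0,0,0],[0,0,0]],
  [[0,0,0],[0,0,0]],
  [[0,0,0],[0,0,0]],
  [[0,0,0],[0,0,0]],
  [[0,0,0],[0,0,0]],
], gripper=0.3)

```text
t: 19.4
ee_pos: [413.4, 96.4, -30.1]
orientation: [-3.14, 0.11, -0.0]
ft_force: [-1.3, -1.0, -0.1]
width: 39.8
```

Emit:
move_arm([
  [[0,0,0],[0,0,0]],
  [[0,0,0],[0,0,0]],
  [[0,0,-0.05],[0,0,0]],
  [[0,0,-0.13],[0,0,0]],
  [[0,0,-0.2],[0,0,0]],
])

```text
t: 20.02
ee_pos: [413.6, 96.4, 0.9]
orientation: [-3.14, 0.11, -0.001]
ft_force: [0.5, 0.0, -1.8]
width: 39.6
```

```bash
python3 - <<'E'
from h import *
setcmd([413.4,96.3,-0.1],Rphi(-.07)); st()
save('wrist','w7.png')
E
```

```text
20.02 ee [413.6  96.4   0.9] err [0.2 0.1 1. ] F [ 0.5  0.  -1.8] w 39.6 q [0.2  0.49 2.16 0.   0.49 0.27]
```

View pics/w7.png

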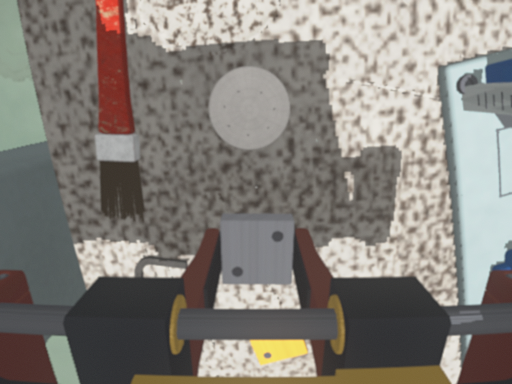

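```bash
python3 - <<'E'
from h import *
im=ctrl.get_image('wrist'); o=ctrl.get_obs(); T=wcam(im,o)
cv2.imwrite('pics/c11.png',cv2.resize(cv2.cvtColor(im['pixels'][200:300,190:330],4),None,fx=5,fy=5))
P=pix2plane(im,T,[(221,220),(294,220),(293,283),(221,283)],43); rep('A',P)
Rm=R.from_rotvec(o['orientation']).as_matrix(); print((Rm.T@(P.mean(0)-o['ee_pos'])).round(1))
E
```

```text
A [414.2  96.3  43. ] edges [39.2 39.1 39.2 41.5] mod90 [-0.071 -0.046 -0.072 -0.107] -0.074
[ -0.1   0.2 -41.7]
```

View pics/c11.png

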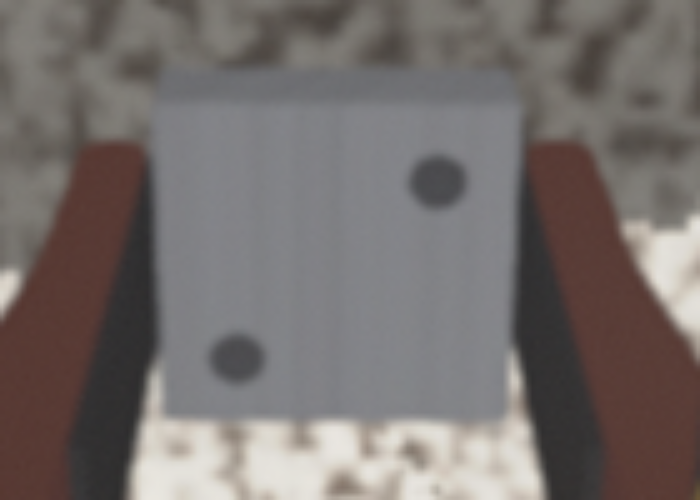

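```bash
python3 - <<'E'
from h import *
path(((430,99,45),-0.07),((590.7,133.9,40),0.197),((590.7,133.9,-12),0.197),((590.7,133.9,-17.6),0.197))
E
```

```text
[[[0.022, -0.005, -0.06], [0, 0, 0]], [[0.044, -0.01, -0.12], [0, 0, 0]], [[0.065, -0.016, -0.181], [0, 0, 0]], [[0.087, -0.021, -0.241], [0, 0, 0]], [[0.109, -0.026, -0.301], [0, 0, 0]]]
k 1 -> [430.  99.  45.] phi -0.07
[[[0.2, -0.058, 0.006], [0, 0, -0.048]], [[0.4, -0.116, 0.013], [0, 0, -0.097]], [[0.6, -0.175, 0.019], [0, 0, -0.145]], [[0.8, -0.233, 0.026], [0, 0, -0.194]], [[1.0, -0.291, 0.032], [0, 0, -0.242]]]
k 0.95 -> [582.7 132.1  40.2] phi 0.183
[[[0.011, 0, 0], [0, 0, -0.003]], [[0.022, -0.001, 0.001], [0, 0, -0.005]], [[0.033, -0.001, 0.001], [0, 0, -0.008]], [[0.044, -0.002, 0.002], [0, 0, -0.01]], [[0.055, -0.002, 0.002], [0, 0, -0.013]]]
k 1 -> [590.7 133.9  40. ] phi 0.197
[[[0, 0, 0.069], [0, 0, 0]], [[0, 0, 0.138], [0, 0, 0]], [[0, 0, 0.208], [0, 0, 0]], [[0, 0, 0.277], [0, 0, 0]], [[0, 0, 0.346], [0, 0, 0]]]
k 1 -> [590.7 133.9 -11.9] phi 0.197
[[[0, 0, 0.008], [0, 0, 0]], [[0, 0, 0.015], [0, 0, 0]], [[0, 0, 0.023], [0, 0, 0]], [[0, 0, 0.03], [0, 0, 0]], [[0, 0, 0.038], [0, 0, 0]]]
k 1 -> [590.7 133.9 -17.6] phi 0.197
```

Emit:
move_arm([
  [[0.022,-0.005,-0.06],[0,0,0]],
  [[0.044,-0.01,-0.12],[0,0,0]],
  [[0.065,-0.016,-0.181],[0,0,0]],
  [[0.087,-0.021,-0.241],[0,0,0]],
  [[0.109,-0.026,-0.301],[0,0,0]],
])

```text
t: 20.75
ee_pos: [430.3, 99.1, 45.7]
orientation: [-3.14, 0.11, -0.0]
ft_force: [1.3, 0.3, -1.7]
width: 39.9
```

Emit:
move_arm([
  [[0.2,-0.058,0.006],[0,0,-0.048]],
  [[0.4,-0.116,0.013],[0,0,-0.097]],
  [[0.6,-0.175,0.019],[0,0,-0.145]],
  [[0.8,-0.233,0.026],[0,0,-0.194]],
  [[1.0,-0.291,0.032],[0,0,-0.242]],
])

```text
t: 21.38
ee_pos: [583.6, 132.4, 40.5]
orientation: [3.128, 0.29, -0.001]
ft_force: [0.0, -0.1, -0.4]
width: 39.5
```

Emit:
move_arm([
  [[0.055,-0.002,0.002],[0,0,-0.013]],
  [[0.055,-0.002,0.08],[0,0,-0.013]],
  [[0.055,-0.002,0.16],[0,0,-0.013]],
  [[0.055,-0.002,0.24],[0,0,-0.013]],
  [[0.055,-0.002,0.3],[0,0,-0.013]],
])

```text
t: 22.0
ee_pos: [589.8, 133.8, -5.9]
orientation: [3.126, 0.309, -0.002]
ft_force: [0.5, -0.7, -1.9]
width: 39.7
```

```bash
python3 - <<'E'
from h import *
p,Rm=cmd(); setcmd([p[0],p[1],40.2-45],Rphi(.197)); st()
im=save('wrist','w8.png');o=ctrl.get_obs(); T=wcam(im,o)
a=.197; N=np.array([590.7,133.9,12]); ex=np.array([np.cos(a),np.sin(a),0]); ey=np.array([-np.sin(a),np.cos(a),0])
print(proj(im,T,[N+22*(i*ex+j*ey) for i,j in((-1,-1),(1,-1),(1,1),(-1,1))]))
E
```

```text
22.0 ee [589.8 133.8  -5.9] err [-0.9 -0.1 -1.1] F [ 0.5 -0.7 -1.9] w 39.7 q [ 0.2   0.67  1.77 -0.    0.71  0.01]
[[225.33523058 265.92467314]
 [293.27653521 265.99791343]
 [295.99122052 201.74382196]
 [223.01040815 201.68368754]]
```

View pics/w8.png

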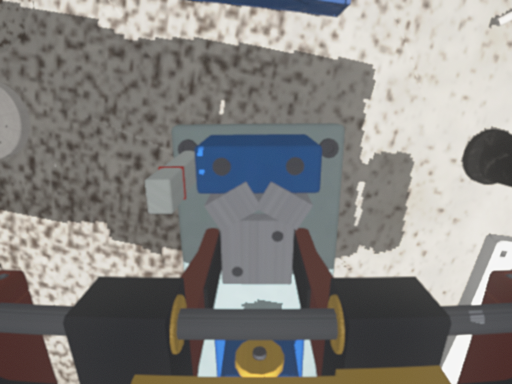

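```bash
python3 - <<'E'
from h import *
im=ctrl.get_image('wrist');o=ctrl.get_obs(); T=wcam(im,o)
cv2.imwrite('pics/c12.png',cv2.resize(cv2.cvtColor(im['pixels'][110:300,150:360],4),None,fx=3.5,fy=3.5))
a=.197; N=np.array([590.7,133.9,0]); ex=np.array([np.cos(a),np.sin(a),0]); ey=np.array([-np.sin(a),np.cos(a),0])
print('apex, ends',proj(im,T,[N+34*ey+[0,0,57.5],N+24*ey+18*ex+[0,0,57.5],N+24*ey-18*ex+[0,0,57.5]]))
print('base front corners',proj(im,T,[N+79*ey+50*ex+[0,0,12],N+79*ey-50*ex+[0,0,12]]))
print('base end',[((p-N)@ex,(p-N)@ey) for p in pix2plane(im,T,[(173,124),(344,124)],12)])
E
```

```text
apex, ends [[259.61586794 208.78715189]
 [298.37431105 229.04830496]
 [220.73409928 228.98463632]]
base front corners [[349.23800956 104.23758562]
 [169.35535831 104.16174396]]
base end [(np.float64(-48.72933177470283), np.float64(68.0957958233459)), (np.float64(47.865962263641826), np.float64(68.13430487149651))]
```

View pics/c12.png

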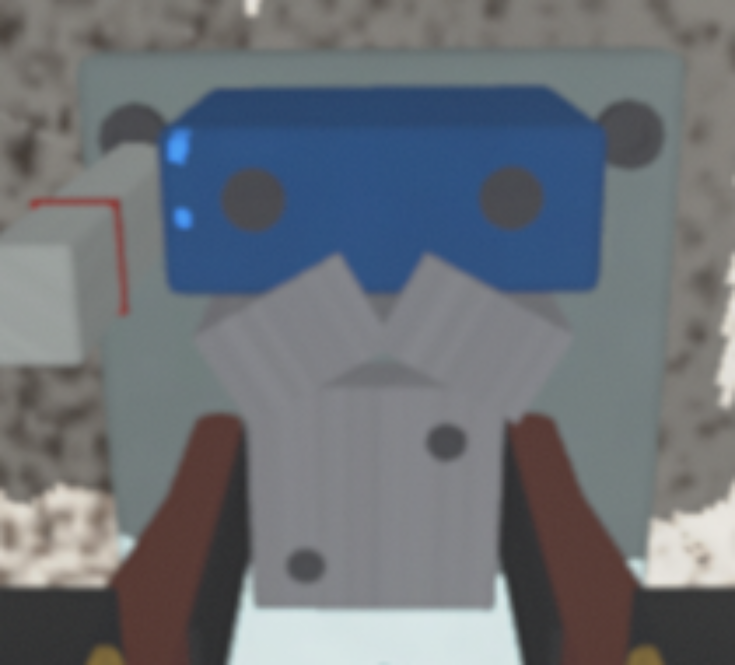

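```bash
python3 - <<'E'
from h import *
path(((590.8,133.3,-17.4),0.197))
E
```

```text
[[[0, 0.001, 0.017], [0, 0, 0]], [[0, 0.002, 0.034], [0, 0, 0]], [[0, 0.002, 0.05], [0, 0, 0]], [[0, 0.003, 0.067], [0, 0, 0]], [[0, 0.004, 0.084], [0, 0, 0]]]
k 1 -> [590.8 133.3 -17.4] phi 0.197
```

Emit:
move_arm([
  [[0,0.001,0.02],[0,0,0]],
  [[0,0.002,0.04],[0,0,0]],
  [[0,0.002,0.06],[0,0,0]],
  [[0,0.004,0.084],[0,0,0]],
  [[0,0.004,0.084],[0,0,0]],
])

```text
t: 22.72
ee_pos: [590.7, 133.3, -17.6]
orientation: [3.126, 0.309, -0.001]
ft_force: [-0.3, 0.0, -2.3]
width: 39.7
```

Emit:
move_arm([
  [[0,0,0],[0,0,0]],
  [[0,0,0],[0,0,0]],
  [[0,0,0],[0,0,0]],
  [[0,0,0],[0,0,0]],
  [[0,0,0],[0,0,0]],
], gripper=0.65)

```text
t: 23.35
ee_pos: [590.9, 133.4, -17.3]
orientation: [-3.126, -0.309, -0.0]
ft_force: [0.0, -0.2, 0.6]
width: 57.2
```

```bash
python3 - <<'E'
from h import *
st()
# pick C thick at 419.9,-93.8 ang -0.479
path(((590.8,133.3,50),0.197),((419.9,-93.8,20),-0.48))
E
```

```text
23.35 ee [590.9 133.4 -17.3] err [0.1 0.1 0.1] F [ 0.  -0.2  0.6] w 57.2 q [0.2  0.68 1.77 0.   0.69 0.01]
[[[0, 0, -0.09], [0, 0, 0]], [[0, 0, -0.18], [0, 0, 0]], [[0, 0, -0.269], [0, 0, 0]], [[0, 0, -0.359], [0, 0, 0]], [[0, 0, -0.449], [0, 0, 0]]]
k 1 -> [590.8 133.3  50. ] phi 0.197
[[[-0.2, 0.178, 0.028], [0, 0, 0.091]], [[-0.4, 0.357, 0.056], [0, 0, 0.183]], [[-0.6, 0.535, 0.085], [0, 0, 0.274]], [[-0.8, 0.714, 0.113], [0, 0, 0.366]], [[-1.0, 0.892, 0.141], [0, 0, 0.457]]]
k 0.71 -> [469.9 -27.3  28.8] phi -0.282
[[[-0.039, 0.104, 0.012], [0, 0, 0.038]], [[-0.079, 0.208, 0.024], [0, 0, 0.076]], [[-0.118, 0.311, 0.035], [0, 0, 0.113]], [[-0.158, 0.415, 0.047], [0, 0, 0.151]], [[-0.197, 0.519, 0.059], [0, 0, 0.189]]]
k 1 -> [419.9 -93.8  20. ] phi -0.479
```

Emit:
move_arm([
  [[0,0,-0.09],[0,0,0]],
  [[0,0,-0.18],[0,0,0]],
  [[0,0,-0.269],[0,0,0]],
  [[0,0,-0.359],[0,0,0]],
  [[0,0,-0.449],[0,0,0]],
], gripper=0.9)

```text
t: 23.98
ee_pos: [591.0, 133.4, 51.2]
orientation: [-3.126, -0.309, -0.001]
ft_force: [-0.9, 0.0, -0.5]
width: 79.0
```

Emit:
move_arm([
  [[-0.35,0.0,0],[0,0,0.091]],
  [[-0.7,0.2,0],[0,0,0.183]],
  [[-1.0,0.4,0],[0,0,0.274]],
  [[-1.0,0.65,0.08],[0,0,0.366]],
  [[-1.0,0.892,0.141],[0,0,0.457]],
])

```text
t: 24.6
ee_pos: [470.0, -28.3, 29.4]
orientation: [-3.11, 0.445, -0.001]
ft_force: [0.1, 0.9, 0.3]
width: 79.1
```

Emit:
move_arm([
  [[-0.039,0.104,0.012],[0,0,0.038]],
  [[-0.079,0.208,0.024],[0,0,0.076]],
  [[-0.118,0.311,0.035],[0,0,0.113]],
  [[-0.158,0.415,0.047],[0,0,0.151]],
  [[-0.197,0.519,0.059],[0,0,0.189]],
])

```text
t: 25.22
ee_pos: [419.3, -94.3, 20.1]
orientation: [-3.051, 0.749, -0.0]
ft_force: [0.6, -0.2, 0.8]
width: 78.7
```

```bash
python3 - <<'E'
from h import *
st(); o=ctrl.get_obs()
im=save('wrist','w9.png'); np.savez('w9.npz',T=wcam(im,o),**im)
cv2.imwrite('pics/c13.png',cv2.resize(cv2.cvtColor(im['pixels'][170:290,170:350],4),None,fx=4,fy=4))
im=save('side','d4.png')
cv2.imwrite('pics/c14.png',cv2.cvtColor(cv2.resize(im['pixels'][150:250,200:320],None,fx=5,fy=5),4))
E
```

```text
25.23 ee [419.3 -94.3  20.1] err [-0.7 -0.5  0.1] F [ 0.6 -0.2  0.8] w 78.7 q [-0.25  0.45  2.15  0.    0.54  0.23]
```

View pics/c13.png

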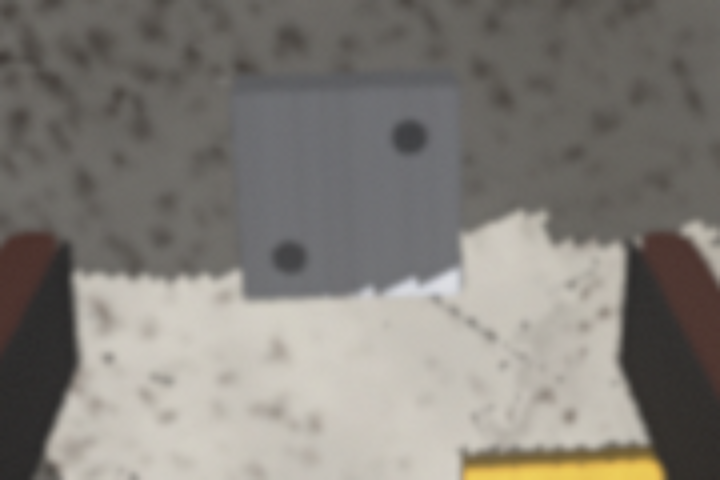

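View pics/c14.png

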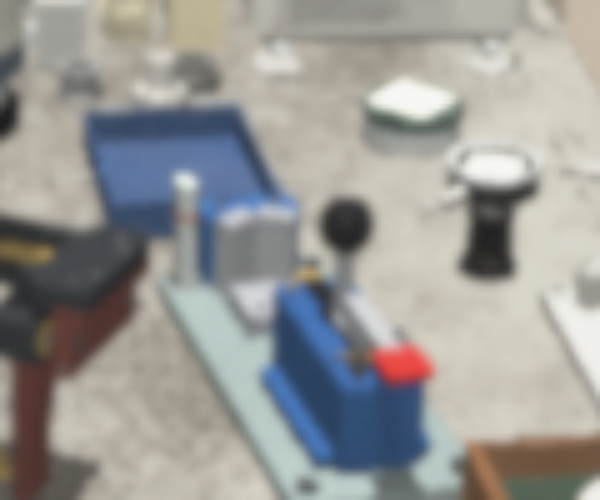

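```bash
python3 - <<'E'
from h import *
d=np.load('w9.npz'); im={k:d[k] for k in d.files}; T=d['T']
P=pix2plane(im,T,np.array([(234,90),(460,84),(463,292),(243,298)])/4+[169.6,169.6],12); rep('C',P)
path(((P[:,0].mean()-.5,P[:,1].mean(),-29.8),-0.46))
E
```

```text
C [419.2 -94.   12. ] edges [39.5 38.8 39.4 39.9] mod90 [-0.454 -0.44  -0.451 -0.468] -0.453
[[[-0.001, 0.001, 0.066], [0, 0, -0.004]], [[-0.002, 0.002, 0.133], [0, 0, -0.008]], [[-0.004, 0.003, 0.199], [0, 0, -0.011]], [[-0.005, 0.004, 0.266], [0, 0, -0.015]], [[-0.006, 0.005, 0.332], [0, 0, -0.019]]]
k 1 -> [418.8 -94.1 -29.9] phi -0.46
```

Emit:
move_arm([
  [[-0.006,0.005,0.07],[0,0,-0.02]],
  [[-0.006,0.005,0.15],[0,0,-0.02]],
  [[-0.006,0.005,0.23],[0,0,-0.02]],
  [[-0.006,0.005,0.3],[0,0,-0.02]],
  [[-0.006,0.005,0.332],[0,0,-0.02]],
])

```text
t: 25.95
ee_pos: [418.4, -93.8, -30.8]
orientation: [-3.059, 0.713, 0.002]
ft_force: [-0.3, -0.3, 0.1]
width: 78.5
```

Emit:
move_arm([
  [[0,0,0],[0,0,0]],
  [[0,0,0],[0,0,0]],
  [[0,0,0],[0,0,0]],
  [[0,0,0],[0,0,0]],
  [[0,0,0],[0,0,0]],
], gripper=0.3)

```text
t: 26.58
ee_pos: [419.1, -94.1, -29.5]
orientation: [3.059, -0.714, 0.001]
ft_force: [0.0, -1.2, 3.4]
width: 39.5
```

Emit:
move_arm([
  [[0,0,0],[0,0,0]],
  [[0,0,-0.07],[0,0,0]],
  [[0,0,-0.15],[0,0,0]],
  [[0,0,-0.25],[0,0,0]],
  [[0,0,-0.4],[0,0,0]],
])

```text
t: 27.2
ee_pos: [418.5, -93.9, 31.3]
orientation: [3.059, -0.714, -0.001]
ft_force: [-0.4, 0.6, -1.0]
width: 39.5
```

```bash
python3 - <<'E'
from h import *
setcmd([418.8,-94.1,30.1],Rphi(-.46)); st()
im=save('wrist','w10.png');
cv2.imwrite('pics/c15.png',cv2.resize(cv2.cvtColor(im['pixels'][200:300,170:350],4),None,fx=4,fy=4))
path(((440,20,50),-0.2),((540,123.5,50),0.197),((590.8,133.3,50),0.197),((590.8,133.3,5),0.197))
E
```

```text
27.2 ee [418.5 -93.9  31.3] err [-0.3  0.2  1.2] F [-0.4  0.6 -1. ] w 39.5 q [-0.25  0.43  2.15 -0.    0.57  0.21]
[[[-0.042, -0.149, -0.027], [0, 0, -0.05]], [[-0.084, -0.298, -0.053], [0, 0, -0.099]], [[-0.127, -0.446, -0.08], [0, 0, -0.149]], [[-0.169, -0.595, -0.106], [0, 0, -0.198]], [[-0.211, -0.744, -0.133], [0, 0, -0.248]]]
k 1 -> [440.   20.   50.1] phi -0.2
[[[0.103, -0.162, 0], [0, 0, -0.076]], [[0.206, -0.324, 0], [0, 0, -0.152]], [[0.31, -0.485, 0], [0, 0, -0.227]], [[0.413, -0.647, 0], [0, 0, -0.303]], [[0.516, -0.809, 0], [0, 0, -0.379]]]
k 1 -> [540.  123.5  50.1] phi 0.197
[[[0.069, 0, 0], [0, 0, 0]], [[0.138, 0.001, 0], [0, 0, 0]], [[0.207, 0.001, 0], [0, 0, 0]], [[0.276, 0.002, 0], [0, 0, 0]], [[0.345, 0.002, 0], [0, 0, 0]]]
k 1 -> [590.8 133.3  50.1] phi 0.197
[[[0, 0, 0.06], [0, 0, 0]], [[0, 0, 0.12], [0, 0, 0]], [[0, 0, 0.18], [0, 0, 0]], [[0, 0, 0.24], [0, 0, 0]], [[0, 0, 0.3], [0, 0, 0]]]
k 1 -> [590.8 133.3   5.1] phi 0.197
```

View pics/c15.png

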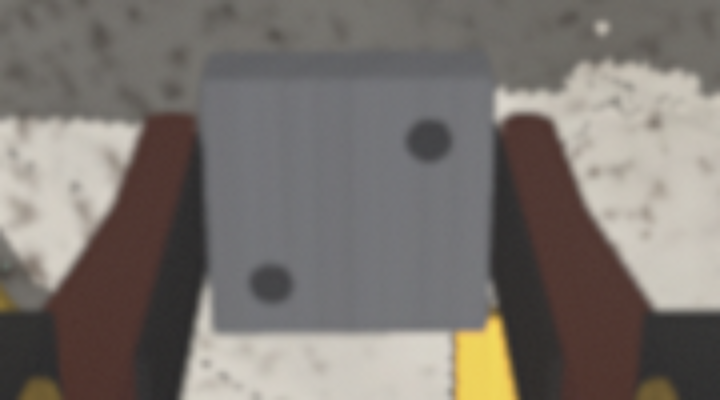

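Emit:
move_arm([
  [[-0.042,-0.149,-0.027],[0,0,-0.05]],
  [[-0.084,-0.298,-0.053],[0,0,-0.099]],
  [[-0.127,-0.446,-0.08],[0,0,-0.149]],
  [[-0.169,-0.595,-0.106],[0,0,-0.198]],
  [[-0.211,-0.744,-0.133],[0,0,-0.248]],
])

```text
t: 27.88
ee_pos: [440.0, 20.8, 50.7]
orientation: [-3.126, 0.309, -0.001]
ft_force: [0.2, -0.2, -2.0]
width: 39.3
```

Emit:
move_arm([
  [[0.103,-0.162,0],[0,0,-0.076]],
  [[0.206,-0.324,0],[0,0,-0.152]],
  [[0.31,-0.485,0],[0,0,-0.227]],
  [[0.413,-0.647,0],[0,0,-0.303]],
  [[0.516,-0.809,0],[0,0,-0.379]],
])

```text
t: 28.5
ee_pos: [540.1, 124.5, 50.5]
orientation: [-3.126, -0.315, -0.0]
ft_force: [0.4, 0.7, -1.0]
width: 39.6
```

Emit:
move_arm([
  [[0.1,0,0],[0,0,0]],
  [[0.22,0.001,0],[0,0,0]],
  [[0.345,0.002,0],[0,0,0]],
  [[0.345,0.002,0.12],[0,0,0]],
  [[0.345,0.002,0.24],[0,0,0]],
])

```text
t: 29.12
ee_pos: [589.0, 132.8, 12.6]
orientation: [3.126, 0.309, -0.003]
ft_force: [-0.2, 0.2, -1.9]
width: 39.3
```

```bash
python3 - <<'E'
from h import *
setcmd([590.8,133.3,50.1-36],Rphi(.197)); st()
im=save('wrist','w11.png');
cv2.imwrite('pics/c16.png',cv2.resize(cv2.cvtColor(im['pixels'][150:300,150:360],4),None,fx=3.5,fy=3.5))
path(((590.8,133.3,-5.2),0.197))
E
```

```text
29.12 ee [589.  132.8  12.6] err [-1.8 -0.5 -1.5] F [-0.2  0.2 -1.9] w 39.3 q [ 0.2   0.64  1.77 -0.    0.74  0.01]
[[[0, 0, 0.026], [0, 0, 0]], [[0, 0, 0.052], [0, 0, 0]], [[0, 0, 0.077], [0, 0, 0]], [[0, 0, 0.103], [0, 0, 0]], [[0, 0, 0.129], [0, 0, 0]]]
k 1 -> [590.8 133.3  -5.2] phi 0.197
```

View pics/c16.png

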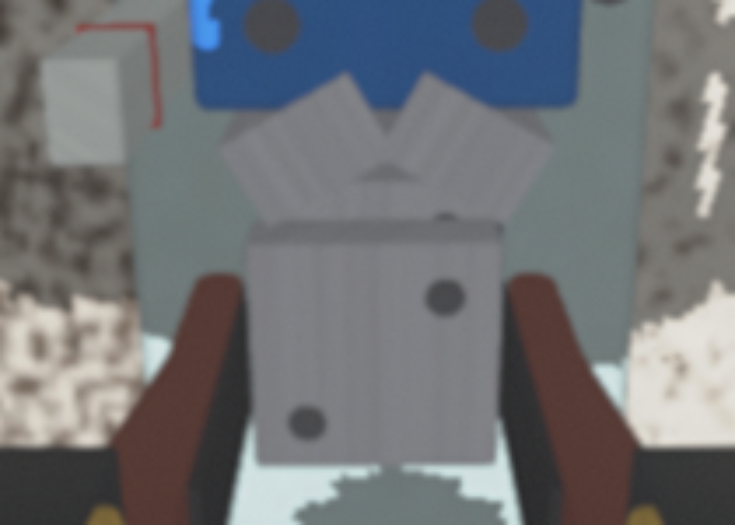

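Emit:
move_arm([
  [[0,0,0.03],[0,0,0]],
  [[0,0,0.06],[0,0,0]],
  [[0,0,0.1],[0,0,0]],
  [[0,0,0.131],[0,0,0]],
  [[0,0,0.131],[0,0,0]],
])

```text
t: 29.8
ee_pos: [590.6, 133.7, -5.5]
orientation: [-3.126, -0.311, -0.0]
ft_force: [-0.2, -0.6, -1.2]
width: 39.2
```

Emit:
move_arm([
  [[0,0,0],[0,0,0]],
  [[0,0,0],[0,0,0]],
  [[0,0,0],[0,0,0]],
  [[0,0,0],[0,0,0]],
  [[0,0,0],[0,0,0]],
], gripper=0.65)

```text
t: 30.42
ee_pos: [590.5, 133.6, -5.4]
orientation: [-3.126, -0.311, -0.0]
ft_force: [-0.6, 0.4, 0.1]
width: 57.1
```

```bash
python3 - <<'E'
from h import *
st()
setcmd([590.8,133.3,-5.5],Rphi(.197))
path(((590.8,133.3,60),0.197),((470,60,55),0.25),((421.4,-1.1,10),0.234))
E
```

```text
30.43 ee [590.5 133.6  -5.4] err [-0.3  0.3 -0.2] F [-0.6  0.4  0.1] w 57.1 q [0.2  0.67 1.77 0.   0.71 0.  ]
[[[0, 0, -0.087], [0, 0, 0]], [[0, 0, -0.175], [0, 0, 0]], [[0, 0, -0.262], [0, 0, 0]], [[0, 0, -0.35], [0, 0, 0]], [[0, 0, -0.437], [0, 0, 0]]]
k 1 -> [590.8 133.3  60. ] phi 0.197
[[[-0.177, 0.064, 0.007], [0, 0, -0.01]], [[-0.354, 0.129, 0.014], [0, 0, -0.02]], [[-0.531, 0.193, 0.02], [0, 0, -0.031]], [[-0.708, 0.258, 0.027], [0, 0, -0.041]], [[-0.885, 0.322, 0.034], [0, 0, -0.051]]]
k 1 -> [470.1  60.   55. ] phi 0.25
[[[-0.083, 0.063, 0.06], [0, 0, 0.003]], [[-0.166, 0.126, 0.12], [0, 0, 0.006]], [[-0.249, 0.188, 0.18], [0, 0, 0.01]], [[-0.332, 0.251, 0.24], [0, 0, 0.013]], [[-0.415, 0.314, 0.3], [0, 0, 0.016]]]
k 1 -> [421.4  -1.1   9.9] phi 0.234
```

Emit:
move_arm([
  [[0,0,-0.087],[0,0,0]],
  [[0,0,-0.175],[0,0,0]],
  [[0,0,-0.262],[0,0,0]],
  [[0,0,-0.35],[0,0,0]],
  [[0,0,-0.437],[0,0,0]],
], gripper=0.9)

```text
t: 31.05
ee_pos: [590.6, 133.6, 61.3]
orientation: [-3.126, -0.311, -0.001]
ft_force: [0.5, 0.3, -0.1]
width: 79.1
```

Emit:
move_arm([
  [[-0.177,0.03,0.007],[0,0,-0.01]],
  [[-0.354,0.08,0.014],[0,0,-0.02]],
  [[-0.531,0.15,0.02],[0,0,-0.031]],
  [[-0.708,0.23,0.027],[0,0,-0.041]],
  [[-0.885,0.322,0.034],[0,0,-0.051]],
])

```text
t: 31.68
ee_pos: [469.2, 59.7, 55.5]
orientation: [3.117, 0.395, 0.001]
ft_force: [-0.4, -0.1, -0.1]
width: 78.8
```

Emit:
move_arm([
  [[-0.083,0.063,0.06],[0,0,0.003]],
  [[-0.166,0.126,0.12],[0,0,0.006]],
  [[-0.249,0.188,0.18],[0,0,0.01]],
  [[-0.332,0.251,0.24],[0,0,0.013]],
  [[-0.415,0.314,0.3],[0,0,0.016]],
])

```text
t: 32.3
ee_pos: [420.7, -1.7, 9.2]
orientation: [-3.12, -0.368, 0.0]
ft_force: [-0.2, 0.7, -0.1]
width: 79.1
```

```bash
python3 - <<'E'
from h import *
st(); o=ctrl.get_obs()
im=save('wrist','w12.png'); np.savez('w12.npz',T=wcam(im,o),**im)
cv2.imwrite('pics/c17.png',cv2.resize(cv2.cvtColor(im['pixels'][170:290,170:350],4),None,fx=4,fy=4))
E
```

```text
32.3 ee [420.7  -1.7   9.2] err [-0.8 -0.6 -0.7] F [-0.2  0.7 -0.1] w 79.1 q [-0.03  0.47  2.17  0.    0.5  -0.27]
```

View pics/c17.png

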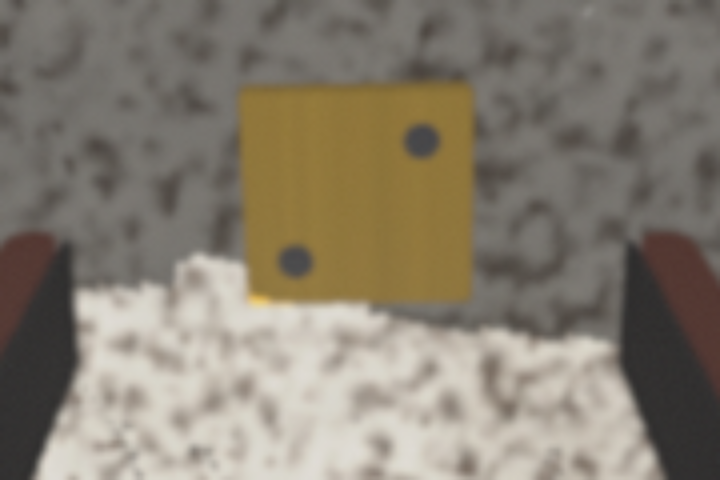

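```bash
python3 - <<'E'
from h import *
d=np.load('w12.npz'); im={k:d[k] for k in d.files}; T=d['T']
P=pix2plane(im,T,np.array([(241,92),(471,88),(471,300),(249,303)])/4+[169.6,169.6],6); rep('B',P)
path(((P[:,0].mean()-.3,P[:,1].mean()-.3,-29.0),0.25))
E
```

```text
B [4.216e+02 1.000e-01 6.000e+00] edges [39.2 38.6 39.4 39.4] mod90 [0.253 0.265 0.25  0.244] 0.253
[[[0, -0.001, 0.052], [0, 0, -0.003]], [[0, -0.002, 0.104], [0, 0, -0.006]], [[0, -0.004, 0.156], [0, 0, -0.01]], [[0, -0.005, 0.208], [0, 0, -0.013]], [[0, -0.006, 0.26], [0, 0, -0.016]]]
k 1 -> [ 4.212e+02 -2.000e-01 -2.910e+01] phi 0.25
```

Emit:
move_arm([
  [[0,-0.006,0.07],[0,0,-0.016]],
  [[0,-0.006,0.14],[0,0,-0.016]],
  [[0,-0.006,0.21],[0,0,-0.016]],
  [[0,-0.006,0.25],[0,0,-0.016]],
  [[0,-0.006,0.26],[0,0,-0.016]],
])

```text
t: 32.98
ee_pos: [420.8, 0.1, -29.5]
orientation: [-3.117, -0.395, 0.001]
ft_force: [0.0, 0.4, -1.0]
width: 79.0
```

Emit:
move_arm([
  [[0,0,0],[0,0,0]],
  [[0,0,0],[0,0,0]],
  [[0,0,0],[0,0,0]],
  [[0,0,0],[0,0,0]],
  [[0,0,0],[0,0,0]],
], gripper=0.3)

```text
t: 33.6
ee_pos: [421.2, -0.1, -28.9]
orientation: [3.117, 0.394, 0.001]
ft_force: [0.3, 0.1, 2.3]
width: 38.8
```

Emit:
move_arm([
  [[0,0,0],[0,0,0]],
  [[0,0,-0.1],[0,0,0]],
  [[0,0,-0.2],[0,0,0]],
  [[0,0,-0.35],[0,0,0]],
  [[0,0,-0.5],[0,0,0]],
])

```text
t: 34.22
ee_pos: [421.1, -0.1, 47.6]
orientation: [3.117, 0.394, 0.001]
ft_force: [0.5, 0.5, -0.3]
width: 38.8
```

```bash
python3 - <<'E'
from h import *
setcmd([421.2,-.2,-29.1+75],Rphi(.25)); st()
im=save('wrist','w13.png');
cv2.imwrite('pics/c18.png',cv2.resize(cv2.cvtColor(im['pixels'][200:300,170:350],4),None,fx=4,fy=4))
path(((480,100,60),0.22),((590.8,133.3,60),0.197),((590.8,133.3,8.2),0.197))
E
```

```text
34.23 ee [ 4.211e+02 -1.000e-01  4.760e+01] err [-0.1  0.1  1.7] F [ 0.5  0.5 -0.3] w 38.8 q [-0.03  0.38  2.16  0.    0.6  -0.28]
[[[0.109, -0.11, -0.019], [0, 0, 0.006]], [[0.218, -0.22, -0.038], [0, 0, 0.012]], [[0.327, -0.33, -0.056], [0, 0, 0.017]], [[0.436, -0.44, -0.075], [0, 0, 0.023]], [[0.545, -0.55, -0.094], [0, 0, 0.029]]]
k 1 -> [480. 100.  60.] phi 0.22
[[[0.154, -0.011, 0], [0, 0, 0.004]], [[0.308, -0.022, 0], [0, 0, 0.009]], [[0.461, -0.034, 0], [0, 0, 0.013]], [[0.615, -0.045, 0], [0, 0, 0.018]], [[0.769, -0.056, 0], [0, 0, 0.022]]]
k 1 -> [590.7 133.3  60. ] phi 0.197
[[[0, 0, 0.069], [0, 0, 0]], [[0, 0, 0.138], [0, 0, 0]], [[0, 0, 0.207], [0, 0, 0]], [[0, 0, 0.276], [0, 0, 0]], [[0, 0, 0.345], [0, 0, 0]]]
k 1 -> [590.7 133.3   8.3] phi 0.197
```

View pics/c18.png

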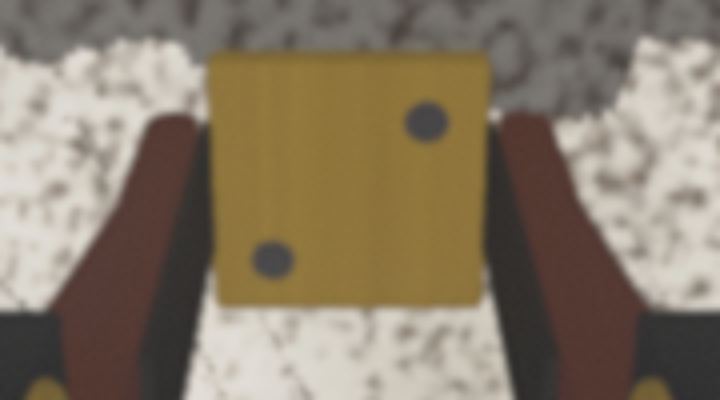

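Emit:
move_arm([
  [[0.109,-0.11,-0.019],[0,0,0.006]],
  [[0.218,-0.22,-0.038],[0,0,0.012]],
  [[0.327,-0.33,-0.056],[0,0,0.017]],
  [[0.436,-0.44,-0.075],[0,0,0.023]],
  [[0.545,-0.55,-0.094],[0,0,0.029]],
])

```text
t: 34.9
ee_pos: [480.0, 100.8, 60.6]
orientation: [-3.122, -0.347, -0.001]
ft_force: [-1.1, 0.3, -0.8]
width: 39.1
```

Emit:
move_arm([
  [[0.154,-0.011,0],[0,0,0.004]],
  [[0.308,-0.022,0],[0,0,0.009]],
  [[0.461,-0.034,0],[0,0,0.013]],
  [[0.615,-0.045,0],[0,0,0.018]],
  [[0.769,-0.056,0],[0,0,0.022]],
])

```text
t: 35.52
ee_pos: [590.9, 133.9, 60.4]
orientation: [-3.126, -0.311, -0.0]
ft_force: [0.2, -0.4, -0.8]
width: 38.7
```

Emit:
move_arm([
  [[0,0,0.08],[0,0,0]],
  [[0,0,0.16],[0,0,0]],
  [[0,0,0.22],[0,0,0]],
  [[0,0,0.22],[0,0,0]],
  [[0,0,0.22],[0,0,0]],
])

```text
t: 36.15
ee_pos: [590.2, 133.6, 27.1]
orientation: [-3.126, -0.311, 0.0]
ft_force: [-0.4, -0.2, -0.4]
width: 39.0
```

```bash
python3 - <<'E'
from h import *
setcmd([590.7,133.3,27],Rphi(.197)); st()
im=save('wrist','w14.png');
cv2.imwrite('pics/c19.png',cv2.resize(cv2.cvtColor(im['pixels'][150:300,150:360],4),None,fx=3.5,fy=3.5))
path(((590.8,133.3,7.5),0.197))
E
```

```text
36.15 ee [590.2 133.6  27.1] err [-0.5  0.3  0.1] F [-0.4 -0.2 -0.4] w 39.0 q [0.2  0.61 1.76 0.   0.77 0.  ]
[[[0, 0, 0.026], [0, 0, 0]], [[0, 0, 0.052], [0, 0, 0]], [[0.001, 0, 0.078], [0, 0, 0]], [[0.001, 0, 0.104], [0, 0, 0]], [[0.001, 0, 0.13], [0, 0, 0]]]
k 1 -> [590.8 133.3   7.5] phi 0.197
```

View pics/c19.png

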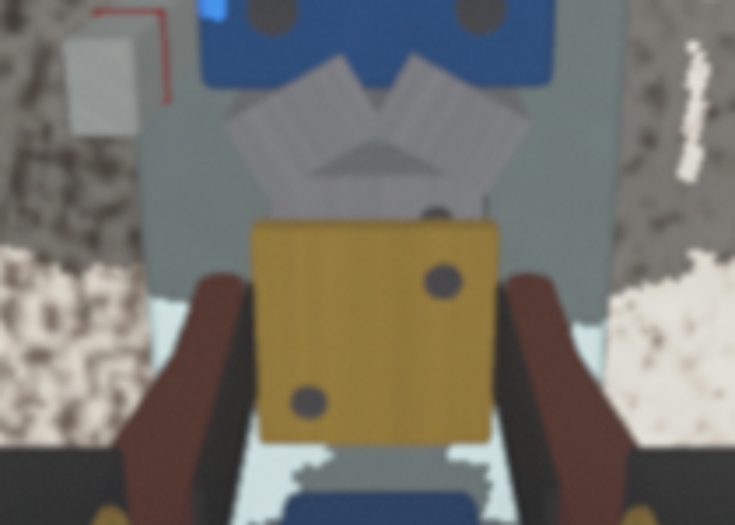

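Emit:
move_arm([
  [[0,0,0.03],[0,0,0]],
  [[0,0,0.06],[0,0,0]],
  [[0.001,0,0.1],[0,0,0]],
  [[0.001,0,0.13],[0,0,0]],
  [[0.001,0,0.13],[0,0,0]],
])

```text
t: 36.83
ee_pos: [590.4, 133.7, 7.2]
orientation: [3.126, 0.311, -0.001]
ft_force: [-0.3, -0.1, -0.8]
width: 38.9
```

Emit:
move_arm([
  [[0,0,0],[0,0,0]],
  [[0,0,0],[0,0,0]],
  [[0,0,0],[0,0,0]],
  [[0,0,0],[0,0,0]],
  [[0,0,0],[0,0,0]],
], gripper=0.65)

```text
t: 37.45
ee_pos: [590.6, 133.7, 7.6]
orientation: [-3.126, -0.311, -0.0]
ft_force: [0.3, 0.8, -0.1]
width: 57.2
```

```bash
python3 - <<'E'
from h import *
st()
path(((590.8,133.3,75),0.197),((460,60,75),0.0),((422.3,-184.1,15),-0.515))
E
```

```text
37.45 ee [590.6 133.7   7.6] err [-0.3  0.4  0.1] F [ 0.3  0.8 -0.1] w 57.2 q [0.2  0.64 1.76 0.   0.73 0.  ]
[[[0, 0, -0.09], [0, 0, 0]], [[0, 0, -0.18], [0, 0, 0]], [[0, 0, -0.27], [0, 0, 0]], [[0, 0, -0.36], [0, 0, 0]], [[0, 0, -0.45], [0, 0, 0]]]
k 1 -> [590.8 133.3  75. ] phi 0.197
[[[-0.19, 0.062, 0], [0, 0, 0.038]], [[-0.38, 0.124, 0], [0, 0, 0.075]], [[-0.571, 0.185, 0], [0, 0, 0.113]], [[-0.761, 0.247, 0], [0, 0, 0.15]], [[-0.951, 0.309, 0], [0, 0, 0.188]]]
k 1 -> [460.  60.  75.] phi 0.0
[[[-0.031, 0.2, 0.049], [0, 0, 0.06]], [[-0.062, 0.4, 0.098], [0, 0, 0.121]], [[-0.093, 0.6, 0.148], [0, 0, 0.181]], [[-0.124, 0.8, 0.197], [0, 0, 0.242]], [[-0.155, 1.0, 0.246], [0, 0, 0.302]]]
k 0.61 -> [436.8 -90.   38.1] phi -0.316
[[[0.021, 0.125, 0.031], [0, 0, 0.038]], [[0.041, 0.25, 0.062], [0, 0, 0.076]], [[0.062, 0.376, 0.092], [0, 0, 0.114]], [[0.082, 0.501, 0.123], [0, 0, 0.152]], [[0.103, 0.626, 0.154], [0, 0, 0.19]]]
k 1 -> [ 422.3 -184.1   15. ] phi -0.515
```

Emit:
move_arm([
  [[0,0,-0.09],[0,0,0]],
  [[0,0,-0.18],[0,0,0]],
  [[0,0,-0.27],[0,0,0]],
  [[0,0,-0.36],[0,0,0]],
  [[0,0,-0.45],[0,0,0]],
], gripper=0.9)

```text
t: 38.08
ee_pos: [590.7, 133.7, 76.3]
orientation: [-3.126, -0.311, -0.001]
ft_force: [-0.0, 0.8, 1.0]
width: 79.1
```

Emit:
move_arm([
  [[-0.19,0.03,0],[0,0,0.038]],
  [[-0.38,0.08,0],[0,0,0.075]],
  [[-0.571,0.15,0],[0,0,0.113]],
  [[-0.761,0.23,0],[0,0,0.15]],
  [[-0.951,0.309,0],[0,0,0.188]],
])

```text
t: 38.7
ee_pos: [459.1, 59.7, 75.6]
orientation: [-3.142, -0.0, -0.001]
ft_force: [-0.4, 0.6, 0.3]
width: 79.1
```

Emit:
move_arm([
  [[-0.031,0.2,0.049],[0,0,0.06]],
  [[-0.062,0.4,0.098],[0,0,0.121]],
  [[-0.093,0.6,0.148],[0,0,0.181]],
  [[-0.124,0.8,0.197],[0,0,0.242]],
  [[-0.155,1.0,0.246],[0,0,0.302]],
])

```text
t: 39.33
ee_pos: [436.9, -90.9, 38.5]
orientation: [3.102, -0.496, 0.001]
ft_force: [0.4, 0.6, -0.3]
width: 79.1
```

Emit:
move_arm([
  [[0.021,0.125,0.031],[0,0,0.038]],
  [[0.041,0.25,0.062],[0,0,0.076]],
  [[0.062,0.376,0.092],[0,0,0.114]],
  [[0.103,0.6,0.123],[0,0,0.19]],
  [[0.103,0.626,0.154],[0,0,0.19]],
])

```text
t: 39.95
ee_pos: [422.8, -185.5, 15.4]
orientation: [3.037, -0.802, 0.002]
ft_force: [-0.2, -0.0, 0.4]
width: 78.9
```

```bash
python3 - <<'E'
from h import *
st(); o=ctrl.get_obs()
im=save('wrist','w15.png'); np.savez('w15.npz',T=wcam(im,o),**im)
cv2.imwrite('pics/c20.png',cv2.resize(cv2.cvtColor(im['pixels'][170:290,170:350],4),None,fx=4,fy=4))
im=save('side','d5.png')
cv2.imwrite('pics/c21.png',cv2.cvtColor(cv2.resize(im['pixels'][160:240,210:310],None,fx=6,fy=6),4))
E
```

```text
39.95 ee [ 422.8 -185.5   15.4] err [ 0.5 -1.4  0.4] F [-0.2 -0.   0.4] w 78.9 q [-0.44  0.49  2.08 -0.    0.57  0.08]
```

View pics/c20.png

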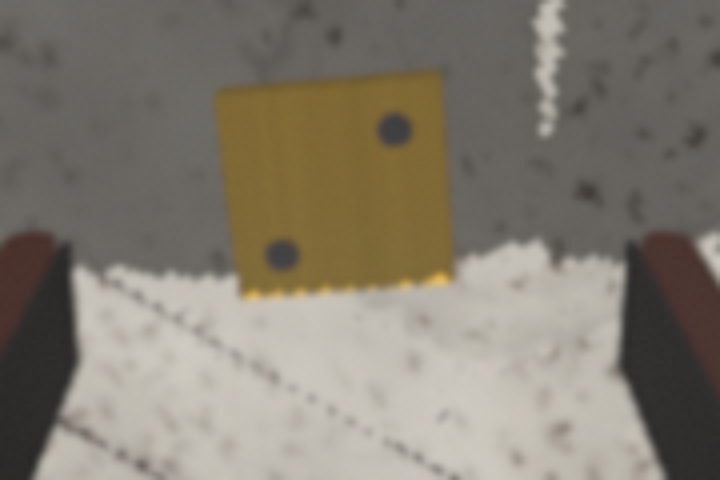

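View pics/c21.png

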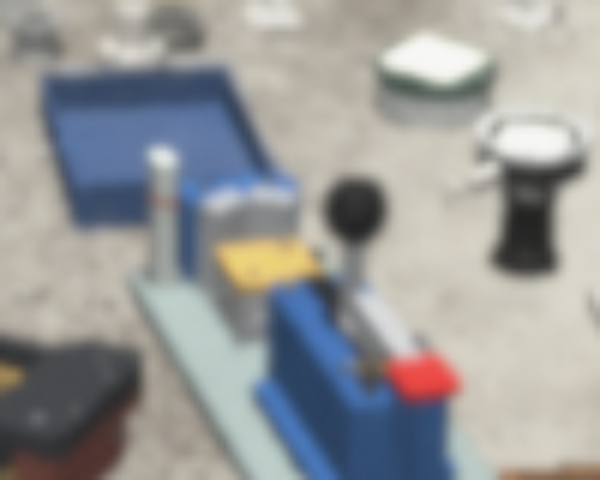

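Stack good. Plate D is rotated a bit; compute.

```bash
python3 - <<'E'
from h import *
d=np.load('w15.npz'); im={k:d[k] for k in d.files}; T=d['T']
P=pix2plane(im,T,np.array([(218,94),(440,75),(455,281),(240,299)])/4+[169.6,169.6],6); rep('D',P)
path(((P[:,0].mean()-.3,P[:,1].mean()-.3,-29.0),-0.44))
E
```

```text
D [ 421. -184.    6.] edges [39.4 38.5 39.3 39.4] mod90 [-0.427 -0.424 -0.425 -0.446] -0.431
[[[-0.002, 0.001, 0.059], [0, 0, -0.014]], [[-0.003, 0.003, 0.117], [0, 0, -0.029]], [[-0.005, 0.004, 0.176], [0, 0, -0.043]], [[-0.006, 0.006, 0.234], [0, 0, -0.058]], [[-0.008, 0.007, 0.293], [0, 0, -0.072]]]
k 1 -> [ 420.7 -184.4  -28.9] phi -0.44
```

Emit:
move_arm([
  [[-0.008,0.007,0.05],[0,0,-0.072]],
  [[-0.008,0.007,0.12],[0,0,-0.072]],
  [[-0.008,0.007,0.2],[0,0,-0.072]],
  [[-0.008,0.007,0.27],[0,0,-0.072]],
  [[-0.008,0.007,0.293],[0,0,-0.072]],
])

```text
t: 40.67
ee_pos: [420.3, -183.9, -29.8]
orientation: [-3.066, 0.684, 0.002]
ft_force: [0.3, -0.2, -0.6]
width: 79.0
```

Emit:
move_arm([
  [[0,0,0],[0,0,0]],
  [[0,0,0],[0,0,0]],
  [[0,0,0],[0,0,0]],
  [[0,0,0],[0,0,0]],
  [[0,0,0],[0,0,0]],
], gripper=0.3)

```text
t: 41.3
ee_pos: [420.9, -184.3, -28.7]
orientation: [3.066, -0.683, 0.001]
ft_force: [-0.4, -0.7, 1.8]
width: 38.9
```

Emit:
move_arm([
  [[0,0,0],[0,0,0]],
  [[0,0,-0.1],[0,0,0]],
  [[0,0,-0.2],[0,0,0]],
  [[0,0,-0.4],[0,0,0]],
  [[0,0,-0.6],[0,0,0]],
])

```text
t: 41.92
ee_pos: [420.7, -184.2, 62.9]
orientation: [3.066, -0.683, 0.001]
ft_force: [0.2, 0.7, -0.1]
width: 38.8
```

```bash
python3 - <<'E'
from h import *
setcmd([420.7,-184.4,61.1],Rphi(-.44)); st()
im=save('wrist','w16.png');
cv2.imwrite('pics/c22.png',cv2.resize(cv2.cvtColor(im['pixels'][200:300,170:350],4),None,fx=4,fy=4))
path(((440,-50,70),-0.2),((480,80,70),0.1),((590.8,133.3,70),0.197))
E
```

```text
41.92 ee [ 420.7 -184.2   62.9] err [-0.   0.2  1.8] F [ 0.2  0.7 -0.1] w 38.8 q [-0.44  0.39  2.07  0.    0.68 -0.  ]
[[[-0.053, -0.173, -0.012], [0, 0, -0.046]], [[-0.106, -0.346, -0.024], [0, 0, -0.092]], [[-0.159, -0.519, -0.035], [0, 0, -0.137]], [[-0.212, -0.692, -0.047], [0, 0, -0.183]], [[-0.265, -0.865, -0.059], [0, 0, -0.229]]]
k 1 -> [440.  -50.1  70. ] phi -0.2
[[[0.018, -0.181, 0], [0, 0, -0.057]], [[0.036, -0.361, 0], [0, 0, -0.115]], [[0.053, -0.542, 0], [0, 0, -0.172]], [[0.071, -0.722, 0], [0, 0, -0.23]], [[0.089, -0.903, 0], [0, 0, -0.287]]]
k 1 -> [480.  80.  70.] phi 0.1
[[[0.154, -0.056, 0], [0, 0, -0.018]], [[0.308, -0.112, 0], [0, 0, -0.037]], [[0.462, -0.167, 0], [0, 0, -0.055]], [[0.616, -0.223, 0], [0, 0, -0.074]], [[0.77, -0.279, 0], [0, 0, -0.092]]]
k 1 -> [590.7 133.2  70. ] phi 0.197
```

View pics/c22.png

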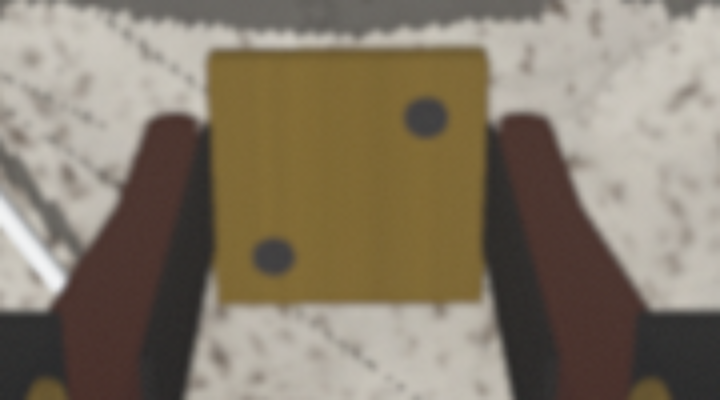

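Emit:
move_arm([
  [[-0.053,-0.173,-0.012],[0,0,-0.046]],
  [[-0.106,-0.346,-0.024],[0,0,-0.092]],
  [[-0.159,-0.519,-0.035],[0,0,-0.137]],
  [[-0.212,-0.692,-0.047],[0,0,-0.183]],
  [[-0.265,-0.865,-0.059],[0,0,-0.229]],
])

```text
t: 42.6
ee_pos: [440.0, -49.1, 70.6]
orientation: [3.126, -0.309, 0.001]
ft_force: [0.3, 0.5, 0.4]
width: 38.7
```

Emit:
move_arm([
  [[0.018,-0.181,0],[0,0,-0.057]],
  [[0.036,-0.361,0],[0,0,-0.115]],
  [[0.053,-0.542,0],[0,0,-0.172]],
  [[0.071,-0.722,0],[0,0,-0.23]],
  [[0.089,-0.903,0],[0,0,-0.287]],
])

```text
t: 43.22
ee_pos: [479.9, 81.1, 70.6]
orientation: [-3.137, -0.163, -0.001]
ft_force: [0.4, -0.3, -1.2]
width: 38.9
```

Emit:
move_arm([
  [[0.154,-0.056,0],[0,0,-0.018]],
  [[0.308,-0.112,0],[0,0,-0.037]],
  [[0.462,-0.167,0],[0,0,-0.055]],
  [[0.616,-0.223,0],[0,0,-0.074]],
  [[0.77,-0.279,0],[0,0,-0.092]],
])

```text
t: 43.85
ee_pos: [591.0, 134.0, 70.6]
orientation: [-3.126, -0.312, -0.001]
ft_force: [-0.1, 0.1, -0.7]
width: 38.7
```

Emit:
move_arm([
  [[0,0,0.08],[0,0,0]],
  [[0,0,0.16],[0,0,0]],
  [[0,0,0.24],[0,0,0]],
  [[0,0,0.24],[0,0,0]],
  [[0,0,0.24],[0,0,0]],
])

```text
t: 44.48
ee_pos: [590.2, 133.4, 34.0]
orientation: [3.126, 0.31, -0.0]
ft_force: [0.8, -0.4, -1.1]
width: 38.6
```

```bash
python3 - <<'E'
from h import *
setcmd([590.7,133.2,34],Rphi(.197)); st()
im=save('wrist','w17.png');
cv2.imwrite('pics/c23.png',cv2.resize(cv2.cvtColor(im['pixels'][150:300,150:360],4),None,fx=3.5,fy=3.5))
path(((590.8,133.3,13.4),0.197))
E
```

```text
44.48 ee [590.2 133.4  34. ] err [-0.5  0.2 -0. ] F [ 0.8 -0.4 -1.1] w 38.6 q [ 0.2   0.6   1.76 -0.    0.78  0.  ]
[[[0, 0, 0.027], [0, 0, 0]], [[0, 0, 0.055], [0, 0, 0]], [[0.001, -0.001, 0.082], [0, 0, 0]], [[0.001, -0.001, 0.11], [0, 0, 0]], [[0.001, -0.001, 0.137], [0, 0, 0]]]
k 1 -> [590.8 133.4  13.4] phi 0.197
```

View pics/c23.png

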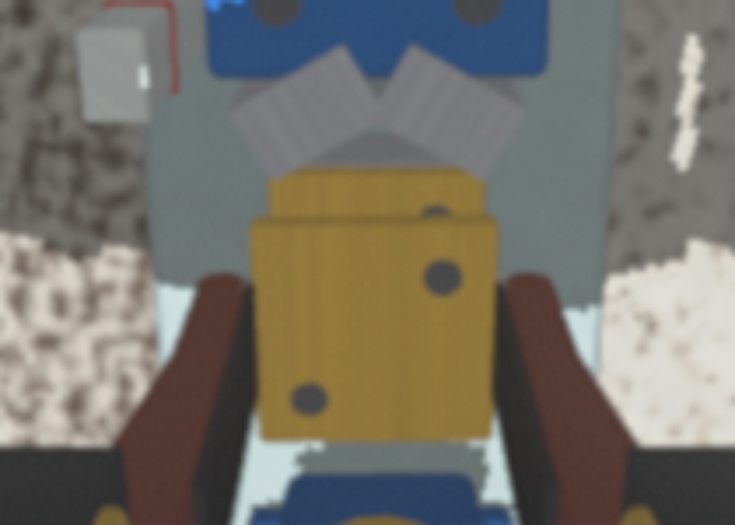

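Emit:
move_arm([
  [[0,0,0.03],[0,0,0]],
  [[0,0,0.06],[0,0,0]],
  [[0.001,0,0.1],[0,0,0]],
  [[0.001,0,0.137],[0,0,0]],
  [[0.001,0,0.137],[0,0,0]],
])

```text
t: 45.15
ee_pos: [590.4, 133.7, 13.2]
orientation: [3.126, 0.311, -0.001]
ft_force: [-0.3, -0.4, 2.8]
width: 39.2
```

Emit:
move_arm([
  [[0,0,0],[0,0,0]],
  [[0,0,0],[0,0,0]],
  [[0,0,0],[0,0,0]],
  [[0,0,0],[0,0,0]],
  [[0,0,0],[0,0,0]],
], gripper=0.65)

```text
t: 45.78
ee_pos: [590.5, 133.6, 13.4]
orientation: [3.126, 0.311, -0.0]
ft_force: [1.0, 0.7, 0.6]
width: 57.3
```

```bash
python3 - <<'E'
from h import *
st()
path(((590.8,133.3,85),0.197),((460,120,85),0.197),((414,172.3,15),0.197))
E
```

```text
45.77 ee [590.5 133.6  13.4] err [-0.3  0.2 -0. ] F [1.  0.7 0.6] w 57.3 q [0.2  0.64 1.76 0.   0.74 0.  ]
[[[0, 0, -0.095], [0, 0, 0]], [[0, 0, -0.191], [0, 0, 0]], [[0, 0, -0.286], [0, 0, 0]], [[0, 0, -0.382], [0, 0, 0]], [[0, 0, -0.477], [0, 0, 0]]]
k 1 -> [590.8 133.4  85. ] phi 0.197
[[[-0.175, -0.017, 0], [0, 0, 0]], [[-0.349, -0.033, 0], [0, 0, 0]], [[-0.524, -0.05, 0], [0, 0, 0]], [[-0.698, -0.066, 0], [0, 0, 0]], [[-0.873, -0.083, 0], [0, 0, 0]]]
k 1 -> [460. 120.  85.] phi 0.197
[[[-0.046, -0.08, 0.093], [0, 0, 0]], [[-0.093, -0.161, 0.187], [0, 0, 0]], [[-0.139, -0.241, 0.28], [0, 0, 0]], [[-0.186, -0.322, 0.374], [0, 0, 0]], [[-0.232, -0.402, 0.467], [0, 0, 0]]]
k 1 -> [414.  172.3  15. ] phi 0.197
```

Emit:
move_arm([
  [[0,0,-0.095],[0,0,0]],
  [[0,0,-0.191],[0,0,0]],
  [[0,0,-0.286],[0,0,0]],
  [[0,0,-0.382],[0,0,0]],
  [[0,0,-0.477],[0,0,0]],
], gripper=0.85)

```text
t: 46.4
ee_pos: [590.6, 133.7, 86.3]
orientation: [-3.126, -0.311, -0.001]
ft_force: [0.4, -0.2, 0.2]
width: 74.7
```

Emit:
move_arm([
  [[-0.175,-0.017,0],[0,0,0]],
  [[-0.349,-0.033,0],[0,0,0]],
  [[-0.524,-0.05,0],[0,0,0]],
  [[-0.698,-0.066,0],[0,0,0]],
  [[-0.873,-0.083,0],[0,0,0]],
])

```text
t: 47.02
ee_pos: [459.0, 120.0, 85.6]
orientation: [-3.126, -0.311, -0.001]
ft_force: [-0.1, -1.1, 0.0]
width: 74.7
```

Emit:
move_arm([
  [[-0.046,-0.08,0.093],[0,0,0]],
  [[-0.093,-0.161,0.187],[0,0,0]],
  [[-0.139,-0.241,0.28],[0,0,0]],
  [[-0.186,-0.322,0.374],[0,0,0]],
  [[-0.232,-0.402,0.467],[0,0,0]],
])

```text
t: 47.65
ee_pos: [413.8, 172.8, 15.1]
orientation: [-3.126, -0.311, -0.001]
ft_force: [0.8, 0.1, -0.2]
width: 74.4
```

```bash
python3 - <<'E'
from h import *
st(); o=ctrl.get_obs()
im=save('wrist','w18.png'); np.savez('w18.npz',T=wcam(im,o),**im)
im=save('side','d6.png')
cv2.imwrite('pics/c24.png',cv2.cvtColor(cv2.resize(im['pixels'][160:240,210:310],None,fx=6,fy=6),4))
E
```

```text
47.65 ee [413.8 172.8  15.1] err [-0.3  0.5  0.1] F [ 0.8  0.1 -0.2] w 74.4 q [0.37 0.48 2.11 0.   0.55 0.17]
```

View pics/w18.png

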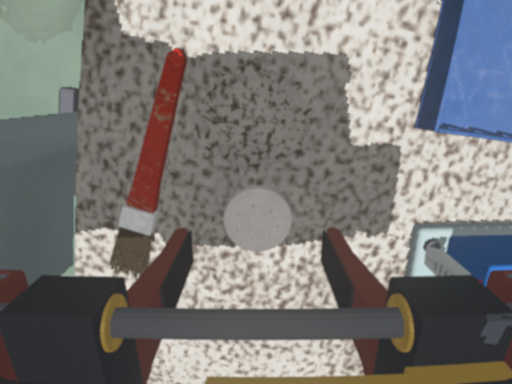

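View pics/c24.png

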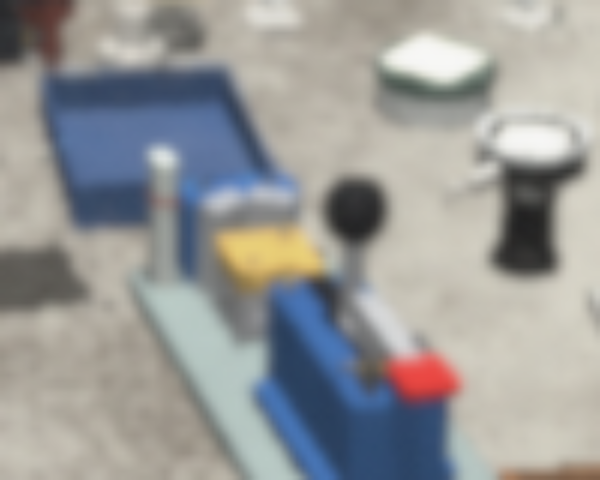

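```bash
python3 - <<'E'
from h import *
d=np.load('w18.npz'); im={k:d[k] for k in d.files}; T=d['T']
c=pix2plane(im,T,[(258,219),(224,219),(292,219),(258,188.5),(258,250)],9); print(c.round(1),np.linalg.norm(c[1]-c[2]),np.linalg.norm(c[3]-c[4]))
b=pix2plane(im,T,[(158,215),(152,240)],5); print((b-c[0])@Rphi(.197))
path(((c[0][0],c[0][1],-29),0.197))
E
```

```text
[[414.2 173.5   9. ]
 [390.9 168.9   9. ]
 [437.5 178.2   9. ]
 [409.8 195.4   9. ]
 [419.  149.8   9. ]] 47.600033645555094 46.42871786267875
[[-71.48932522  -1.25593576   4.        ]
 [-77.92524232  18.49847212   4.        ]]
[[[0.001, -0.002, 0.059], [0, 0, 0]], [[0.001, -0.003, 0.117], [0, 0, 0]], [[0.002, -0.005, 0.176], [0, 0, 0]], [[0.002, -0.006, 0.234], [0, 0, 0]], [[0.003, -0.008, 0.293], [0, 0, 0]]]
k 1 -> [414.2 173.5 -29. ] phi 0.197
```

Emit:
move_arm([
  [[0.002,-0.006,0.06],[0,0,0]],
  [[0.002,-0.006,0.13],[0,0,0]],
  [[0.002,-0.006,0.2],[0,0,0]],
  [[0.002,-0.006,0.27],[0,0,0]],
  [[0.002,-0.006,0.293],[0,0,0]],
])

```text
t: 48.38
ee_pos: [413.3, 173.0, -29.9]
orientation: [3.126, 0.31, -0.002]
ft_force: [-0.4, -0.0, 0.2]
width: 74.4
```

Emit:
move_arm([
  [[0,0,0],[0,0,0]],
  [[0,0,0],[0,0,0]],
  [[0,0,0],[0,0,0]],
  [[0,0,0],[0,0,0]],
  [[0,0,0],[0,0,0]],
], gripper=0.4)

```text
t: 49.0
ee_pos: [414.0, 173.4, -28.8]
orientation: [-3.126, -0.311, -0.001]
ft_force: [-0.1, 0.0, 2.9]
width: 45.0
```

Emit:
move_arm([
  [[0,0,0],[0,0,0]],
  [[0,0,-0.1],[0,0,0]],
  [[0,0,-0.2],[0,0,0]],
  [[0,0,-0.4],[0,0,0]],
  [[0,0,-0.6],[0,0,0]],
])

```text
t: 49.62
ee_pos: [413.6, 173.2, 62.6]
orientation: [-3.126, -0.311, -0.0]
ft_force: [0.6, 0.2, -1.6]
width: 45.3
```

```bash
python3 - <<'E'
from h import *
setcmd([414.3,173.3,61],Rphi(.197)); st();o=ctrl.get_obs()
im=save('wrist','w19.png'); T=wcam(im,o); np.savez('w19.npz',T=T,**im)
cv2.imwrite('pics/c25.png',cv2.resize(cv2.cvtColor(im['pixels'][190:300,170:350],4),None,fx=4,fy=4))
E
```

```text
49.62 ee [413.6 173.2  62.6] err [-0.7 -0.1  1.6] F [ 0.6  0.2 -1.6] w 45.3 q [0.37 0.38 2.09 0.   0.67 0.17]
```

View pics/c25.png

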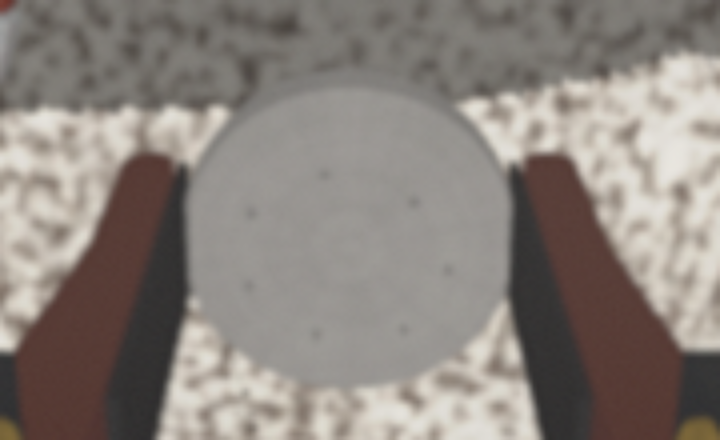

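```bash
python3 - <<'E'
from h import *
d=np.load('w19.npz'); im={k:d[k] for k in d.files}; T=d['T']; o=ctrl.get_obs()
Rm=R.from_rotvec(o['orientation']).as_matrix()
for z in (98,100.4): print(((pix2plane(im,T,np.array([(188,236),(512,236),(351,85),(351,388)])/4+[169.6,189.6],z)-o['ee_pos'])@Rm).round(1))
E
```

```text
[[-25.4   1.3 -32.4]
 [ 21.1   1.3 -32.2]
 [ -2.  -21.9 -32.3]
 [ -2.   26.7 -32.3]]
[[-25.1  -0.  -34.8]
 [ 20.8   0.  -34.6]
 [ -2.  -22.9 -34.7]
 [ -2.   25.1 -34.7]]
```

```bash
python3 - <<'E'
from h import *
path(((480,135,85),0.197),((589.8,137.8,85),0.197),((589.8,137.8,35),0.197))
E
```

```text
[[[0.076, 0.067, -0.032], [0, 0, 0]], [[0.152, 0.134, -0.064], [0, 0, 0]], [[0.228, 0.202, -0.096], [0, 0, 0]], [[0.304, 0.269, -0.128], [0, 0, 0]], [[0.38, 0.336, -0.16], [0, 0, 0]]]
k 1 -> [480.1 135.   85. ] phi 0.197
[[[0.144, 0.025, 0], [0, 0, 0]], [[0.288, 0.05, 0], [0, 0, 0]], [[0.433, 0.075, 0], [0, 0, 0]], [[0.577, 0.1, 0], [0, 0, 0]], [[0.721, 0.125, 0], [0, 0, 0]]]
k 1 -> [589.8 137.8  85. ] phi 0.197
[[[0, 0, 0.067], [0, 0, 0]], [[0, 0, 0.133], [0, 0, 0]], [[0, 0, 0.2], [0, 0, 0]], [[0, 0, 0.266], [0, 0, 0]], [[0, 0, 0.333], [0, 0, 0]]]
k 1 -> [589.8 137.8  35. ] phi 0.197
```

Emit:
move_arm([
  [[0.076,0.067,-0.032],[0,0,0]],
  [[0.152,0.134,-0.064],[0,0,0]],
  [[0.228,0.202,-0.096],[0,0,0]],
  [[0.304,0.269,-0.128],[0,0,0]],
  [[0.38,0.336,-0.16],[0,0,0]],
])

```text
t: 50.3
ee_pos: [480.4, 134.3, 84.9]
orientation: [3.126, 0.31, -0.001]
ft_force: [-0.3, -0.1, -0.9]
width: 45.3
```

Emit:
move_arm([
  [[0.144,0.025,0],[0,0,0]],
  [[0.288,0.05,0],[0,0,0]],
  [[0.433,0.075,0],[0,0,0]],
  [[0.577,0.1,0],[0,0,0]],
  [[0.721,0.125,0],[0,0,0]],
])

```text
t: 50.92
ee_pos: [590.3, 137.5, 84.8]
orientation: [3.126, 0.31, -0.001]
ft_force: [-0.2, -1.2, -0.9]
width: 45.1
```

Emit:
move_arm([
  [[0,0,0.08],[0,0,0]],
  [[0,0,0.16],[0,0,0]],
  [[0,0,0.24],[0,0,0]],
  [[0,0,0.333],[0,0,0]],
  [[0,0,0.333],[0,0,0]],
])

```text
t: 51.55
ee_pos: [587.9, 137.8, 33.5]
orientation: [3.126, 0.311, -0.004]
ft_force: [0.2, -0.3, -1.2]
width: 45.4
```

```bash
python3 - <<'E'
from h import *
st();o=ctrl.get_obs()
im=save('wrist','w20.png'); T=wcam(im,o); np.savez('w20.npz',T=T,**im)
cv2.imwrite('pics/c26.png',cv2.resize(cv2.cvtColor(im['pixels'][150:300,150:360],4),None,fx=3.5,fy=3.5))
E
```

```text
51.55 ee [587.9 137.8  33.5] err [-1.8 -0.  -1.6] F [ 0.2 -0.3 -1.2] w 45.4 q [0.21 0.6  1.76 0.   0.78 0.01]
```

View pics/c26.png

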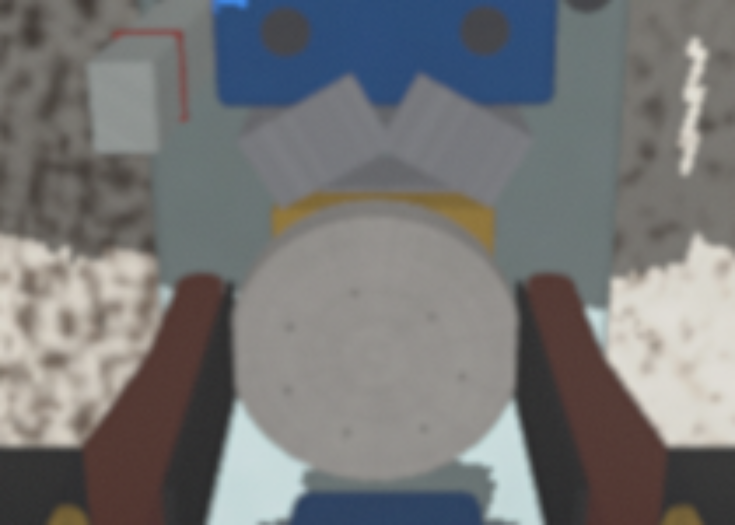

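Emit:
move_arm([
  [[0,0,0.03],[0,0,0]],
  [[0,0,0.06],[0,0,0]],
  [[0,0,0.09],[0,0,0]],
  [[0,0,0.103],[0,0,0]],
  [[0,0,0.103],[0,0,0]],
])

```text
t: 52.22
ee_pos: [589.3, 138.0, 19.5]
orientation: [-3.126, -0.311, 0.0]
ft_force: [0.3, 0.3, -2.1]
width: 45.1
```

Emit:
move_arm([
  [[0,0,0],[0,0,0]],
  [[0,0,0],[0,0,0]],
  [[0,0,0],[0,0,0]],
  [[0,0,0],[0,0,0]],
  [[0,0,0],[0,0,0]],
], gripper=0.65)

```text
t: 52.85
ee_pos: [589.3, 138.0, 19.6]
orientation: [-3.126, -0.311, -0.0]
ft_force: [-0.2, -0.6, -0.5]
width: 56.9
```

Emit:
move_arm([
  [[0,0,-0.06],[0,0,0]],
  [[0,0,-0.15],[0,0,0]],
  [[0,0,-0.25],[0,0,0]],
  [[0,0,-0.35],[0,0,0]],
  [[0,0,-0.45],[0,0,0]],
])

```text
t: 53.48
ee_pos: [589.5, 138.0, 88.5]
orientation: [-3.126, -0.311, -0.001]
ft_force: [-0.9, 0.6, 0.2]
width: 57.3
```

```bash
python3 - <<'E'
from h import *
setcmd([589.8,137.8,35-.103*150+.45*150],Rphi(.197))
st();o=ctrl.get_obs()
im=save('wrist','w21.png'); T=wcam(im,o); np.savez('w21.npz',T=T,**im)
cv2.imwrite('pics/c27.png',cv2.resize(cv2.cvtColor(im['pixels'][130:280,150:360],4),None,fx=3.5,fy=3.5))
im=save('side','d7.png')
cv2.imwrite('pics/c28.png',cv2.cvtColor(cv2.resize(im['pixels'][160:240,210:310],None,fx=6,fy=6),4))
im=save('scene','s7.png')
cv2.imwrite('pics/c29.png',cv2.cvtColor(cv2.resize(im['pixels'][150:270,170:300],None,fx=5,fy=5),4))
E
```

```text
53.48 ee [589.5 138.   88.5] err [-0.3  0.2  1.5] F [-0.9  0.6  0.2] w 57.3 q [0.21 0.52 1.74 0.   0.88 0.01]
```

View pics/c27.png

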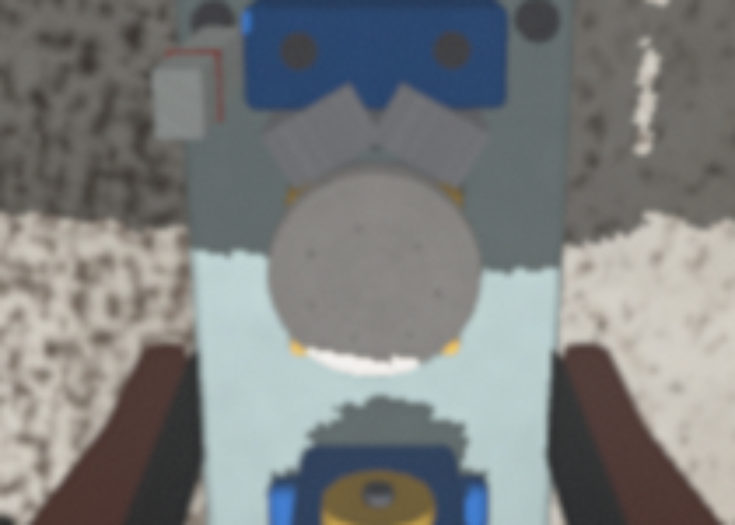

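View pics/c28.png

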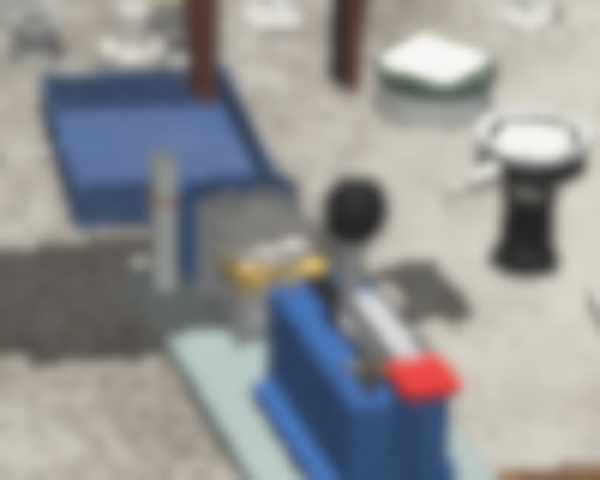

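View pics/c29.png

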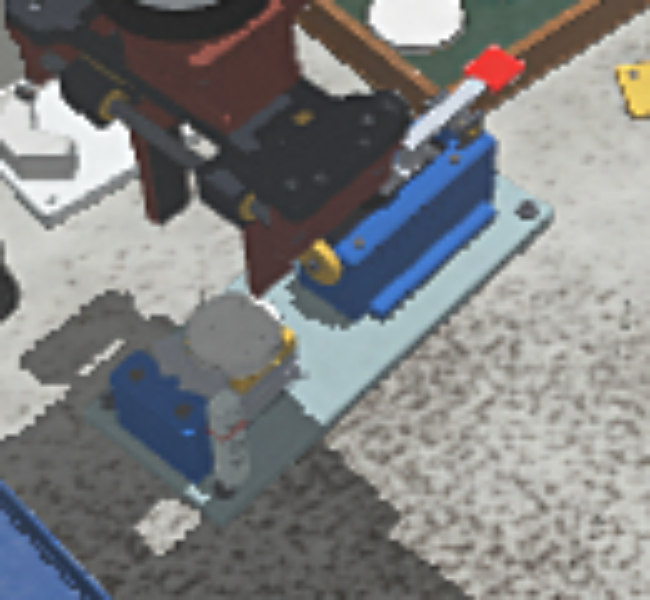

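```bash
python3 - <<'E'
from h import *
path(((600,90,135),0.197),((629.6,-61.6,100),0.197),((629.6,-61.6,65),0.197))
E
```

```text
[[[0.001, 0.065, -0.064], [0, 0, 0]], [[0.002, 0.13, -0.128], [0, 0, 0]], [[0.002, 0.196, -0.192], [0, 0, 0]], [[0.003, 0.261, -0.256], [0, 0, 0]], [[0.004, 0.326, -0.32], [0, 0, 0]]]
k 1 -> [600.  90. 135.] phi 0.197
[[[-0.001, 0.2, 0.045], [0, 0, 0]], [[-0.002, 0.4, 0.091], [0, 0, 0]], [[-0.002, 0.6, 0.136], [0, 0, 0]], [[-0.003, 0.8, 0.182], [0, 0, 0]], [[-0.004, 1.0, 0.227], [0, 0, 0]]]
k 0.97 -> [628.7 -57.3 101. ] phi 0.197
[[[0, 0.006, 0.001], [0, 0, 0]], [[0, 0.012, 0.003], [0, 0, 0]], [[0, 0.018, 0.004], [0, 0, 0]], [[0, 0.024, 0.006], [0, 0, 0]], [[0, 0.03, 0.007], [0, 0, 0]]]
k 1 -> [629.6 -61.7 100. ] phi 0.197
[[[0, 0, 0.047], [0, 0, 0]], [[0, 0, 0.093], [0, 0, 0]], [[0, 0, 0.14], [0, 0, 0]], [[0, 0, 0.186], [0, 0, 0]], [[0, 0, 0.233], [0, 0, 0]]]
k 1 -> [629.6 -61.7  65. ] phi 0.197
```

Emit:
move_arm([
  [[0,0,-0.09],[0,0,0]],
  [[0,0,-0.18],[0,0,0]],
  [[0,0.05,-0.3],[0,0,0]],
  [[0.004,0.2,-0.32],[0,0,0]],
  [[0.004,0.326,-0.32],[0,0,0]],
], gripper=0)

```text
t: 54.25
ee_pos: [600.0, 88.3, 135.5]
orientation: [3.126, 0.31, 0.001]
ft_force: [0.9, -0.3, -0.2]
width: 10.9
```

Emit:
move_arm([
  [[0,0.2,0],[0,0,0]],
  [[-0.002,0.4,0],[0,0,0]],
  [[-0.002,0.6,0.05],[0,0,0]],
  [[-0.004,0.8,0.14],[0,0,0]],
  [[-0.004,1.0,0.227],[0,0,0]],
])

```text
t: 54.88
ee_pos: [627.9, -59.5, 99.9]
orientation: [-3.126, -0.309, 0.002]
ft_force: [1.1, 0.4, -0.3]
width: 0.3
```

Emit:
move_arm([
  [[0,0.03,0],[0,0,0]],
  [[0,0.03,0.08],[0,0,0]],
  [[0,0.03,0.16],[0,0,0]],
  [[0,0.03,0.24],[0,0,0]],
  [[0,0.03,0.24],[0,0,0]],
])

```text
t: 55.5
ee_pos: [628.3, -60.7, 63.7]
orientation: [-3.126, -0.312, 0.004]
ft_force: [0.2, 0.6, -0.2]
width: 0.4
```

```bash
python3 - <<'E'
from h import *
st()
im=save('side','d8.png')
cv2.imwrite('pics/c30.png',cv2.cvtColor(cv2.resize(im['pixels'][160:250,220:320],None,fx=6,fy=6),4))
im=save('wrist','w22.png')
E
```

```text
55.5 ee [628.3 -60.7  63.7] err [-1.3  1.  -1.3] F [ 0.2  0.6 -0.2] w 0.4 q [-0.12  0.59  1.69  0.    0.87 -0.31]
```

View pics/c30.png

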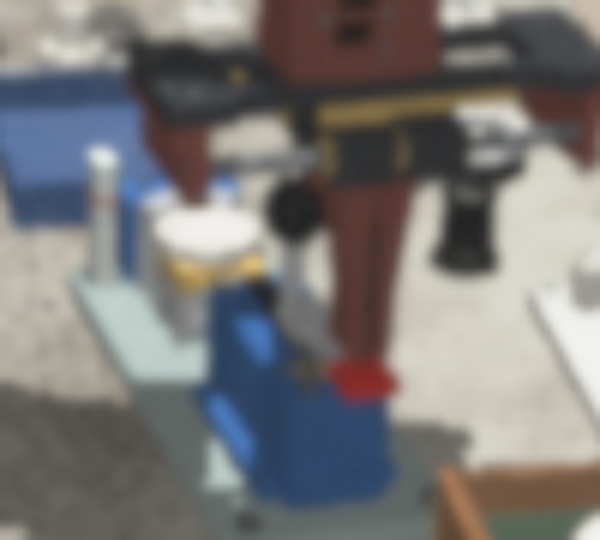

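View pics/w22.png

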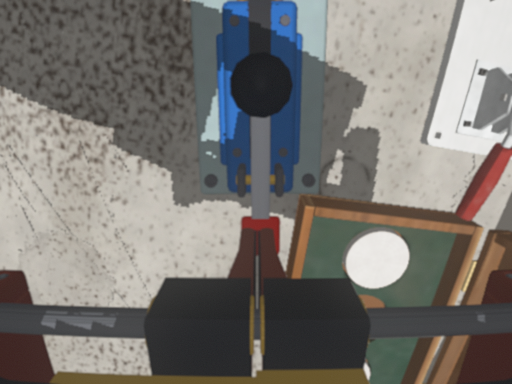

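Emit:
move_arm([
  [[0,0,0.03],[0,0,0]],
  [[0,0,0.06],[0,0,0]],
  [[0,0,0.09],[0,0,0]],
  [[0,0,0.11],[0,0,0]],
  [[0,0,0.11],[0,0,0]],
])

```text
t: 56.22
ee_pos: [630.2, -63.1, 50.0]
orientation: [3.124, 0.311, 0.002]
ft_force: [-3.4, -6.9, 9.8]
width: 0.7
```

```bash
python3 - <<'E'
from h import *
setcmd([629.6,-61.7,65-1-16.5],Rphi(.197)); st()
im=save('side','d9.png')
cv2.imwrite('pics/c31.png',cv2.cvtColor(cv2.resize(im['pixels'][160:250,220:320],None,fx=6,fy=6),4))
E
```

```text
56.23 ee [630.2 -63.1  50. ] err [ 0.6 -1.4  2.5] F [-3.4 -6.9  9.8] w 0.7 q [-0.12  0.61  1.69 -0.    0.84 -0.31]
```

View pics/c31.png

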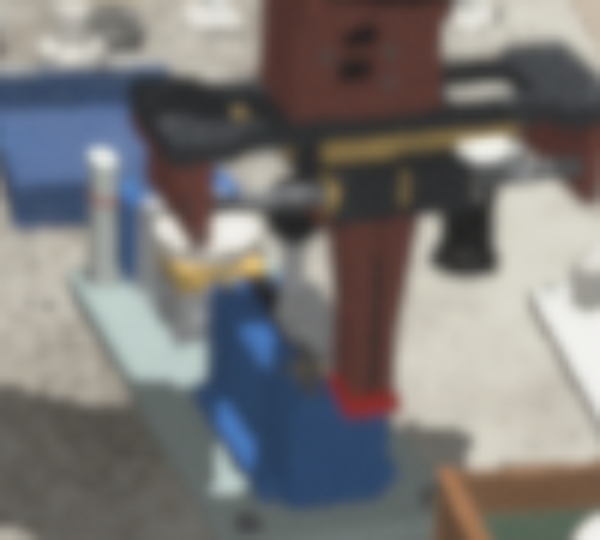

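Emit:
move_arm([
  [[0,0,0.01],[0,0,0]],
  [[0,0,0.02],[0,0,0]],
  [[0,0,0.03],[0,0,0]],
  [[0,0,0.03],[0,0,0]],
  [[0,0,0.03],[0,0,0]],
])

```text
t: 56.9
ee_pos: [630.9, -64.2, 45.6]
orientation: [3.122, 0.311, 0.005]
ft_force: [-1.4, -11.4, 10.1]
width: 0.5
```

```bash
python3 - <<'E'
from h import *
p,Rm=cmd(); setcmd(p-[0,0,4.5],Rm); st()
im=save('side','d10.png')
cv2.imwrite('pics/c32.png',cv2.cvtColor(cv2.resize(im['pixels'][160:250,220:320],None,fx=6,fy=6),4))
save('wrist','w23.png')
E
```

```text
56.9 ee [630.9 -64.2  45.6] err [ 1.3 -2.5  2.6] F [ -1.4 -11.4  10.1] w 0.5 q [-0.12  0.62  1.69 -0.    0.83 -0.31]
```

View pics/w23.png

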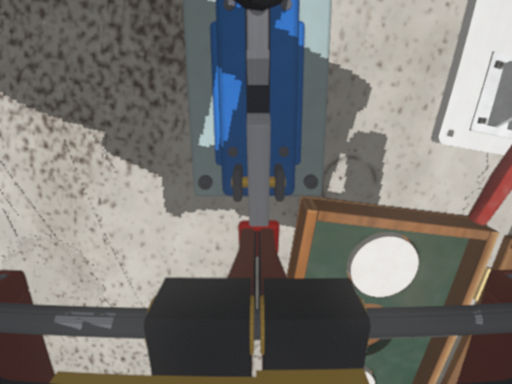

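```bash
python3 - <<'E'
from h import *
path(((629.6,-61.7,120),0.197),((605.5,59.6,130),-1.374))
E
```

```text
[[[0, 0, -0.103], [0, 0, 0]], [[0, 0, -0.205], [0, 0, 0]], [[0, 0, -0.308], [0, 0, 0]], [[0, 0, -0.41], [0, 0, 0]], [[0, 0, -0.513], [0, 0, 0]]]
k 1 -> [629.6 -61.7 120. ] phi 0.197
[[[0, -0.093, -0.008], [0, 0, 0.17]], [[0, -0.187, -0.015], [0, 0, 0.34]], [[0, -0.28, -0.023], [0, 0, 0.51]], [[0, -0.374, -0.03], [0, 0, 0.68]], [[0, -0.467, -0.038], [0, 0, 0.85]]]
k 0.57 -> [615.9   7.  125.6] phi -0.693
[[[-0.055, -0.045, -0.006], [0, 0, 0.13]], [[-0.111, -0.09, -0.012], [0, 0, 0.26]], [[-0.166, -0.136, -0.017], [0, 0, 0.39]], [[-0.222, -0.181, -0.023], [0, 0, 0.52]], [[-0.277, -0.226, -0.029], [0, 0, 0.65]]]
k 1 -> [605.6  59.6 130. ] phi -1.374
```

Emit:
move_arm([
  [[0,0,-0.103],[0,0,0]],
  [[0,0,-0.205],[0,0,0]],
  [[0,0,-0.308],[0,0,0]],
  [[0,0,-0.41],[0,0,0]],
  [[0,0,-0.513],[0,0,0]],
])

```text
t: 57.62
ee_pos: [629.4, -61.3, 122.1]
orientation: [3.126, 0.311, 0.0]
ft_force: [0.1, -0.4, -0.3]
width: 0.7
```

Emit:
move_arm([
  [[0,-0.093,-0.008],[0,0,0.17]],
  [[0,-0.187,-0.015],[0,0,0.34]],
  [[0,-0.28,-0.023],[0,0,0.51]],
  [[0,-0.374,-0.03],[0,0,0.68]],
  [[0,-0.467,-0.038],[0,0,0.85]],
], gripper=0.75)

```text
t: 58.25
ee_pos: [615.5, 7.8, 127.3]
orientation: [-2.952, 1.074, -0.0]
ft_force: [-0.4, -0.8, -0.1]
width: 46.9
```

Emit:
move_arm([
  [[-0.055,-0.045,-0.006],[0,0,0.13]],
  [[-0.111,-0.09,-0.012],[0,0,0.26]],
  [[-0.166,-0.136,-0.017],[0,0,0.39]],
  [[-0.222,-0.181,-0.023],[0,0,0.52]],
  [[-0.277,-0.226,-0.029],[0,0,0.65]],
])

```text
t: 58.88
ee_pos: [605.1, 60.3, 131.7]
orientation: [-2.426, 1.996, -0.0]
ft_force: [-0.1, -0.1, 0.6]
width: 65.9
```

```bash
python3 - <<'E'
from h import *
st(); o=ctrl.get_obs()
im=save('side','d11.png')
cv2.imwrite('pics/c33.png',cv2.cvtColor(cv2.resize(im['pixels'][160:250,220:320],None,fx=6,fy=6),4))
im=save('wrist','w24.png'); np.savez('w24.npz',T=wcam(im,o),**im)
E
```

```text
58.88 ee [605.1  60.3 131.7] err [-0.4  0.7  1.7] F [-0.1 -0.1  0.6] w 65.9 q [0.08 0.47 1.71 0.   0.96 1.46]
```

View pics/c33.png

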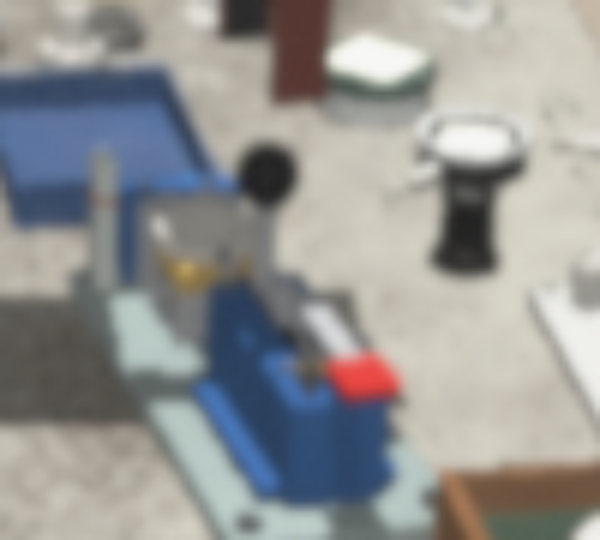

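View pics/w24.png

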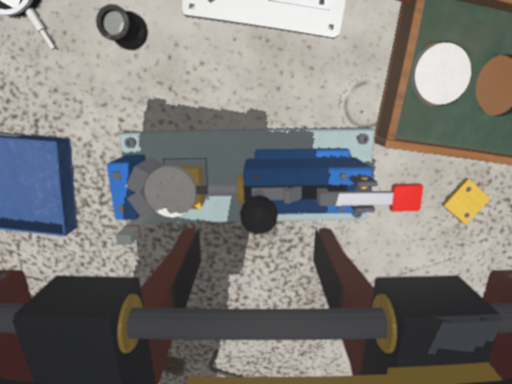

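```bash
python3 - <<'E'
from h import *
d=np.load('w24.npz'); im={k:d[k] for k in d.files}; T=d['T']
print(pix2plane(im,T,[(258.5,214.5)],118), 'block',pix2plane(im,T,[(170,189)],57))
path(((605.4,59.8,79),-1.374))
E
```

```text
[[605.78143951  59.38654362 118.        ]] block [[591.38144439 138.47869048  57.        ]]
[[[0, 0, 0.068], [0, 0, 0]], [[0, 0, 0.136], [0, 0, 0]], [[-0.001, 0.001, 0.204], [0, 0, 0]], [[-0.001, 0.001, 0.272], [0, 0, 0]], [[-0.001, 0.001, 0.34], [0, 0, 0]]]
k 1 -> [605.4  59.7  79. ] phi -1.374
```

Emit:
move_arm([
  [[0,0,0.068],[0,0,0]],
  [[0,0,0.136],[0,0,0]],
  [[-0.001,0.001,0.204],[0,0,0]],
  [[-0.001,0.001,0.272],[0,0,0]],
  [[-0.001,0.001,0.34],[0,0,0]],
])

```text
t: 59.6
ee_pos: [604.9, 59.8, 79.1]
orientation: [2.43, -1.991, -0.0]
ft_force: [-0.3, -0.3, -0.7]
width: 66.1
```

Emit:
move_arm([
  [[0,0,0],[0,0,0]],
  [[0,0,0],[0,0,0]],
  [[0,0,0],[0,0,0]],
  [[0,0,0],[0,0,0]],
  [[0,0,0],[0,0,0]],
], gripper=0.1)

```text
t: 60.22
ee_pos: [605.3, 60.0, 80.4]
orientation: [-2.43, 1.991, -0.001]
ft_force: [-0.4, 0.7, 2.2]
width: 26.4
```

Emit:
move_arm([
  [[0.06,0,0],[0,0,0]],
  [[0.12,0,0],[0,0,0]],
  [[0.18,0,0],[0,0,0]],
  [[0.24,0,0],[0,0,0]],
  [[0.28,0,0],[0,0,0]],
])

```text
t: 60.85
ee_pos: [613.2, 21.8, 80.3]
orientation: [-2.427, 1.99, 0.005]
ft_force: [-1.1, 14.3, 2.6]
width: 26.4
```

Emit:
move_arm([
  [[0.005,0,0],[0,0,0]],
  [[0.005,0,0],[0,0,0]],
  [[0.005,0,0],[0,0,0]],
  [[-0.01,0,0],[0,0,0]],
  [[-0.02,0,0],[0,0,0]],
])

```text
t: 61.48
ee_pos: [612.6, 24.5, 80.3]
orientation: [-2.428, 1.99, 0.004]
ft_force: [-1.4, 7.9, 1.0]
width: 26.0
```

Emit:
move_arm([
  [[-0.01,0,0],[0,0,0]],
  [[-0.02,0,0],[0,0,0]],
  [[-0.02,0,0],[0,0,0]],
  [[-0.02,0,0],[0,0,0]],
  [[-0.02,0,0],[0,0,0]],
])

```text
t: 62.1
ee_pos: [612.6, 24.6, 80.4]
orientation: [-2.429, 1.991, -0.001]
ft_force: [1.8, 1.6, 4.0]
width: 26.5
```

Emit:
move_arm([
  [[0,0,0],[0,0,0]],
  [[0,0,0],[0,0,0]],
  [[0,0,0],[0,0,0]],
  [[0,0,-0.1],[0,0,0]],
  [[0,0,-0.25],[0,0,0]],
], gripper=0.75)

```text
t: 62.72
ee_pos: [611.7, 24.7, 118.1]
orientation: [2.43, -1.99, -0.002]
ft_force: [-0.1, -1.3, -0.8]
width: 65.8
```

```bash
python3 - <<'E'
from h import *
p,Rm=cmd(); setcmd(p+Rm@[36,0,0]+[0,0,37.5],Rm); st()
o=ctrl.get_obs()
im=save('wrist','w25.png'); np.savez('w25.npz',T=wcam(im,o),**im)
# to block, jaws along stamp x
path(((612,24.5,135),-0.9),((589.5,139,110),0.197))
E
```

```text
62.73 ee [611.7  24.7 118.1] err [-0.8  0.2  1.6] F [-0.1 -1.3 -0.8] w 65.8 q [ 0.02  0.49  1.71 -0.    0.94  1.39]
[[[0, 0.001, -0.025], [0, 0, -0.09]], [[0, 0.001, -0.049], [0, 0, -0.181]], [[-0.001, 0.002, -0.074], [0, 0, -0.271]], [[-0.001, 0.002, -0.098], [0, 0, -0.362]], [[-0.001, 0.003, -0.123], [0, 0, -0.452]]]
k 1 -> [612.   24.5 135. ] phi -0.9
[[[-0.112, -0.058, 0.027], [0, 0, -0.17]], [[-0.224, -0.116, 0.054], [0, 0, -0.34]], [[-0.337, -0.173, 0.081], [0, 0, -0.51]], [[-0.449, -0.231, 0.108], [0, 0, -0.68]], [[-0.561, -0.289, 0.135], [0, 0, -0.85]]]
k 0.81 -> [593.7 117.4 114.7] phi -0.01
[[[-0.006, -0.029, 0.006], [0, 0, -0.04]], [[-0.012, -0.058, 0.012], [0, 0, -0.079]], [[-0.017, -0.086, 0.019], [0, 0, -0.119]], [[-0.023, -0.115, 0.025], [0, 0, -0.158]], [[-0.029, -0.144, 0.031], [0, 0, -0.198]]]
k 1 -> [589.6 139.  110. ] phi 0.197
```

View pics/w25.png

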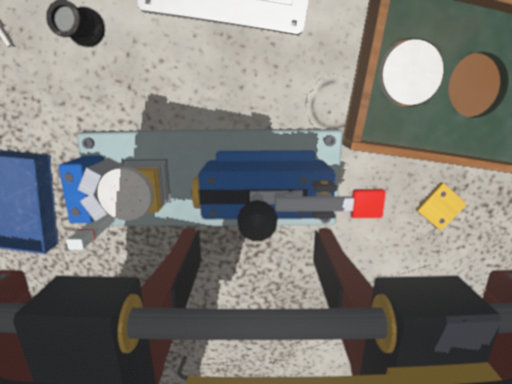

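Emit:
move_arm([
  [[0,0.001,-0.025],[0,0,-0.09]],
  [[0,0.001,-0.049],[0,0,-0.181]],
  [[-0.001,0.002,-0.074],[0,0,-0.271]],
  [[-0.001,0.002,-0.098],[0,0,-0.362]],
  [[-0.001,0.003,-0.123],[0,0,-0.452]],
])

```text
t: 63.4
ee_pos: [611.8, 24.7, 136.6]
orientation: [-2.831, 1.361, -0.001]
ft_force: [0.1, -0.3, 0.9]
width: 65.8
```

Emit:
move_arm([
  [[-0.112,-0.058,0.0],[0,0,-0.17]],
  [[-0.224,-0.116,0.0],[0,0,-0.34]],
  [[-0.337,-0.173,0.02],[0,0,-0.51]],
  [[-0.449,-0.231,0.07],[0,0,-0.68]],
  [[-0.561,-0.289,0.135],[0,0,-0.85]],
])

```text
t: 64.03
ee_pos: [593.6, 118.3, 116.3]
orientation: [-3.141, 0.005, -0.002]
ft_force: [0.7, -0.1, -0.0]
width: 66.0
```

Emit:
move_arm([
  [[-0.006,-0.05,0.006],[0,0,-0.04]],
  [[-0.029,-0.1,0.012],[0,0,-0.08]],
  [[-0.029,-0.144,0.08],[0,0,-0.15]],
  [[-0.029,-0.144,0.16],[0,0,-0.198]],
  [[-0.029,-0.144,0.24],[0,0,-0.198]],
])

```text
t: 64.65
ee_pos: [589.5, 139.1, 79.8]
orientation: [-3.126, -0.308, -0.002]
ft_force: [0.3, -0.2, -0.8]
width: 65.9
```

```bash
python3 - <<'E'
from h import *
setcmd([589.6,139,114.7-36],Rphi(.197)); st()
o=ctrl.get_obs()
im=save('wrist','w26.png'); np.savez('w26.npz',T=wcam(im,o),**im)
cv2.imwrite('pics/c34.png',cv2.resize(cv2.cvtColor(im['pixels'][130:280,150:360],4),None,fx=3.5,fy=3.5))
E
```

```text
64.65 ee [589.5 139.1  79.8] err [-0.1  0.1  1.1] F [ 0.3 -0.2 -0.8] w 65.9 q [ 0.21  0.53  1.74 -0.    0.86  0.02]
```

View pics/c34.png

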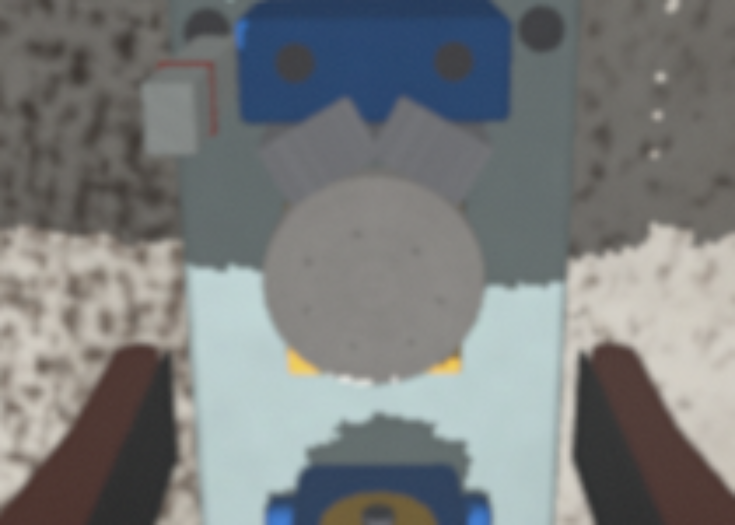

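```bash
python3 - <<'E'
from h import *
d=np.load('w26.npz'); im={k:d[k] for k in d.files}; T=d['T']
print(pix2plane(im,T,np.array([(375,278)])/3.5+[149.6,129.6],57))
path(((589.7,139.6,20),0.197))
E
```

```text
[[588.81916168 140.86782249  57.        ]]
[[[0, -0.001, 0.078], [0, 0, 0]], [[0, -0.002, 0.156], [0, 0, 0]], [[0.001, -0.002, 0.235], [0, 0, 0]], [[0.001, -0.003, 0.313], [0, 0, 0]], [[0.001, -0.004, 0.391], [0, 0, 0]]]
k 1 -> [589.6 139.6  20. ] phi 0.197
```

Emit:
move_arm([
  [[0,-0.001,0.078],[0,0,0]],
  [[0,-0.002,0.17],[0,0,0]],
  [[0.001,-0.002,0.28],[0,0,0]],
  [[0.001,-0.003,0.36],[0,0,0]],
  [[0.001,-0.004,0.391],[0,0,0]],
])

```text
t: 65.32
ee_pos: [588.5, 139.7, 19.8]
orientation: [3.126, 0.311, -0.003]
ft_force: [1.1, 0.1, -0.2]
width: 65.9
```

Emit:
move_arm([
  [[0,0,0],[0,0,0]],
  [[0,0,0],[0,0,0]],
  [[0,0,0],[0,0,0]],
  [[0,0,0],[0,0,0]],
  [[0,0,0],[0,0,0]],
], gripper=0.4)

```text
t: 65.95
ee_pos: [589.5, 140.0, 21.5]
orientation: [-3.126, -0.311, -0.001]
ft_force: [-0.1, 0.2, 2.7]
width: 44.5
```

Emit:
move_arm([
  [[0,0,0],[0,0,0]],
  [[0,0,-0.1],[0,0,0]],
  [[0,0,-0.2],[0,0,0]],
  [[0,0,-0.35],[0,0,0]],
  [[0,0,-0.5],[0,0,0]],
])

```text
t: 66.58
ee_pos: [589.0, 139.9, 97.7]
orientation: [-3.126, -0.311, -0.0]
ft_force: [0.3, -0.7, -1.7]
width: 44.6
```

```bash
python3 - <<'E'
from h import *
setcmd([589.6,139.6,95],Rphi(.197)); st()
o=ctrl.get_obs()
im=save('wrist','w27.png'); np.savez('w27.npz',T=wcam(im,o),**im)
im=save('scene','s8.png')
for n in ['tray','thin_1','thick_1']: print(n,[(round(d['p'],2),np.round(d['location'],1).tolist()) for d in ctrl.pinpoint('scene',n)])
E
```

```text
66.58 ee [589.  139.9  97.7] err [-0.6  0.3  2.7] F [ 0.3 -0.7 -1.7] w 44.6 q [0.21 0.51 1.74 0.   0.9  0.02]
tray [(0.71, [590.5, 134.0, 13.0]), (0.57, [536.6, 311.1, 1.7])]
thin_1 [(0.52, [587.0, 134.4, 41.3]), (0.43, [590.2, 133.2, 35.6]), (0.42, [624.1, -171.8, -2.8])]
thick_1 [(0.5, [592.4, 132.6, 19.7]), (0.42, [590.4, 137.5, 10.2])]
```

View pics/w27.png

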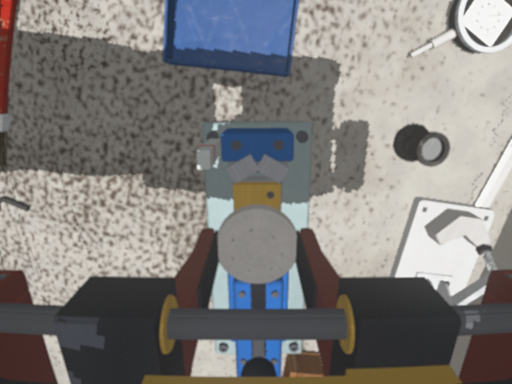

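View pics/s8.png

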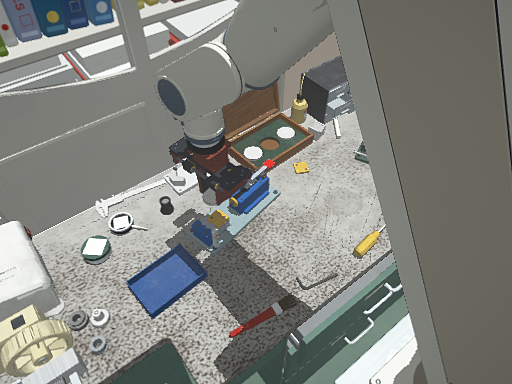

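```bash
python3 - <<'E'
from h import *
path(((555,240,110),0.197))
E
```

```text
[[[-0.019, -0.14, -0.02], [0, 0, 0]], [[-0.038, -0.281, -0.04], [0, 0, 0]], [[-0.057, -0.421, -0.06], [0, 0, 0]], [[-0.076, -0.562, -0.08], [0, 0, 0]], [[-0.095, -0.702, -0.1], [0, 0, 0]]]
k 1 -> [555.  240.1 110. ] phi 0.197
```

Emit:
move_arm([
  [[-0.019,-0.14,-0.02],[0,0,0]],
  [[-0.038,-0.281,-0.04],[0,0,0]],
  [[-0.057,-0.421,-0.06],[0,0,0]],
  [[-0.076,-0.562,-0.08],[0,0,0]],
  [[-0.095,-0.702,-0.1],[0,0,0]],
])

```text
t: 67.45
ee_pos: [553.8, 242.0, 111.3]
orientation: [-3.126, -0.312, -0.0]
ft_force: [-0.5, 0.4, -1.3]
width: 44.7
```

```bash
python3 - <<'E'
from h import *
st()
o=ctrl.get_obs()
im=save('wrist','w28.png'); np.savez('w28.npz',T=wcam(im,o),**im)
E
```

```text
67.45 ee [553.8 242.  111.3] err [-1.3  1.9  1.3] F [-0.5  0.4 -1.3] w 44.7 q [0.39 0.49 1.73 0.   0.92 0.19]
```

View pics/w28.png

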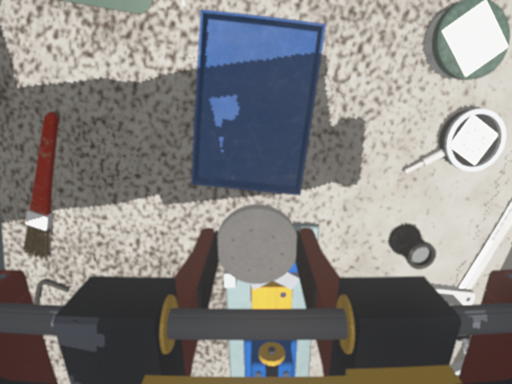

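```bash
python3 - <<'E'
from h import *
d=np.load('w28.npz'); im={k:d[k] for k in d.files}; T=d['T']
P=pix2plane(im,T,[(202,12),(324,24),(300,193),(192,184)],26); rep('tray',P); print(P.round(0))
c=P.mean(0)
path(((c[0],c[1],90),0.197))
E
```

```text
tray [536.9 312.7  26. ] edges [147.5 100.9 147.2 102.4] mod90 [0.109 0.1   0.112 0.089] 0.103
[[480. 381.  26.]
 [580. 392.  26.]
 [595. 245.  26.]
 [493. 234.  26.]]
[[[-0.005, -0.1, 0.027], [0, 0, 0]], [[-0.01, -0.2, 0.053], [0, 0, 0]], [[-0.014, -0.299, 0.08], [0, 0, 0]], [[-0.019, -0.399, 0.106], [0, 0, 0]], [[-0.024, -0.499, 0.133], [0, 0, 0]]]
k 1 -> [536.8 312.8  90. ] phi 0.197
```

```bash
python3 - <<'E'
from h import *
setcmd([555,240.1,110],Rphi(.197))
path(((536.9,312.7,50),0.103),((536.9,312.7,-23.3),0.103))
E
```

```text
[[[-0.005, -0.1, 0.08], [0, 0, 0.018]], [[-0.01, -0.199, 0.16], [0, 0, 0.036]], [[-0.014, -0.299, 0.24], [0, 0, 0.054]], [[-0.019, -0.398, 0.32], [0, 0, 0.072]], [[-0.024, -0.498, 0.4], [0, 0, 0.09]]]
k 1 -> [536.8 312.7  50. ] phi 0.103
[[[0, 0, 0.098], [0, 0, 0]], [[0, 0, 0.196], [0, 0, 0]], [[0, 0, 0.293], [0, 0, 0]], [[0, 0, 0.391], [0, 0, 0]], [[0, 0, 0.489], [0, 0, 0]]]
k 1 -> [536.8 312.7 -23.3] phi 0.103
```

Emit:
move_arm([
  [[-0.005,-0.15,0.0],[0,0,0.018]],
  [[-0.01,-0.35,0.1],[0,0,0.036]],
  [[-0.024,-0.498,0.2],[0,0,0.09]],
  [[-0.024,-0.498,0.3],[0,0,0.09]],
  [[-0.024,-0.498,0.4],[0,0,0.09]],
])

```text
t: 68.12
ee_pos: [536.1, 312.6, 50.3]
orientation: [3.137, 0.165, -0.0]
ft_force: [-0.1, 0.3, -1.6]
width: 45.2
```

Emit:
move_arm([
  [[0,0,0.12],[0,0,0]],
  [[0,0,0.25],[0,0,0]],
  [[0,0,0.36],[0,0,0]],
  [[0,0,0.45],[0,0,0]],
  [[0,0,0.489],[0,0,0]],
])

```text
t: 68.75
ee_pos: [535.8, 312.5, -23.4]
orientation: [3.137, 0.163, -0.002]
ft_force: [-0.6, -0.8, -1.3]
width: 44.7
```

Emit:
move_arm([
  [[0,0,0],[0,0,0]],
  [[0,0,0],[0,0,0]],
  [[0,0,0],[0,0,0]],
  [[0,0,0],[0,0,0]],
  [[0,0,0],[0,0,0]],
], gripper=0.62)

```text
t: 69.38
ee_pos: [536.3, 312.9, -22.0]
orientation: [-3.137, -0.163, -0.001]
ft_force: [0.2, -0.2, 1.0]
width: 54.4
```

Emit:
move_arm([
  [[0,0,-0.1],[0,0,0]],
  [[0,0,-0.25],[0,0,0]],
  [[0,0,-0.4],[0,0,0]],
  [[0,0,-0.6],[0,0,0]],
  [[0,0,-0.8],[0,0,0]],
])

```text
t: 70.0
ee_pos: [536.2, 312.8, 99.7]
orientation: [-3.137, -0.163, -0.001]
ft_force: [0.2, 0.2, 0.1]
width: 54.4
```

```bash
python3 - <<'E'
from h import *
setcmd([536.8,312.7,96.7],Rphi(.103)); st()
o=ctrl.get_obs()
im=save('wrist','w29.png'); np.savez('w29.npz',T=wcam(im,o),**im)
im=save('scene','s9.png')
cv2.imwrite('pics/c35.png',cv2.cvtColor(cv2.resize(im['pixels'][150:330,100:320],None,fx=3.5,fy=3.3),4))
path(((560,240,110),0.197),((590.7,133.6,95),0.197),((590.7,133.6,50),0.197))
E
```

```text
70.0 ee [536.2 312.8  99.7] err [-0.6  0.1  3. ] F [0.2 0.2 0.1] w 54.4 q [0.51 0.53 1.7  0.   0.92 0.41]
[[[0.021, 0.1, -0.018], [0, 0, -0.018]], [[0.042, 0.199, -0.036], [0, 0, -0.036]], [[0.062, 0.299, -0.053], [0, 0, -0.054]], [[0.083, 0.398, -0.071], [0, 0, -0.072]], [[0.104, 0.498, -0.089], [0, 0, -0.09]]]
k 1 -> [560. 240. 110.] phi 0.197
[[[0.012, 0.147, 0.02], [0, 0, 0]], [[0.025, 0.294, 0.04], [0, 0, 0]], [[0.037, 0.442, 0.06], [0, 0, 0]], [[0.05, 0.589, 0.08], [0, 0, 0]], [[0.062, 0.736, 0.1], [0, 0, 0]]]
k 1 -> [590.8 133.6  95. ] phi 0.197
[[[0, 0, 0.06], [0, 0, 0]], [[0, 0, 0.12], [0, 0, 0]], [[0, 0, 0.18], [0, 0, 0]], [[0, 0, 0.24], [0, 0, 0]], [[0, 0, 0.3], [0, 0, 0]]]
k 1 -> [590.8 133.6  50. ] phi 0.197
```

View pics/w29.png

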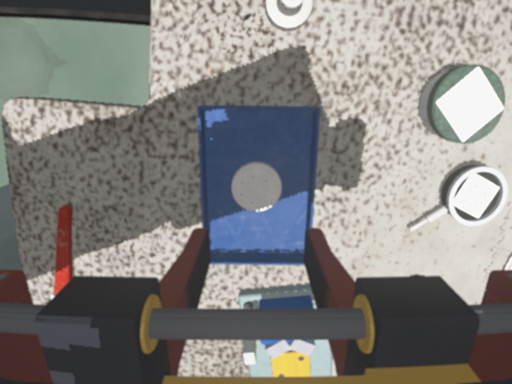

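View pics/c35.png

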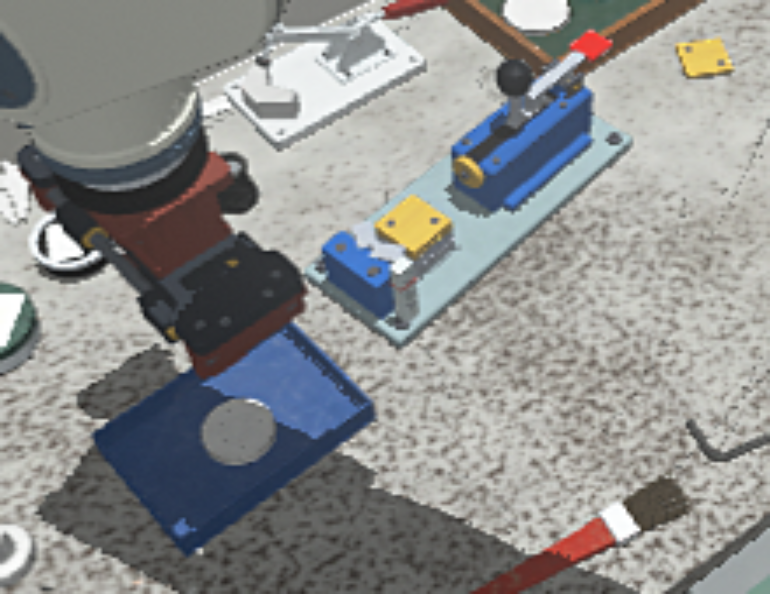

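Emit:
move_arm([
  [[0.021,0.1,-0.018],[0,0,-0.018]],
  [[0.042,0.199,-0.036],[0,0,-0.036]],
  [[0.062,0.299,-0.053],[0,0,-0.054]],
  [[0.083,0.398,-0.071],[0,0,-0.072]],
  [[0.104,0.498,-0.089],[0,0,-0.09]],
], gripper=0.7)

```text
t: 70.72
ee_pos: [559.1, 239.5, 110.7]
orientation: [3.126, 0.312, -0.001]
ft_force: [0.5, -0.1, 0.8]
width: 60.9
```

Emit:
move_arm([
  [[0.012,0.147,0.02],[0,0,0]],
  [[0.025,0.294,0.04],[0,0,0]],
  [[0.037,0.442,0.06],[0,0,0]],
  [[0.05,0.589,0.08],[0,0,0]],
  [[0.062,0.736,0.1],[0,0,0]],
])

```text
t: 71.35
ee_pos: [590.7, 132.1, 95.8]
orientation: [-3.126, -0.31, 0.0]
ft_force: [-1.0, 0.8, -0.5]
width: 60.9
```

Emit:
move_arm([
  [[0,0,0.08],[0,0,0]],
  [[0,0,0.16],[0,0,0]],
  [[0,0,0.24],[0,0,0]],
  [[0,0,0.3],[0,0,0]],
  [[0,0,0.3],[0,0,0]],
])

```text
t: 71.97
ee_pos: [589.5, 134.0, 50.0]
orientation: [3.126, 0.312, -0.003]
ft_force: [0.7, 0.4, 0.9]
width: 61.6
```

```bash
python3 - <<'E'
from h import *
st()
o=ctrl.get_obs()
im=save('wrist','w30.png'); np.savez('w30.npz',T=wcam(im,o),**im)
cv2.imwrite('pics/c36.png',cv2.resize(cv2.cvtColor(im['pixels'][130:280,150:360],4),None,fx=3.5,fy=3.5))
E
```

```text
71.97 ee [589.5 134.   50. ] err [-1.2  0.5 -0. ] F [0.7 0.4 0.9] w 61.6 q [0.2  0.58 1.75 0.   0.81 0.01]
```

View pics/c36.png

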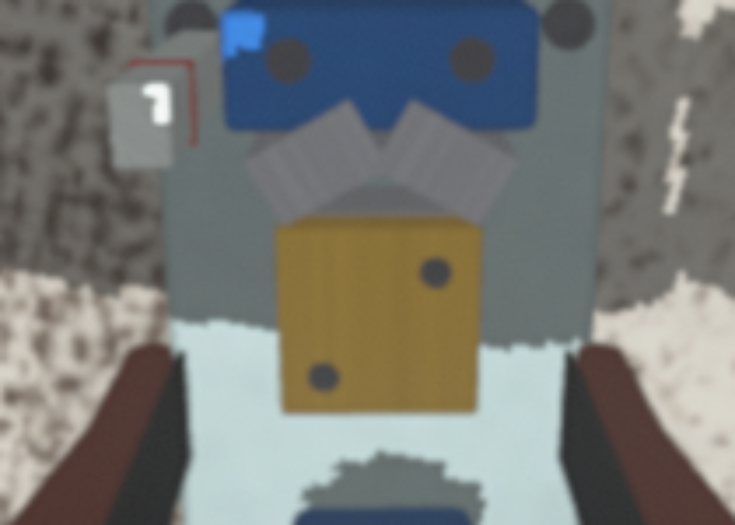

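```bash
python3 - <<'E'
from h import *
d=np.load('w30.npz'); im={k:d[k] for k in d.files}; T=d['T']
P=pix2plane(im,T,np.array([(277,227),(481,225),(478,411),(283,412)])/3.5+[149.6,129.6],48); rep('D',P)
path(((590.3,135.2,14.2),0.197))
E
```

```text
D [590.  134.6  48. ] edges [39.3 39.  39.4 39.4] mod90 [0.21  0.214 0.205 0.202] 0.208
[[[0, -0.002, 0.048], [0, 0, 0]], [[0, -0.004, 0.096], [0, 0, 0]], [[-0.001, -0.007, 0.143], [0, 0, 0]], [[-0.001, -0.009, 0.191], [0, 0, 0]], [[-0.001, -0.011, 0.239], [0, 0, 0]]]
k 1 -> [590.3 135.2  14.2] phi 0.197
```

Emit:
move_arm([
  [[0,-0.006,0.06],[0,0,0]],
  [[0,-0.006,0.12],[0,0,0]],
  [[0,-0.006,0.18],[0,0,0]],
  [[0,-0.006,0.239],[0,0,0]],
  [[0,-0.006,0.239],[0,0,0]],
])

```text
t: 72.65
ee_pos: [589.4, 134.4, 14.2]
orientation: [3.126, 0.311, -0.003]
ft_force: [0.1, -0.5, 0.3]
width: 61.8
```

Emit:
move_arm([
  [[0,0,0],[0,0,0]],
  [[0,0,0],[0,0,0]],
  [[0,0,0],[0,0,0]],
  [[0,0,0],[0,0,0]],
  [[0,0,0],[0,0,0]],
], gripper=0.3)

```text
t: 73.28
ee_pos: [590.2, 134.6, 15.3]
orientation: [-3.126, -0.311, -0.0]
ft_force: [0.2, -0.1, 1.0]
width: 26.6
```

Emit:
move_arm([
  [[0,0,0],[0,0,0]],
  [[0,0,-0.08],[0,0,0]],
  [[0,0,-0.18],[0,0,0]],
  [[0,0,-0.3],[0,0,0]],
  [[0,0,-0.4],[0,0,0]],
])

```text
t: 73.9
ee_pos: [590.7, 134.7, 77.2]
orientation: [-3.126, -0.311, -0.002]
ft_force: [0.5, 0.9, -0.6]
width: 26.3
```

```bash
python3 - <<'E'
from h import *
setcmd([590.7,134.5,74.2],Rphi(.197)); st()
o=ctrl.get_obs()
im=save('wrist','w31.png')
path(((500,115,74.2),0.197),((440,70,20),0.197),((440,70,-27.8),0.197))
E
```

```text
73.9 ee [590.7 134.7  77.2] err [-0.   0.2  3. ] F [ 0.5  0.9 -0.6] w 26.3 q [ 0.2   0.54  1.74 -0.    0.86  0.01]
[[[-0.124, 0.002, 0], [0, 0, 0]], [[-0.247, 0.004, 0], [0, 0, 0]], [[-0.371, 0.005, 0], [0, 0, 0]], [[-0.494, 0.007, 0], [0, 0, 0]], [[-0.618, 0.009, 0], [0, 0, 0]]]
k 1 -> [500.1 115.   74.2] phi 0.197
[[[-0.09, 0.043, 0.072], [0, 0, 0]], [[-0.18, 0.086, 0.144], [0, 0, 0]], [[-0.271, 0.13, 0.217], [0, 0, 0]], [[-0.361, 0.173, 0.289], [0, 0, 0]], [[-0.451, 0.216, 0.361], [0, 0, 0]]]
k 1 -> [440.1  70.   20.1] phi 0.197
[[[0, 0, 0.064], [0, 0, 0]], [[0, 0, 0.128], [0, 0, 0]], [[0, 0, 0.191], [0, 0, 0]], [[0, 0, 0.255], [0, 0, 0]], [[0, 0, 0.319], [0, 0, 0]]]
k 1 -> [440.1  70.  -27.8] phi 0.197
```

View pics/w31.png

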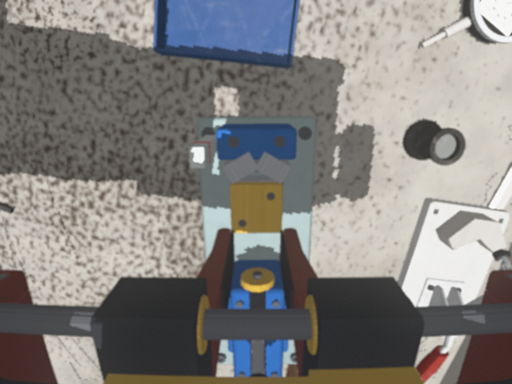

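Emit:
move_arm([
  [[0,0,0],[0,0,0]],
  [[0,0,0],[0,0,0]],
  [[0,0,0],[0,0,0]],
  [[0,0,0],[0,0,0]],
  [[0,0,0.1],[0,0,0]],
], gripper=0.7)

```text
t: 74.58
ee_pos: [591.0, 134.8, 60.4]
orientation: [-3.126, -0.311, -0.003]
ft_force: [0.3, -0.4, 0.7]
width: 61.5
```

```bash
python3 - <<'E'
from h import *
setcmd([590.7,134.5,59.2],Rphi(.197)); st()
o=ctrl.get_obs()
im=save('wrist','w32.png'); np.savez('w32.npz',T=wcam(im,o),**im)
cv2.imwrite('pics/c37.png',cv2.resize(cv2.cvtColor(im['pixels'][130:280,150:360],4),None,fx=3.5,fy=3.5))
E
```

```text
74.58 ee [591.  134.8  60.4] err [0.3 0.3 1.2] F [ 0.3 -0.4  0.7] w 61.5 q [0.2  0.56 1.75 0.   0.83 0.01]
```

View pics/c37.png

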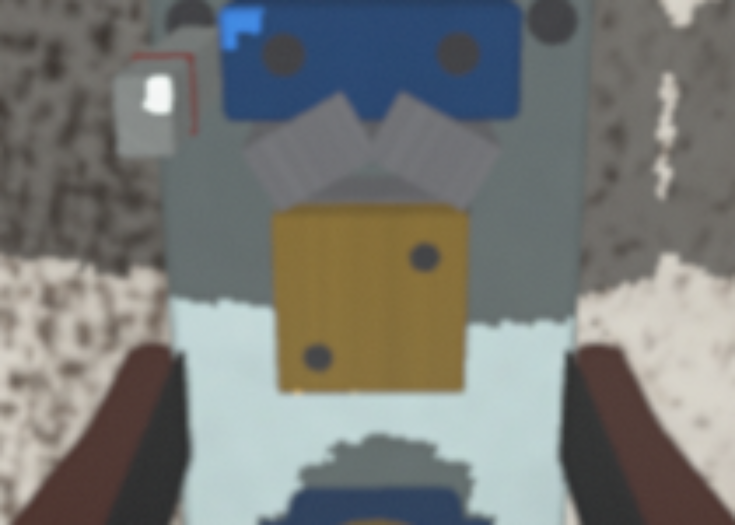

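Emit:
move_arm([
  [[0,0,0.08],[0,0,0]],
  [[0,0,0.16],[0,0,0]],
  [[0,0,0.24],[0,0,0]],
  [[0,0,0.316],[0,0,0]],
  [[0,0,0.316],[0,0,0]],
])

```text
t: 75.25
ee_pos: [589.3, 134.4, 11.6]
orientation: [3.126, 0.311, -0.003]
ft_force: [-0.0, 0.3, 0.2]
width: 61.3
```

Emit:
move_arm([
  [[0,0,0],[0,0,0]],
  [[0,0,0],[0,0,0]],
  [[0,0,0],[0,0,0]],
  [[0,0,0],[0,0,0]],
  [[0,0,0],[0,0,0]],
], gripper=0.3)

```text
t: 75.88
ee_pos: [590.5, 134.7, 13.3]
orientation: [-3.126, -0.311, -0.001]
ft_force: [-0.6, 0.1, 3.5]
width: 39.0
```

Emit:
move_arm([
  [[0,0,0],[0,0,0]],
  [[0,0,-0.08],[0,0,0]],
  [[0,0,-0.18],[0,0,0]],
  [[0,0,-0.3],[0,0,0]],
  [[0,0,-0.416],[0,0,0]],
])

```text
t: 76.5
ee_pos: [590.4, 134.6, 76.9]
orientation: [-3.126, -0.311, -0.001]
ft_force: [0.4, 0.3, -0.8]
width: 38.9
```

```bash
python3 - <<'E'
from h import *
setcmd([590.7,134.5,74.2],Rphi(.197)); st()
im=save('wrist','w33.png')
E
```

```text
76.5 ee [590.4 134.6  76.9] err [-0.3  0.1  2.7] F [ 0.4  0.3 -0.8] w 38.9 q [ 0.2   0.54  1.74 -0.    0.86  0.01]
```

View pics/w33.png

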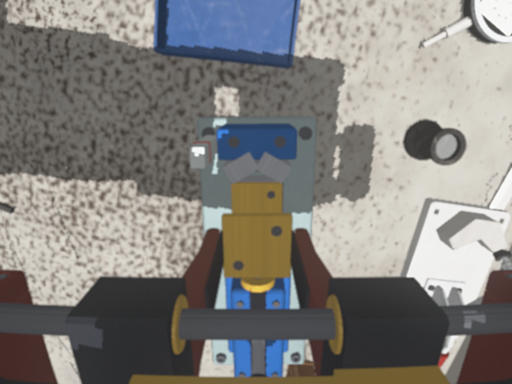

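Emit:
move_arm([
  [[-0.124,0.002,0],[0,0,0]],
  [[-0.247,0.004,0],[0,0,0]],
  [[-0.371,0.005,0],[0,0,0]],
  [[-0.494,0.007,0],[0,0,0]],
  [[-0.618,0.009,0],[0,0,0]],
])

```text
t: 77.18
ee_pos: [499.1, 115.0, 75.7]
orientation: [-3.126, -0.311, -0.001]
ft_force: [0.2, 0.0, -1.6]
width: 38.6
```

Emit:
move_arm([
  [[-0.09,0.043,0.072],[0,0,0]],
  [[-0.18,0.086,0.144],[0,0,0]],
  [[-0.271,0.13,0.217],[0,0,0]],
  [[-0.361,0.173,0.289],[0,0,0]],
  [[-0.451,0.216,0.361],[0,0,0]],
])

```text
t: 77.8
ee_pos: [439.3, 69.3, 20.5]
orientation: [3.126, 0.311, 0.0]
ft_force: [-0.0, 1.2, -0.7]
width: 38.8
```

Emit:
move_arm([
  [[0,0,0.08],[0,0,0]],
  [[0,0,0.16],[0,0,0]],
  [[0,0,0.24],[0,0,0]],
  [[0,0,0.3],[0,0,0]],
  [[0,0,0.32],[0,0,0]],
])

```text
t: 78.42
ee_pos: [439.3, 70.0, -27.7]
orientation: [3.126, 0.311, -0.001]
ft_force: [0.1, 0.4, 0.2]
width: 38.7
```

Emit:
move_arm([
  [[0,0,0],[0,0,0]],
  [[0,0,0],[0,0,0]],
  [[0,0,0],[0,0,0]],
  [[0,0,0],[0,0,0]],
  [[0,0,0],[0,0,0]],
], gripper=0.7)

```text
t: 79.05
ee_pos: [439.7, 70.0, -26.8]
orientation: [-3.126, -0.311, -0.0]
ft_force: [-0.6, 0.7, 0.1]
width: 61.2
```

```bash
python3 - <<'E'
from h import *
setcmd([440.1,70,-28],Rphi(.197)); st()
path(((440.1,70,50),.197),((500,115,70),0.197),((590.7,134.5,70),0.197),((590.7,134.5,5.8),0.197))
E
```

```text
79.05 ee [439.7  70.  -26.8] err [-0.4 -0.   1.2] F [-0.6  0.7  0.1] w 61.2 q [ 0.13  0.57  2.12  0.    0.45 -0.07]
[[[0, 0, -0.104], [0, 0, 0]], [[0, 0, -0.208], [0, 0, 0]], [[0, 0, -0.312], [0, 0, 0]], [[0, 0, -0.416], [0, 0, 0]], [[0, 0, -0.52], [0, 0, 0]]]
k 1 -> [440.1  70.   50. ] phi 0.197
[[[0.09, -0.043, -0.027], [0, 0, 0]], [[0.18, -0.086, -0.053], [0, 0, 0]], [[0.27, -0.13, -0.08], [0, 0, 0]], [[0.36, -0.173, -0.106], [0, 0, 0]], [[0.45, -0.216, -0.133], [0, 0, 0]]]
k 1 -> [500. 115.  70.] phi 0.197
[[[0.124, -0.002, 0], [0, 0, 0]], [[0.248, -0.004, 0], [0, 0, 0]], [[0.371, -0.005, 0], [0, 0, 0]], [[0.495, -0.007, 0], [0, 0, 0]], [[0.619, -0.009, 0], [0, 0, 0]]]
k 1 -> [590.7 134.5  70. ] phi 0.197
[[[0, 0, 0.086], [0, 0, 0]], [[0, 0, 0.171], [0, 0, 0]], [[0, 0, 0.257], [0, 0, 0]], [[0, 0, 0.342], [0, 0, 0]], [[0, 0, 0.428], [0, 0, 0]]]
k 1 -> [590.7 134.5   5.8] phi 0.197
```

Emit:
move_arm([
  [[0,0,-0.104],[0,0,0]],
  [[0,0,-0.208],[0,0,0]],
  [[0,0,-0.312],[0,0,0]],
  [[0,0,-0.416],[0,0,0]],
  [[0,0,-0.52],[0,0,0]],
])

```text
t: 79.68
ee_pos: [439.7, 70.0, 52.5]
orientation: [-3.126, -0.311, -0.001]
ft_force: [0.1, -0.5, -0.1]
width: 61.8
```

Emit:
move_arm([
  [[0.09,-0.043,-0.027],[0,0,0]],
  [[0.18,-0.086,-0.053],[0,0,0]],
  [[0.27,-0.13,-0.08],[0,0,0]],
  [[0.36,-0.173,-0.106],[0,0,0]],
  [[0.45,-0.216,-0.133],[0,0,0]],
])

```text
t: 80.3
ee_pos: [500.0, 115.7, 70.9]
orientation: [3.126, 0.311, -0.001]
ft_force: [-0.4, 0.1, 0.2]
width: 61.6
```

Emit:
move_arm([
  [[0.124,-0.002,0],[0,0,0]],
  [[0.248,-0.004,0],[0,0,0]],
  [[0.371,-0.005,0],[0,0,0]],
  [[0.619,-0.009,0],[0,0,0]],
  [[0.619,-0.009,0],[0,0,0]],
])

```text
t: 80.92
ee_pos: [592.9, 135.5, 71.2]
orientation: [-3.126, -0.311, -0.004]
ft_force: [-0.1, -0.3, -0.3]
width: 61.5
```

```bash
python3 - <<'E'
from h import *
setcmd([590.7,134.5,70],Rphi(.197)); st()
o=ctrl.get_obs()
im=save('wrist','w34.png'); np.savez('w34.npz',T=wcam(im,o),**im)
cv2.imwrite('pics/c38.png',cv2.resize(cv2.cvtColor(im['pixels'][130:280,150:360],4),None,fx=3.5,fy=3.5))
E
```

```text
80.92 ee [592.9 135.5  71.2] err [2.2 1.  1.2] F [-0.1 -0.3 -0.3] w 61.5 q [0.21 0.55 1.74 0.   0.85 0.01]
```

View pics/c38.png

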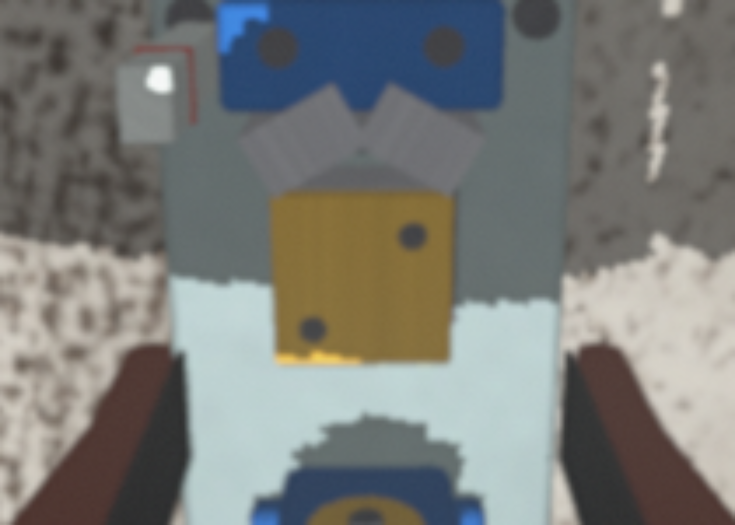

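Emit:
move_arm([
  [[0,0,0.1],[0,0,0]],
  [[0,0,0.2],[0,0,0]],
  [[0,0,0.3],[0,0,0]],
  [[0,0,0.4],[0,0,0]],
  [[0,0,0.434],[0,0,0]],
])

```text
t: 81.6
ee_pos: [589.2, 134.4, 4.4]
orientation: [3.126, 0.311, -0.003]
ft_force: [0.2, -0.9, 0.1]
width: 61.6
```

Emit:
move_arm([
  [[0,0,0],[0,0,0]],
  [[0,0,0],[0,0,0]],
  [[0,0,0],[0,0,0]],
  [[0,0,0],[0,0,0]],
  [[0,0,0],[0,0,0]],
], gripper=0.3)

```text
t: 82.22
ee_pos: [590.6, 134.7, 6.5]
orientation: [-3.126, -0.311, -0.002]
ft_force: [0.5, -0.4, 3.3]
width: 39.0
```

```bash
python3 - <<'E'
from h import *
setcmd([590.7,134.5,4.9],Rphi(.197)); st()
path(((590.7,134.5,68),.197),((470,90,68),0.197),((440,-5,20),0.197),((440,-5,-29.2),0.197))
E
```

```text
82.22 ee [590.6 134.7   6.5] err [-0.1  0.2  1.6] F [ 0.5 -0.4  3.3] w 39.0 q [ 0.2   0.65  1.76 -0.    0.73  0.01]
[[[0, 0, -0.084], [0, 0, 0]], [[0, 0, -0.168], [0, 0, 0]], [[0, 0, -0.253], [0, 0, 0]], [[0, 0, -0.337], [0, 0, 0]], [[0, 0, -0.421], [0, 0, 0]]]
k 1 -> [590.7 134.5  68. ] phi 0.197
[[[-0.169, 0.027, 0], [0, 0, 0]], [[-0.339, 0.053, 0], [0, 0, 0]], [[-0.508, 0.08, 0], [0, 0, 0]], [[-0.678, 0.106, 0], [0, 0, 0]], [[-0.847, 0.133, 0], [0, 0, 0]]]
k 1 -> [470.   90.1  68. ] phi 0.197
[[[-0.064, 0.116, 0.064], [0, 0, 0]], [[-0.128, 0.233, 0.128], [0, 0, 0]], [[-0.192, 0.349, 0.192], [0, 0, 0]], [[-0.256, 0.466, 0.256], [0, 0, 0]], [[-0.32, 0.582, 0.32], [0, 0, 0]]]
k 1 -> [440.   -4.9  20. ] phi 0.197
[[[0, 0, 0.066], [0, 0, 0]], [[0, 0, 0.131], [0, 0, 0]], [[0, 0, 0.197], [0, 0, 0]], [[0, 0, 0.262], [0, 0, 0]], [[0, 0, 0.328], [0, 0, 0]]]
k 1 -> [440.   -4.9 -29.2] phi 0.197
```

Emit:
move_arm([
  [[0,0,-0.084],[0,0,0]],
  [[0,0,-0.168],[0,0,0]],
  [[0,0,-0.253],[0,0,0]],
  [[0,0,-0.337],[0,0,0]],
  [[0,0,-0.421],[0,0,0]],
])

```text
t: 82.85
ee_pos: [590.2, 134.6, 70.2]
orientation: [-3.126, -0.311, -0.001]
ft_force: [0.6, 1.4, -1.2]
width: 39.4
```

Emit:
move_arm([
  [[-0.169,0.027,0],[0,0,0]],
  [[-0.339,0.053,0],[0,0,0]],
  [[-0.508,0.08,0],[0,0,0]],
  [[-0.678,0.106,0],[0,0,0]],
  [[-0.847,0.133,0],[0,0,0]],
])

```text
t: 83.48
ee_pos: [468.8, 89.8, 69.6]
orientation: [-3.126, -0.311, -0.001]
ft_force: [-0.0, 0.3, -1.3]
width: 39.3
```

Emit:
move_arm([
  [[-0.064,0.116,0.064],[0,0,0]],
  [[-0.128,0.233,0.128],[0,0,0]],
  [[-0.192,0.349,0.192],[0,0,0]],
  [[-0.256,0.466,0.256],[0,0,0]],
  [[-0.32,0.582,0.32],[0,0,0]],
])

```text
t: 84.1
ee_pos: [439.8, -5.6, 21.3]
orientation: [3.126, 0.311, 0.001]
ft_force: [-0.2, -0.0, -0.5]
width: 39.2
```

```bash
python3 - <<'E'
from h import *
st(); save('wrist','w35.png'); save('side','d12.png')
E
```

```text
84.1 ee [439.8  -5.6  21.3] err [-0.2 -0.7 50.5] F [-0.2 -0.  -0.5] w 39.2 q [-0.04  0.46  2.13  0.    0.55 -0.24]
```

View pics/w35.png

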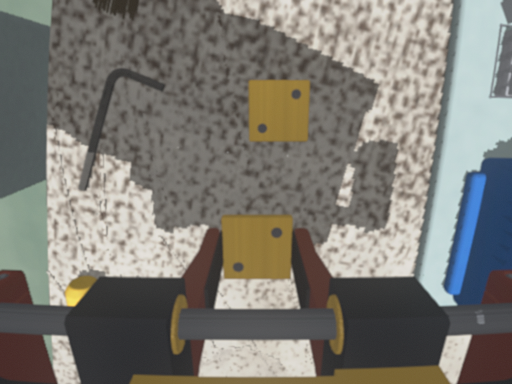

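View pics/d12.png

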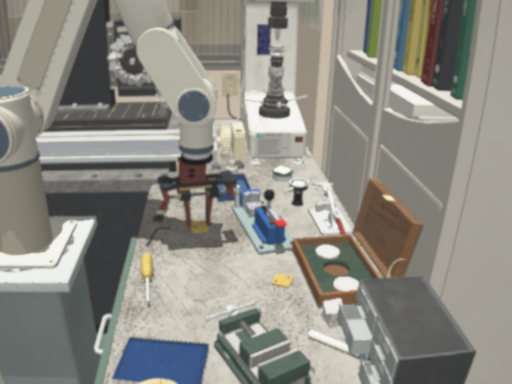

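Emit:
move_arm([
  [[0,0,0.08],[0,0,0]],
  [[0,0,0.17],[0,0,0]],
  [[0,0,0.25],[0,0,0]],
  [[0,0,0.31],[0,0,0]],
  [[0,0,0.328],[0,0,0]],
])

```text
t: 84.82
ee_pos: [439.1, -4.8, -29.0]
orientation: [-3.126, -0.311, 0.002]
ft_force: [-0.5, 0.4, -0.6]
width: 39.5
```

Emit:
move_arm([
  [[0,0,0],[0,0,0]],
  [[0,0,0],[0,0,0]],
  [[0,0,0],[0,0,0]],
  [[0,0,0],[0,0,0]],
  [[0,0,0],[0,0,0]],
], gripper=0.7)

```text
t: 85.45
ee_pos: [439.7, -5.0, -28.0]
orientation: [3.126, 0.311, 0.0]
ft_force: [0.1, 0.1, 0.1]
width: 61.2
```

```bash
python3 - <<'E'
from h import *
st()
path(((440,-4.9,50),.197),((470,90,65),0.197),((590.7,134.5,60),0.197),((590.7,134.5,-7),0.197))
E
```

```text
85.45 ee [439.7  -5.  -28. ] err [-0.3 -0.1  1.2] F [0.1 0.1 0.1] w 61.2 q [-0.04  0.57  2.13  0.    0.44 -0.24]
[[[0, 0, -0.106], [0, 0, 0]], [[0, 0, -0.211], [0, 0, 0]], [[0, 0, -0.317], [0, 0, 0]], [[0, 0, -0.422], [0, 0, 0]], [[0, 0, -0.528], [0, 0, 0]]]
k 1 -> [440.   -4.9  50. ] phi 0.197
[[[0.064, -0.116, -0.02], [0, 0, 0]], [[0.128, -0.233, -0.04], [0, 0, 0]], [[0.192, -0.349, -0.06], [0, 0, 0]], [[0.256, -0.466, -0.08], [0, 0, 0]], [[0.32, -0.582, -0.1], [0, 0, 0]]]
k 1 -> [470.   90.1  65. ] phi 0.197
[[[0.169, -0.027, 0.007], [0, 0, 0]], [[0.339, -0.053, 0.014], [0, 0, 0]], [[0.508, -0.08, 0.02], [0, 0, 0]], [[0.678, -0.106, 0.027], [0, 0, 0]], [[0.847, -0.133, 0.034], [0, 0, 0]]]
k 1 -> [590.7 134.5  60. ] phi 0.197
[[[0, 0, 0.089], [0, 0, 0]], [[0, 0, 0.178], [0, 0, 0]], [[0, 0, 0.268], [0, 0, 0]], [[0, 0, 0.357], [0, 0, 0]], [[0, 0, 0.446], [0, 0, 0]]]
k 1 -> [590.7 134.5  -7. ] phi 0.197
```

Emit:
move_arm([
  [[0,0,-0.106],[0,0,0]],
  [[0,0,-0.211],[0,0,0]],
  [[0,0,-0.317],[0,0,0]],
  [[0,0,-0.422],[0,0,0]],
  [[0,0,-0.528],[0,0,0]],
])

```text
t: 86.08
ee_pos: [439.9, -5.0, 52.8]
orientation: [3.126, 0.311, 0.002]
ft_force: [-0.4, -0.0, 0.1]
width: 61.6
```

Emit:
move_arm([
  [[0.064,-0.116,-0.02],[0,0,0]],
  [[0.128,-0.233,-0.04],[0,0,0]],
  [[0.192,-0.349,-0.06],[0,0,0]],
  [[0.256,-0.466,-0.08],[0,0,0]],
  [[0.32,-0.582,-0.1],[0,0,0]],
])

```text
t: 86.7
ee_pos: [469.9, 90.7, 67.5]
orientation: [-3.126, -0.311, -0.002]
ft_force: [0.5, -0.3, 0.5]
width: 61.7
```

Emit:
move_arm([
  [[0.169,-0.027,0.007],[0,0,0]],
  [[0.339,-0.053,0.014],[0,0,0]],
  [[0.508,-0.08,0.02],[0,0,0]],
  [[0.678,-0.106,0.027],[0,0,0]],
  [[0.847,-0.133,0.034],[0,0,0]],
])

```text
t: 87.32
ee_pos: [591.0, 134.9, 62.5]
orientation: [-3.126, -0.311, -0.002]
ft_force: [-0.2, -0.1, 0.2]
width: 61.3
```

```bash
python3 - <<'E'
from h import *
st(); im=save('wrist','w36.png')
cv2.imwrite('pics/c39.png',cv2.resize(cv2.cvtColor(im['pixels'][130:280,150:360],4),None,fx=3.5,fy=3.5))
E
```

```text
87.33 ee [591.  134.9  62.5] err [ 0.3  0.4 69.4] F [-0.2 -0.1  0.2] w 61.3 q [0.2  0.56 1.75 0.   0.83 0.01]
```

View pics/c39.png

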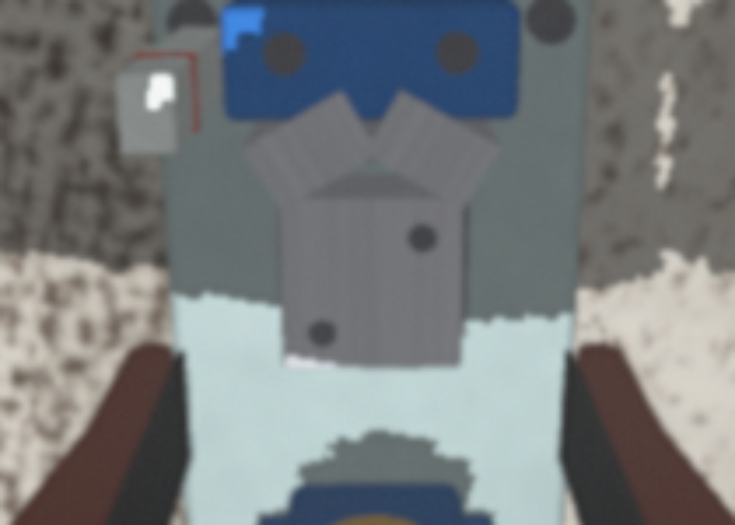

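Emit:
move_arm([
  [[0,0,0.1],[0,0,0]],
  [[0,0,0.2],[0,0,0]],
  [[0,0,0.3],[0,0,0]],
  [[0,0,0.4],[0,0,0]],
  [[0,0,0.45],[0,0,0]],
])

```text
t: 88.0
ee_pos: [589.2, 134.4, -8.0]
orientation: [3.126, 0.311, -0.003]
ft_force: [-0.5, -0.3, -0.0]
width: 61.6
```

Emit:
move_arm([
  [[0,0,0],[0,0,0]],
  [[0,0,0],[0,0,0]],
  [[0,0,0],[0,0,0]],
  [[0,0,0],[0,0,0]],
  [[0,0,0],[0,0,0]],
], gripper=0.3)

```text
t: 88.62
ee_pos: [590.6, 134.7, -6.0]
orientation: [-3.126, -0.311, -0.002]
ft_force: [0.2, -0.3, 2.2]
width: 40.0
```

```bash
python3 - <<'E'
from h import *
st(); setcmd([590.7,134.6,ctrl.get_obs()['ee_pos'][2]],Rphi(.197))
path(((590.7,134.6,65),.197),((480,60,65),0.197),((440,-80,25),0.197))
E
```

```text
88.62 ee [590.6 134.7  -6. ] err [-0.1  0.2  0.9] F [ 0.2 -0.3  2.2] w 40.0 q [0.2  0.67 1.77 0.   0.71 0.01]
[[[0, 0, -0.095], [0, 0, 0]], [[0, 0, -0.19], [0, 0, 0]], [[0, 0, -0.284], [0, 0, 0]], [[0, 0, -0.379], [0, 0, 0]], [[0, 0, -0.474], [0, 0, 0]]]
k 1 -> [590.7 134.6  65.1] phi 0.197
[[[-0.164, 0.069, 0], [0, 0, 0]], [[-0.328, 0.137, 0], [0, 0, 0]], [[-0.493, 0.206, 0], [0, 0, 0]], [[-0.657, 0.274, 0], [0, 0, 0]], [[-0.821, 0.343, 0], [0, 0, 0]]]
k 1 -> [480.   60.   65.1] phi 0.197
[[[-0.089, 0.173, 0.053], [0, 0, 0]], [[-0.178, 0.345, 0.107], [0, 0, 0]], [[-0.266, 0.518, 0.16], [0, 0, 0]], [[-0.355, 0.69, 0.214], [0, 0, 0]], [[-0.444, 0.863, 0.267], [0, 0, 0]]]
k 1 -> [440.  -79.9  25. ] phi 0.197
```

Emit:
move_arm([
  [[0,0,-0.095],[0,0,0]],
  [[0,0,-0.19],[0,0,0]],
  [[0,0,-0.284],[0,0,0]],
  [[0,0,-0.379],[0,0,0]],
  [[0,0,-0.474],[0,0,0]],
])

```text
t: 89.25
ee_pos: [590.2, 134.6, 65.8]
orientation: [-3.126, -0.311, -0.001]
ft_force: [0.2, -0.6, -2.3]
width: 39.7
```

Emit:
move_arm([
  [[-0.164,0.03,0],[0,0,0]],
  [[-0.328,0.08,0],[0,0,0]],
  [[-0.493,0.15,0],[0,0,0]],
  [[-0.657,0.24,0],[0,0,0]],
  [[-0.821,0.343,0],[0,0,0]],
])

```text
t: 89.88
ee_pos: [479.0, 59.5, 65.2]
orientation: [-3.126, -0.311, -0.001]
ft_force: [0.4, -0.2, -1.7]
width: 39.7
```

Emit:
move_arm([
  [[-0.089,0.173,0.053],[0,0,0]],
  [[-0.178,0.345,0.107],[0,0,0]],
  [[-0.266,0.518,0.16],[0,0,0]],
  [[-0.355,0.69,0.214],[0,0,0]],
  [[-0.444,0.863,0.267],[0,0,0]],
])

```text
t: 90.5
ee_pos: [439.9, -81.1, 24.9]
orientation: [3.126, 0.311, 0.001]
ft_force: [0.0, -0.6, -0.8]
width: 39.8
```

```bash
python3 - <<'E'
from h import *
st(); save('wrist','w37.png')
E
```

```text
90.5 ee [439.9 -81.1  24.9] err [-0.2 -1.1 -0.1] F [ 0.  -0.6 -0.8] w 39.8 q [-0.21  0.46  2.11 -0.    0.57 -0.41]
```

View pics/w37.png

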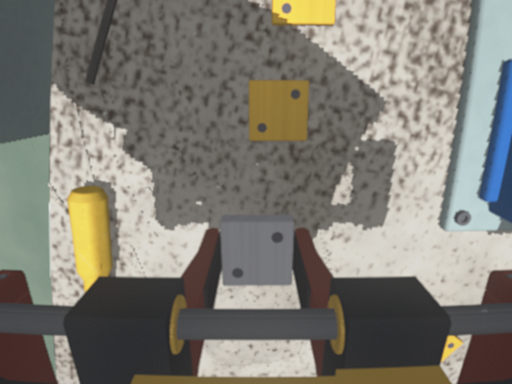

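Emit:
move_arm([
  [[0,0,0.09],[0,0,0]],
  [[0,0,0.18],[0,0,0]],
  [[0,0,0.27],[0,0,0]],
  [[0,0,0.34],[0,0,0]],
  [[0,0,0.362],[0,0,0]],
])

```text
t: 91.18
ee_pos: [439.0, -79.6, -30.3]
orientation: [-3.125, -0.311, 0.003]
ft_force: [-7.5, 4.1, 46.1]
width: 39.9
```

Emit:
move_arm([
  [[0,0,0],[0,0,0]],
  [[0,0,0],[0,0,0]],
  [[0,0,0],[0,0,0]],
  [[0,0,0],[0,0,0]],
  [[0,0,0],[0,0,0]],
], gripper=0.7)

```text
t: 91.8
ee_pos: [439.8, -80.1, -29.7]
orientation: [3.126, 0.311, 0.0]
ft_force: [0.1, -0.5, -0.2]
width: 61.2
```

```bash
python3 - <<'E'
from h import *
st(); setcmd([440,-80,ctrl.get_obs()['ee_pos'][2]],Rphi(.197))
path(((440,-80,50),.197),((480,60,60),0.197),((590.7,134.5,50),0.197))
E
```

```text
91.8 ee [439.8 -80.1 -29.7] err [ -0.3  -0.2 -54.7] F [ 0.1 -0.5 -0.2] w 61.2 q [-0.21  0.58  2.12 -0.    0.45 -0.4 ]
[[[0, 0, -0.106], [0, 0, 0]], [[0, 0, -0.212], [0, 0, 0]], [[0, 0, -0.319], [0, 0, 0]], [[0, 0, -0.425], [0, 0, 0]], [[0, 0, -0.531], [0, 0, 0]]]
k 1 -> [440.  -80.   49.9] phi 0.197
[[[0.089, -0.173, -0.013], [0, 0, 0]], [[0.178, -0.345, -0.027], [0, 0, 0]], [[0.266, -0.518, -0.04], [0, 0, 0]], [[0.355, -0.69, -0.054], [0, 0, 0]], [[0.444, -0.863, -0.067], [0, 0, 0]]]
k 1 -> [480.  60.  60.] phi 0.197
[[[0.164, -0.069, 0.013], [0, 0, 0]], [[0.328, -0.137, 0.027], [0, 0, 0]], [[0.493, -0.206, 0.04], [0, 0, 0]], [[0.657, -0.274, 0.054], [0, 0, 0]], [[0.821, -0.343, 0.067], [0, 0, 0]]]
k 1 -> [590.7 134.5  49.9] phi 0.197
```

Emit:
move_arm([
  [[0,0,-0.106],[0,0,0]],
  [[0,0,-0.212],[0,0,0]],
  [[0,0,-0.319],[0,0,0]],
  [[0,0,-0.425],[0,0,0]],
  [[0,0,-0.531],[0,0,0]],
])

```text
t: 92.42
ee_pos: [440.0, -80.2, 51.7]
orientation: [3.126, 0.311, 0.002]
ft_force: [0.1, 0.1, -0.5]
width: 61.3
```

Emit:
move_arm([
  [[0.089,-0.173,-0.013],[0,0,0]],
  [[0.178,-0.345,-0.027],[0,0,0]],
  [[0.266,-0.518,-0.04],[0,0,0]],
  [[0.355,-0.69,-0.054],[0,0,0]],
  [[0.444,-0.863,-0.067],[0,0,0]],
])

```text
t: 93.05
ee_pos: [480.0, 60.9, 61.4]
orientation: [3.126, 0.311, 0.002]
ft_force: [0.1, 0.0, 0.2]
width: 61.7
```

Emit:
move_arm([
  [[0.164,-0.11,0],[0,0,0]],
  [[0.328,-0.2,0],[0,0,0]],
  [[0.493,-0.28,0.02],[0,0,0]],
  [[0.657,-0.32,0.04],[0,0,0]],
  [[0.821,-0.343,0.067],[0,0,0]],
])

```text
t: 93.68
ee_pos: [591.1, 135.3, 51.4]
orientation: [-3.126, -0.311, -0.002]
ft_force: [-0.3, -0.5, -0.5]
width: 61.4
```

```bash
python3 - <<'E'
from h import *
st(); im=save('wrist','w38.png')
cv2.imwrite('pics/c40.png',cv2.resize(cv2.cvtColor(im['pixels'][130:280,150:360],4),None,fx=3.5,fy=3.5))
E
```

```text
93.67 ee [591.1 135.3  51.4] err [0.4 0.7 1.5] F [-0.3 -0.5 -0.5] w 61.4 q [0.21 0.58 1.75 0.   0.81 0.01]
```

View pics/c40.png

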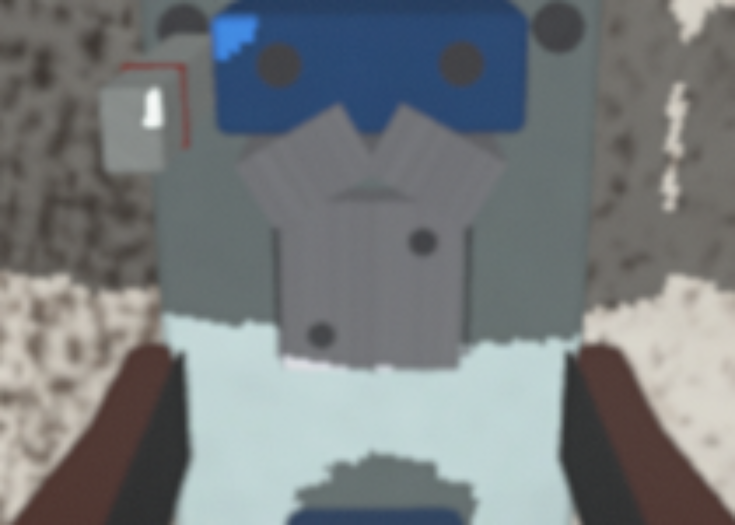

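Emit:
move_arm([
  [[0,0,0.12],[0,0,0]],
  [[0,0,0.24],[0,0,0]],
  [[0,0,0.34],[0,0,0]],
  [[0,0,0.41],[0,0,0]],
  [[0,0,0.435],[0,0,0]],
])

```text
t: 94.35
ee_pos: [589.4, 134.4, -16.4]
orientation: [3.126, 0.31, -0.002]
ft_force: [0.2, -0.4, 0.2]
width: 61.6
```

Emit:
move_arm([
  [[0,0,0],[0,0,0]],
  [[0,0,0],[0,0,0]],
  [[0,0,0],[0,0,0]],
  [[0,0,0],[0,0,0]],
  [[0,0,0],[0,0,0]],
], gripper=0.3)

```text
t: 94.98
ee_pos: [590.6, 134.7, -14.9]
orientation: [-3.126, -0.311, -0.001]
ft_force: [0.3, -0.1, 3.5]
width: 39.4
```

```bash
python3 - <<'E'
from h import *
st(); setcmd([590.7,134.6,ctrl.get_obs()['ee_pos'][2]],Rphi(.197))
path(((590.7,134.6,60),.197),((470,60,60),0.1),((440,-80,40),0),((450,-165,20),-.1))
E
```

```text
94.97 ee [590.6 134.7 -14.9] err [ -0.1   0.2 -64.8] F [ 0.3 -0.1  3.5] w 39.4 q [ 0.2   0.68  1.77 -0.    0.69  0.01]
[[[0, 0, -0.1], [0, 0, 0]], [[0, 0, -0.2], [0, 0, 0]], [[0, 0, -0.299], [0, 0, 0]], [[0, 0, -0.399], [0, 0, 0]], [[0, 0, -0.499], [0, 0, 0]]]
k 1 -> [590.7 134.6  60. ] phi 0.197
[[[-0.177, 0.066, 0], [0, 0, 0.019]], [[-0.354, 0.132, 0], [0, 0, 0.037]], [[-0.532, 0.198, 0], [0, 0, 0.056]], [[-0.709, 0.264, 0], [0, 0, 0.074]], [[-0.886, 0.33, 0], [0, 0, 0.093]]]
k 1 -> [470.1  60.   60. ] phi 0.1
[[[-0.058, 0.182, 0.027], [0, 0, 0.019]], [[-0.117, 0.364, 0.053], [0, 0, 0.038]], [[-0.175, 0.545, 0.08], [0, 0, 0.057]], [[-0.234, 0.727, 0.106], [0, 0, 0.076]], [[-0.292, 0.909, 0.133], [0, 0, 0.095]]]
k 1 -> [440. -80.  40.] phi 0.0
[[[0.013, 0.113, 0.027], [0, 0, 0.019]], [[0.026, 0.227, 0.054], [0, 0, 0.038]], [[0.04, 0.34, 0.08], [0, 0, 0.058]], [[0.053, 0.454, 0.107], [0, 0, 0.077]], [[0.066, 0.567, 0.134], [0, 0, 0.096]]]
k 1 -> [ 449.9 -165.    19.9] phi -0.1
```

Emit:
move_arm([
  [[0,0,-0.1],[0,0,0]],
  [[0,0,-0.2],[0,0,0]],
  [[0,0,-0.299],[0,0,0]],
  [[0,0,-0.399],[0,0,0]],
  [[0,0,-0.499],[0,0,0]],
])

```text
t: 95.6
ee_pos: [590.2, 134.6, 60.8]
orientation: [-3.126, -0.311, -0.001]
ft_force: [0.3, 0.3, -0.8]
width: 39.6
```

Emit:
move_arm([
  [[-0.177,0.03,0],[0,0,0.019]],
  [[-0.354,0.08,0],[0,0,0.037]],
  [[-0.532,0.15,0],[0,0,0.056]],
  [[-0.709,0.24,0],[0,0,0.074]],
  [[-0.886,0.33,0],[0,0,0.093]],
])

```text
t: 96.22
ee_pos: [469.0, 59.5, 60.1]
orientation: [3.138, 0.158, 0.001]
ft_force: [0.2, -0.3, -1.1]
width: 39.4
```

Emit:
move_arm([
  [[-0.058,0.182,0.027],[0,0,0.019]],
  [[-0.117,0.364,0.053],[0,0,0.038]],
  [[-0.175,0.545,0.08],[0,0,0.057]],
  [[-0.234,0.727,0.106],[0,0,0.076]],
  [[-0.292,0.909,0.133],[0,0,0.095]],
])

```text
t: 96.85
ee_pos: [439.9, -81.1, 40.1]
orientation: [3.141, 0.001, 0.001]
ft_force: [-0.2, 0.8, -1.5]
width: 39.5
```

Emit:
move_arm([
  [[0.013,0.113,0.027],[0,0,0.019]],
  [[0.026,0.227,0.054],[0,0,0.038]],
  [[0.04,0.34,0.08],[0,0,0.058]],
  [[0.053,0.454,0.107],[0,0,0.077]],
  [[0.066,0.567,0.134],[0,0,0.096]],
])

```text
t: 97.48
ee_pos: [449.9, -166.2, 19.1]
orientation: [-3.138, 0.158, 0.0]
ft_force: [-0.2, 0.1, -1.3]
width: 39.3
```

```bash
python3 - <<'E'
from h import *
st(); save('wrist','w39.png')
E
```

```text
97.47 ee [ 449.9 -166.2   19.1] err [-0.  -1.2 -0.8] F [-0.2  0.1 -1.3] w 39.3 q [-0.38  0.5   2.04  0.    0.6  -0.28]
```

View pics/w39.png

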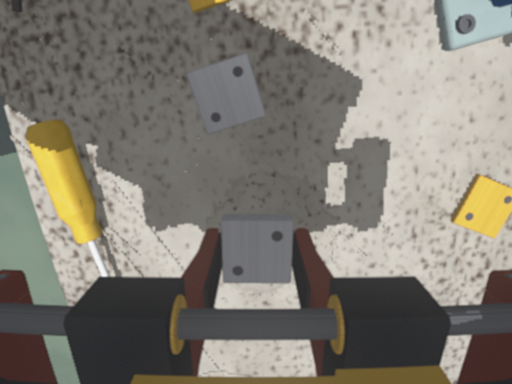

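Emit:
move_arm([
  [[0,0,0.1],[0,0,0]],
  [[0,0,0.2],[0,0,0]],
  [[0,0,0.26],[0,0,0]],
  [[0,0,0.295],[0,0,0]],
  [[0,0,0.306],[0,0,0]],
])

```text
t: 98.15
ee_pos: [449.6, -164.9, -26.9]
orientation: [-3.138, 0.155, 0.001]
ft_force: [-1.8, 1.1, 3.4]
width: 39.5
```

Emit:
move_arm([
  [[0,0,0],[0,0,0]],
  [[0,0,0],[0,0,0]],
  [[0,0,0],[0,0,0]],
  [[0,0,0],[0,0,0]],
  [[0,0,0],[0,0,0]],
], gripper=0.7)

```text
t: 98.78
ee_pos: [449.8, -165.2, -26.4]
orientation: [3.138, -0.156, 0.0]
ft_force: [-0.1, 0.1, -1.0]
width: 61.6
```

Emit:
move_arm([
  [[0,0,-0.2],[0,0,0]],
  [[0,0,-0.4],[0,0,0]],
  [[0,0,-0.6],[0,0,0]],
  [[0,0,-0.8],[0,0,0]],
  [[0,0,-1.0],[0,0,0]],
])

```text
t: 99.4
ee_pos: [449.5, -165.1, 124.5]
orientation: [-3.138, 0.156, 0.0]
ft_force: [0.4, 1.0, 0.3]
width: 61.6
```

Emit:
move_arm([
  [[0,0.1,-0.2],[0,0,0]],
  [[0,0.2,-0.4],[0,0,0]],
  [[0,0.3,-0.6],[0,0,0]],
  [[0,0.4,-0.8],[0,0,0]],
  [[0,0.4,-0.8],[0,0,0]],
])

```text
t: 100.02
ee_pos: [444.9, -226.2, 245.5]
orientation: [3.136, -0.158, 0.007]
ft_force: [0.1, 0.3, -0.5]
width: 61.8
```

```bash
python3 - <<'E'
from h import *
st(); a=save('wrist','w40.png'); b=save('scene','s10.png'); c=save('side','d13.png')
cv2.imwrite('pics/c41.png',cv2.cvtColor(cv2.resize(c['pixels'][150:310,120:320],None,fx=4,fy=3.7),4))
cv2.imwrite('pics/c42.png',cv2.cvtColor(cv2.resize(b['pixels'][130:330,100:360],None,fx=3,fy=3),4))
E
```

```text
100.03 ee [ 444.9 -226.2  245.5] err [ -5.  -61.1 225.6] F [ 0.1  0.3 -0.5] w 61.8 q [-0.49  0.17  1.85  0.    1.12 -0.39]
```

View pics/c41.png

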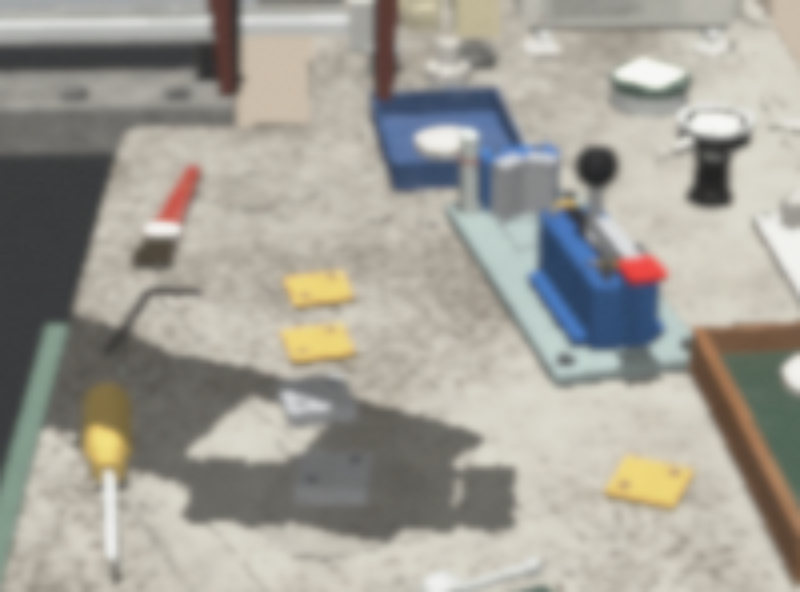

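View pics/c42.png

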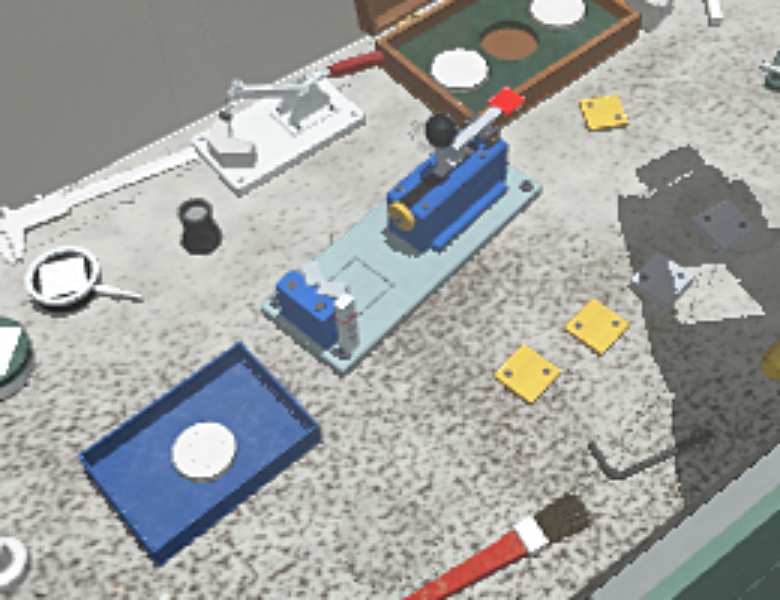

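```bash
python3 - <<'E'
from h import *
print(ctrl.close_job())
E
```

```text
the job is handed in; nothing more can be done
None
```

I stamped the 9 mm block on its edge, drew the stamp back to its catch, and handed the job in at about 100 s. The sequence went in the order you asked:
- I drew the knob until the sear caught.
- I packed 2 grey and 2 brass plates (36 mm), with the block on top. That puts the top face 0.5 mm below the red line by the given sizes.
- I pressed the thumb pad, and the striker flew onto the rim and seated the block in the V.
- I drew the knob back until it caught again.
- I put the block in the tray, which had been knocked a few centimetres, so I measured its place again first.
- I laid all four plates singly and flat on the bench.

**Last checks:** the final pictures showed the knob held back, the nest empty, the block flat in the tray and five plates flat on the bench. The loupe and the dial gauge were standing as before. The wrist force was near zero, with nothing in the gripper.

**What failed or disagreed:**
- **Fingertips:** they end about 30 mm short of the reported TCP. My first grip on the knob closed above it, so I allowed for the offset after that.
- **Missed grip:** my first try at lifting the top brass plate slid off, and the second held.
- **Hard set-down:** one grey plate met the bench with a brief wrist force of about 46 N, under the 120 N limit.
- **Block width:** the gripper read about 45 mm on the 48 mm block. I identified it by its size in the pictures (about 47–48 mm across) and its thin edge.
- **The stamp mark:** I saw the striker resting on the rim but did not see the mark itself.

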